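# Stir the drying beads and load the drying plate

### The job

Get the sample dryer going: with the stirring rod, stir the drying beads in the glass bowl in at least three wide rounds, the rod's foot down near the floor of the bowl, until every bead has been shifted from its place, and stand the rod upright on its cork coaster again. Then use the spatula to lift every sample plate from underneath (fingers must not touch the plates) and set them all side by side, flat on their feet, fully on the metal top of the drying plate; only once they are all loaded press the start button right down for a moment. At the end the spatula must lie blade flat, wholly on its black mat again, the rod still stand on its coaster, all beads be in the bowl, and everything else on the bench be left where it is.

Things in the scene. Friction and masses are not known exactly. Their poses are not given: they have to be found in the camera images.
- dryer: fixed drying plate: grey slab 270 (x) x 125 (y) mm with a flat bare metal top 30 mm above the bench (no rim); along its +y long side, from y = +64 to +128 mm, runs a white control box 270 mm long and 45 mm high. Origin: under the centre of the slab, on the bench; the -y long side and both ends are open
- start (a joint): start push button (grey, 28 mm dia) on top of the control box, the only push button there: 0 = up, grows as it is pressed straight down, full travel 0.006 m at about 5 N; springs back
- start_top (a point): centre of the top face of the start button
- plate0: sample plate, 70 g: white square 60 x 60 mm, 4 mm thick, on four corner feet (8 mm dia, 10 mm tall, centres at x, y = +-25 mm), so a blade can enter the 10 mm gap beneath squarely from any of its four sides; a dark disc 36 mm dia, 5 mm high is fixed on top (total height 19 mm). Origin: centre, at foot soles; x, y along its edges. May be absent
- plate1: sample plate, 70 g: white square 60 x 60 mm, 4 mm thick, on four corner feet (8 mm dia, 10 mm tall, centres at x, y = +-25 mm), so a blade can enter the 10 mm gap beneath squarely from any of its four sides; a dark disc 36 mm dia, 5 mm high is fixed on top (total height 19 mm). Origin: centre, at foot soles; x, y along its edges. May be absent
- plate2: sample plate, 70 g: white square 60 x 60 mm, 4 mm thick, on four corner feet (8 mm dia, 10 mm tall, centres at x, y = +-25 mm), so a blade can enter the 10 mm gap beneath squarely from any of its four sides; a dark disc 36 mm dia, 5 mm high is fixed on top (total height 19 mm). Origin: centre, at foot soles; x, y along its edges. May be absent
- spatula: steel spatula, 160 g, stands by itself: flat blade 150 mm long (x = -35 to +115 mm), 30 wide, 3 thick; above it a parallel black bar handle (x = -42 to +42 mm, 14 wide in y, z = 45 to 67) on two thin posts at x = +-28. Origin: blade's underside, under the middle of the handle; +x points to the blade's free front end (x = 45 to 115 mm carries a plate)
- spatula_mid (a point): middle of the blade's underside, 40 mm ahead of the spatula's origin
- mat: fixed thin black rubber mat 180 (x) x 250 (y) mm, 1.5 mm thick, the spatula's place. Origin: centre of its underside
- bowl: fixed round straight-sided glass bowl, outside 120 mm dia, 45 mm high; inside about 110 mm dia, inner floor 5 mm above the bench. Origin: centre of its underside
- bead0_center (a point): centre of a hard white drying bead, ball of 20 mm dia, 12 g, loose in the bowl
- bead1_center (a point): centre of a hard white drying bead, ball of 20 mm dia, 12 g, loose in the bowl
- bead2_center (a point): centre of a hard white drying bead, ball of 20 mm dia, 12 g, loose in the bowl
- bead3_center (a point): centre of a hard white drying bead, ball of 20 mm dia, 12 g, loose in the bowl
- bead4_center (a point): centre of a hard white drying bead, ball of 20 mm dia, 12 g, loose in the bowl
- bead5_center (a point): centre of a hard white drying bead, ball of 20 mm dia, 12 g, loose in the bowl
- bead6_center (a point): centre of a hard white drying bead, ball of 20 mm dia, 12 g, loose in the bowl
- rod: steel stirring rod that stands upright on a round foot 30 mm dia, 14 mm high; thin shaft 10 mm dia; on top a black square grip 14 x 14 mm from z = 94 to 136 mm (sides along x and y); 140 g. Origin: centre of the underside of the foot
- coaster: fixed round cork coaster 110 mm dia, 1.5 mm thick, the rod's place. Origin: centre of its underside
- amber_bottle: amber glass bottle, 60 dia x 85 mm, a bystander: leave alone. Origin: centre of its underside
- jar: glass jar, 54 dia x 70 mm, a bystander: leave alone. Origin: centre of its underside
- beaker: glass beaker, 60 dia x 70 mm, a bystander: leave alone. Origin: centre of its underside
- tip_box: white plastic box, 70 x 100 x 40 mm, a bystander: leave alone. Origin: centre of its underside
- dish: shallow white dish, 84 dia x 16 mm, a bystander: leave alone. Origin: centre of its underside
Mind the look-alikes: they are no part of the job. Leave any purple or yellow look-alike of the bowl alone.

How it is judged:
On the way, in this order (a step that is already met when the one before it is completed fails the run):
1. the held rod's foot is down in the bowl, on the bowl's own +x side (horizontal distance between rod and bowl below 0.045 m and z of rod in the frame of bowl below 0.019 m and angle between rod's own z axis and vertical below 0.5 rad and x of rod in the frame of bowl above 0.01 m and contact force between the fingers and rod above 0.5 N), for 0.1 s.
2. then on the opposite side (horizontal distance between rod and bowl below 0.045 m and z of rod in the frame of bowl below 0.019 m and angle between rod's own z axis and vertical below 0.5 rad and x of rod in the frame of bowl below -0.01 m and contact force between the fingers and rod above 0.5 N), for 0.1 s.
3. then on the first side again (all of step 1), for 0.1 s.
4. then on the opposite side again, with every bead more than 8 mm from where it began (all of step 2 and distance of each of bead0_center, bead1_center, bead2_center, bead3_center, bead4_center, bead5_center, bead6_center from where it was at the start of the episode above 0.008 m), for 0.1 s.
5. the rod stands upright on its coaster (horizontal distance between rod and coaster below 0.04 m and angle between rod's own z axis and vertical below 0.1 rad and z of rod in the frame of coaster below 0.006 m and contact force between the fingers and rod below 0.1 N), for 0.2 s.
6. all sample plates stand flat on the drying plate (x of plate0 in the frame of dryer between -0.107 and 0.107 m and y of plate0 in the frame of dryer between -0.034 and 0.034 m and z of plate0 in the frame of dryer between 0.027 and 0.033 m and angle between each of plate0, plate1, plate2's own z axis and vertical below 0.06 rad and linear speed of each of plate0, plate1, plate2 below 0.02 m/s and x of plate1 in the frame of dryer between -0.107 and 0.107 m and y of plate1 in the frame of dryer between -0.034 and 0.034 m and z of plate1 in the frame of dryer between 0.027 and 0.033 m and x of plate2 in the frame of dryer between -0.107 and 0.107 m and y of plate2 in the frame of dryer between -0.034 and 0.034 m and z of plate2 in the frame of dryer between 0.027 and 0.033 m), for 0.3 s.
7. the start button is pressed (value of joint start above 0.0045 m), for 0.05 s.
At the end, for the whole second after the job is handed in: Every plate stands level on the metal top, its centre within 107 mm along and 34 mm across of the slab's centre; beads in the bowl; rod upright within 40 mm of the coaster's centre; spatula flat, mid-blade within 85 mm (x) and 120 mm (y) of the mat's centre; button up (all of step 6 and horizontal distance between each of bead0_center, bead1_center, bead2_center, bead3_center, bead4_center, bead5_center, bead6_center and bowl below 0.056 m and height (world z) of each of bead0_center, bead1_center, bead2_center, bead3_center, bead4_center, bead5_center, bead6_center below 0.045 m and horizontal distance between rod and coaster below 0.04 m and angle between rod's own z axis and vertical below 0.1 rad and z of rod in the frame of coaster below 0.006 m and x of spatula_mid in the frame of mat between -0.085 and 0.085 m and y of spatula_mid in the frame of mat between -0.12 and 0.12 m and z of spatula_mid in the frame of mat below 0.006 m and angle between spatula's own z axis and vertical below 0.06 rad and linear speed of spatula below 0.02 m/s and value of joint start below 0.002 m); the robot touches nothing.
It fails at once if the fingers touch a sample plate (contact force between any of plate0, plate1, plate2 and the fingers above 0.5 N).
It fails at once if a sample plate is tipped over (angle between any of plate0, plate1, plate2's own z axis and vertical above 0.7 rad).
It fails at once if the spatula or fingers press the start button before the plates are loaded (value of joint start above 0.0045 m and not ((x of plate0 in the frame of dryer between -0.107 and 0.107 m and y of plate0 in the frame of dryer between -0.034 and 0.034 m and z of plate0 in the frame of dryer between 0.027 and 0.033 m and angle between plate0's own z axis and vertical below 0.06 rad and linear speed of plate0 below 0.02 m/s) and (x of plate1 in the frame of dryer between -0.107 and 0.107 m and y of plate1 in the frame of dryer between -0.034 and 0.034 m and z of plate1 in the frame of dryer between 0.027 and 0.033 m and angle between plate1's own z axis and vertical below 0.06 rad and linear speed of plate1 below 0.02 m/s) and (x of plate2 in the frame of dryer between -0.107 and 0.107 m and y of plate2 in the frame of dryer between -0.034 and 0.034 m and z of plate2 in the frame of dryer between 0.027 and 0.033 m and angle between plate2's own z axis and vertical below 0.06 rad and linear speed of plate2 below 0.02 m/s))).
It fails at once if a bystander is moved more than 30 mm (distance of any of amber_bottle, jar, beaker, tip_box, dish from where it was at the start of the episode above 0.03 m).
Of plate0, plate1, plate2 only 2 to 3 are there at a start; the rules pass over those that are not, and their reading is None.
At some moment in a run one of spatula, rod may be knocked a few centimetres aside while the robot is not near it.
It also fails if it takes over 210 s, if anything falls off the work surface, if the arm or the gripper's body presses on something with over 40 N, if the wrist force passes 120 N, or if a joint passes its speed limit or range.

### The arm

A 7-joint arm with a two-finger parallel gripper is mounted at the origin on the work surface. World frame = base frame: x ahead of the robot, y to its left, z up, the work surface at z = 0. Lengths are in m, angles in rad, forces in N, time in s.
With the tool pointing down it reaches from about 0.425 to 0.925 m from the base axis. Payload 6.8 kg.
Tool frame: the origin (TCP) lies on the centre line of the jaws, within the pads' length; the fingertips stand 19 mm ahead of it and the grasp point (between the pads) is the TCP (r.tip_extent is the y of the fingertips in the tool frame, in m); y points along the fingers, z is the direction in which the jaws open and shut, and the axes are right-handed (so a half turn about y gives the same grasp; the last joint's range is limited). The gripper opens to 85 mm and grips with 20 to 120 N. Pads are 22 mm wide; open, the fingers measure 114 mm over their backs; the gripper's body (76 mm by 85 mm) begins 54 mm behind the grasp point. The pads swing forward as they close: fully open they stand 13 mm farther back than shut.
Start: joints at [-1.29, 0.477, 0.022, 1.555, -0.011, 1.109, -0.083], TCP at [0.256, 0.625, 0.25] pointing down, gripper open.
Joint ranges: [-2.96, 2.96], [-0.34, 2.1], [-1.41, 1.46], [0.24, 2.44], [-1.37, 4.51], [0.17, 1.92], [-2.96, 2.96]. Speed limits (rad/s): [2.39, 2.39, 3.14, 3.14, 3.14, 3.14, 3.14].

### API

Orientations are given as a rotation vector (axis times angle).
In Python, from bench import r gives the robot as it stands. The module is installed in compiled form; this text tells all that it offers.
- The arm moves only by the tool jog_arm, never from a script. Its argument "motion" is a list of rows, each a list of 3 entries, a list of its own where there are three numbers: the opening, from 0 (shut) to 1 (fully open), then the shift along the tool's x, y, z in m, then the turn, a rotation vector about the tool's x, y, z in degrees. A call has 1 to 10 rows; each row shifts and turns the commanded pose from where the row before left it, along the tool's axes as they then stand; what a row does not reach is not made up. A row lasts 1/12 s, in which the tool goes at most 41.7 mm and 7.16 degrees, less where a joint would pass 70% of its speed; a pose out of reach is approached as far as the arm can. A call with a gripper value outside its range is refused whole. The fingers move at their own pace and stop on an object; "force" is the grip in N (left out, the last holds). Time passes only in rows, so rows that do not move let the fingers close. It gives the time, the measured TCP pose, the force and the opening at its end, in the units of the state.
- r.get_obs(): the state, without advancing time (a new reading comes with each control period).
- r.grab_frame(name): name is "scene" or "side" or "wrist"; returns a dict with "image" (384x512x3 uint8, red, green, blue), "range_z" (384x512 float32, m along the optical axis (not along the pixel's ray), 0 where there is no reading), "fx", "fy", "cx", "cy" (pixels), "xyz" and "orientation" of the camera in the world. Camera axes: x right, y down, z forward; pixel columns grow to the right and rows downward; lengths in m; the calibration is good to about 2 mm. A picture is of the moment at which its call begins.
- r.hand_in(): hands the job in, once; it reports no verdict.
The state is a dict: "clock": time; "joints": joint angles; "qvel": joint speeds; "tau": joint torques, N m; "tcp_pos": TCP position; "orientation": TCP orientation; "contact_force": force on the tool from outside, world axes, zero at the start; "moment": the same for the moment, N m; "grip_width": finger opening in m.
Only numpy, scipy, OpenCV 4.12 (cv2) and the standard library are available. Lean on these libraries where they do the work, as an engineer would, in place of code of your own. Each camera call takes 0.05 s, during which the arm holds its last target.

## Working session

There is one attempt and no reset: what is moved stays moved. The work goes in short steps, Python scripts to look and compute and a tool call to move; the robot and the scene stay as the last step left them, time stands still between calls to the robot, and variables do not carry over. Pictures are saved under pics/ and viewed, and the job is handed in when it is done.

Besides the shell and the picture viewer there is one more tool, called after "Emit:" by a JSON object that holds its "name" and its "arguments". jog_arm: Moves the arm, as the interface text tells. Its arguments: {"type":"object","properties":{"motion":{"type":"array","items":{"type":"array"}},"force":{"type":"number"}},"required":["motion"]}

```bash
ls; mkdir -p pics
python3 - <<'E'
from bench import r
import cv2,numpy as np
o=r.get_obs();print({k:np.round(v,3).tolist() for k,v in o.items()}, r.tip_extent)
for n in ["scene","side","wrist"]:
    f=r.grab_frame(n);cv2.imwrite(f"pics/{n}0.png",f["image"][:,:,::-1])
    print(n,f["fx"],f["fy"],f["cx"],f["cy"],np.round(f["xyz"],3),np.round(f["orientation"],3))
E
```

```text
pics
{'clock': 0.0, 'joints': [-1.29, 0.478, 0.022, 1.556, -0.011, 1.109, -0.083], 'qvel': [0.0, 0.0, -0.001, 0.0, -0.001, 0.002, -0.002], 'tau': [-0.0, -59.646, 1.608, -28.119, 0.013, 0.01, 0.0], 'tcp_pos': [0.256, 0.624, 0.249], 'orientation': [-1.551, 0.305, -0.305], 'contact_force': [-0.688, 0.425, 0.862], 'moment': [0.026, -0.044, -0.012], 'grip_width': 0.085} 0.019
scene 423.3006039215081 423.3006039215081 248.27324517855368 184.21960477618026 [1.321 0.695 0.83 ] [-1.071 -2.258  1.121]
side 449.28779451698284 449.28779451698284 257.0446122369231 194.22049398861844 [ 0.008 -1.04   0.978] [-2.169  0.448 -0.247]
wrist 298.74723751806846 298.74723751806846 260.87095742064497 193.52576995701588 [0.195 0.65  0.373] [2.42  1.625 0.211]
```

View pics/scene0.png

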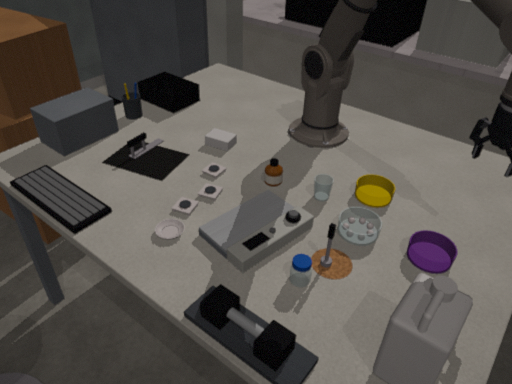

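View pics/side0.png

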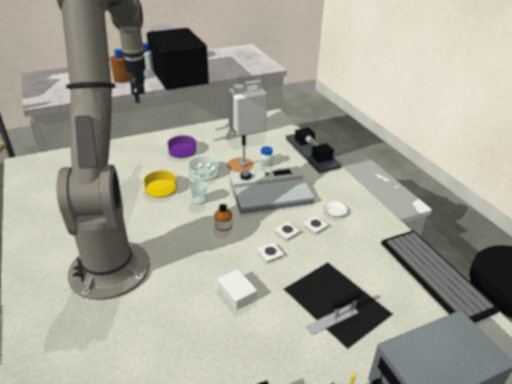

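View pics/wrist0.png

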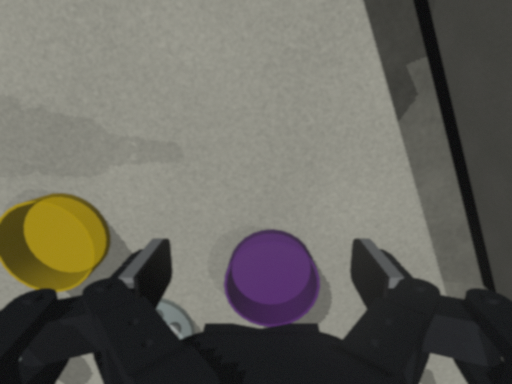

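```bash
cat > h.py <<'E'
import numpy as np,cv2
from scipy.spatial.transform import Rotation as R
from bench import r
def ray(f,u,v):
    d=np.array([(u-f["cx"])/f["fx"],(v-f["cy"])/f["fy"],1.0]);return R.from_rotvec(f["orientation"]).apply(d)
def onz(f,u,v,z):
    d=ray(f,u,v);p=np.array(f["xyz"]);return p+d*(z-p[2])/d[2]
def dep(f):
    h,w=f["range_z"].shape;u,v=np.meshgrid(np.arange(w),np.arange(h));z=f["range_z"]
    P=np.stack([(u-f["cx"])/f["fx"]*z,(v-f["cy"])/f["fy"]*z,z],-1)
    return P@R.from_rotvec(f["orientation"]).as_matrix().T+np.array(f["xyz"])
def proj(f,p):
    q=R.from_rotvec(f["orientation"]).inv().apply(np.array(p)-f["xyz"]);return f["fx"]*q[...,0]/q[...,2]+f["cx"],f["fy"]*q[...,1]/q[...,2]+f["cy"]
def crop(f,x0,y0,x1,y1,name,s=None):
    s=s or min(800/(x1-x0),600/(y1-y0));cv2.imwrite(f"pics/{name}.png",cv2.resize(f["image"][y0:y1,x0:x1,::-1],None,fx=s,fy=s,interpolation=cv2.INTER_CUBIC))
def save(f,name): cv2.imwrite(f"pics/{name}.png",f["image"][:,:,::-1])
def st():
    o=r.get_obs();M=R.from_rotvec(o["orientation"]).as_matrix();print("t",round(o["clock"],2),"tcp",np.round(o["tcp_pos"],4),"ax x",np.round(M[:,0],3),"y",np.round(M[:,1],3),"z",np.round(M[:,2],3),"F",np.round(o["contact_force"],1),"w",round(o["grip_width"],4));return o,M
E
python3 - <<'E'
from h import *
st()
f=r.grab_frame("scene");crop(f,90,110,290,260,"sA");crop(f,190,150,450,330,"sB")
g=r.grab_frame("side");crop(g,120,120,360,260,"dA");crop(g,200,200,400,350,"dB")
P=dep(f);Q=dep(g)
for n,(u,v) in dict(purp=(432,250),yel=(374,190),coaster=(340,265),amber=(274,180),dryer=(255,222),mat=(140,160),bench=(100,180)).items(): print(n,P[v,u].round(3))
for n,(u,v) in dict(purp=(181,146),amber=(223,222),dryer=(270,194),mat=(325,290)).items(): print(n,Q[v,u].round(3))
E
```

```text
t 0.15 tcp [0.2557 0.6242 0.2495] ax x [ 0.925 -0.379  0.   ] y [-0.    -0.001 -1.   ] z [ 0.379  0.925 -0.001] F [ 0.6 -0.1  0.4] w 0.0854
purp [0.366 0.583 0.006]
yel [0.218 0.343 0.006]
coaster [ 0.568  0.414 -0.001]
amber [0.405 0.079 0.026]
dryer [0.607 0.16  0.03 ]
mat [ 0.58  -0.376 -0.002]
bench [ 0.743 -0.38  -0.   ]
purp [0.396 0.61  0.005]
amber [0.371 0.025 0.042]
dryer [0.586 0.123 0.027]
mat [ 0.551 -0.325  0.   ]
```

View pics/sA.png

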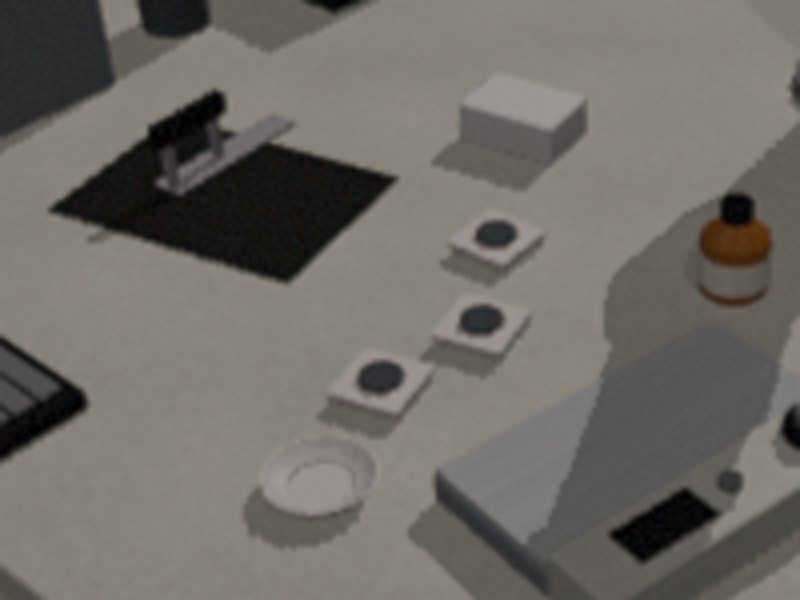

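View pics/sB.png

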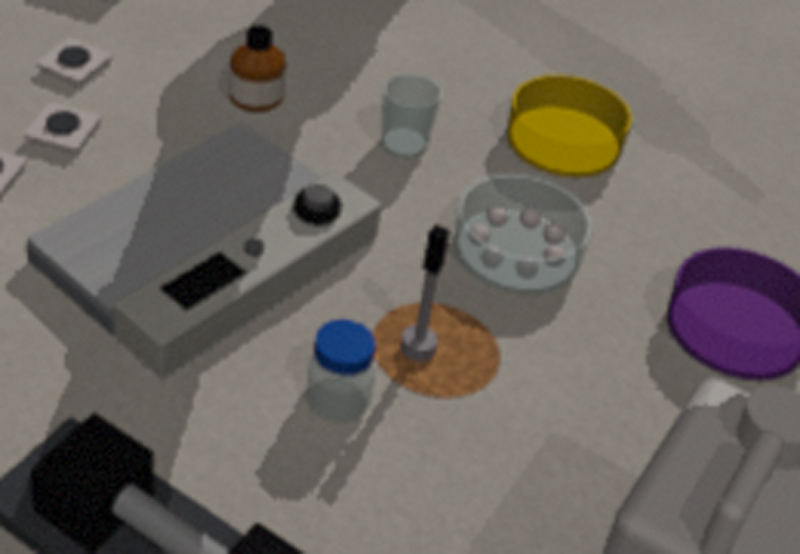

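View pics/dA.png

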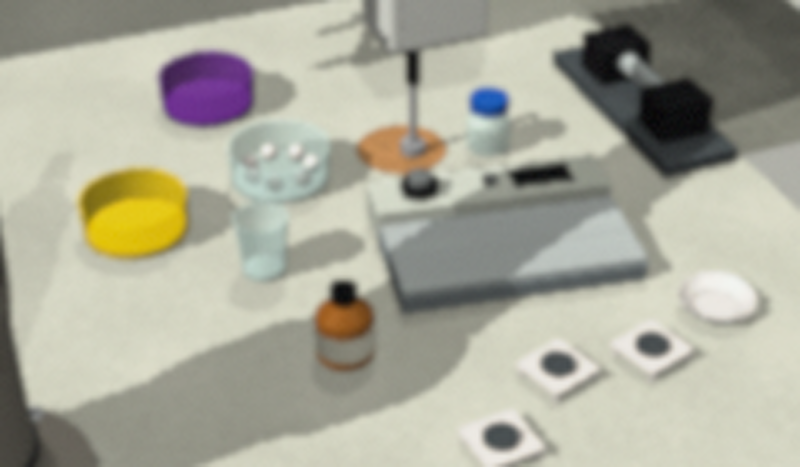

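View pics/dB.png

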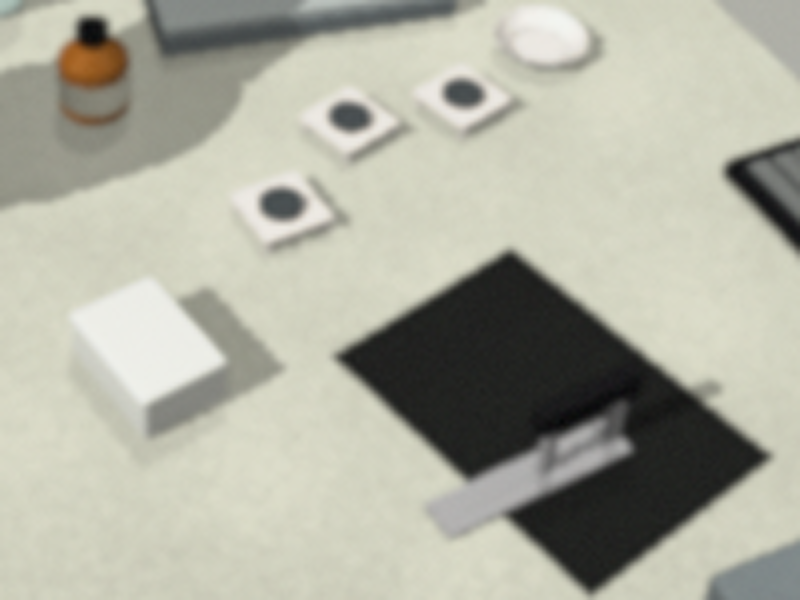

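Run:
```python
from h import *
from scipy.optimize import least_squares
def circ(p):
    s=least_squares(lambda q:np.hypot(p[:,0]-q[0],p[:,1]-q[1])-q[2],[*p.mean(0),.05],loss="soft_l1",f_scale=.002).x;return s.round(4)
for n in ["scene","side"]:
    f=r.grab_frame(n);hsv=cv2.cvtColor(f["image"],cv2.COLOR_RGB2HSV);P=dep(f)
    # coaster
    m=cv2.inRange(hsv,(5,110,90),(20,255,255));k,l,s,c=cv2.connectedComponentsWithStats(m)
    xyz=P
    for i in range(1,k):
        if s[i][4]<40: continue
        q=np.median(xyz[l==i],0)
        cn=max(cv2.findContours((l==i).astype(np.uint8),0,1)[0],key=cv2.contourArea)[:,0]
        cn=cv2.convexHull(cn)[:,0]
        w=np.array([onz(f,u,v,.0015)[:2] for u,v in cn]);print(n,"orange",s[i],q.round(3),circ(w))
    # height ranges
    reg=(P[...,0]>.2)&(P[...,0]<.6)&(P[...,1]>.2)&(P[...,1]<.55)&(f["range_z"]>0)
    a=reg&(P[...,2]>.085)&(P[...,2]<.15);print("grip",a.sum(),P[a].mean(0).round(4),P[a].min(0).round(3),P[a].max(0).round(3))
    # points 42..48 high around the bowl
    a=reg&(P[...,2]>.038)&(P[...,2]<.05)&(np.hypot(P[...,0]-.38,P[...,1]-.40)<.12); pts=P[a]; print("rim",len(pts))
    if len(pts)>10: print(np.unique((pts[:,:2]*50).round()/50,axis=0,return_counts=True))
    np.save(f"P_{n}.npy",P)
    v=(hsv[...,2]<60)
    print("vals",[ (P[y,x].round(3).tolist()) for x,y in ([(358,226),(340,265),(331,230)] if n=="scene" else [(204,168),(240,165),(244,142)])])
```

```text
scene orange [  0   7  48  35 999] [ 0.424 -1.338  0.245] [ 0.1977 -2.2751  0.3303]
scene orange [312 249  40  30 760] [ 0.579  0.401 -0.   ] [0.5786 0.3926 0.0526]
grip 110 [0.5914 0.3832 0.1166] [0.581 0.375 0.086] [0.597 0.39  0.137]
rim 286
(array([[0.26, 0.4 ],
       [0.28, 0.38],
       [0.28, 0.4 ],
       [0.3 , 0.32],
       [0.3 , 0.34],
       [0.3 , 0.36],
       [0.3 , 0.38],
       [0.36, 0.36],
       [0.36, 0.38],
       [0.36, 0.4 ],
       [0.38, 0.34],
       [0.38, 0.36],
       [0.38, 0.38],
       [0.38, 0.4 ],
       [0.38, 0.42],
       [0.38, 0.44],
       [0.4 , 0.34],
       [0.4 , 0.44],
       [0.42, 0.34],
       [0.42, 0.44],
       [0.44, 0.34],
       [0.44, 0.44],
       [0.46, 0.34],
       [0.46, 0.36],
       [0.46, 0.42],
       [0.46, 0.44],
       [0.48, 0.36],
       [0.48, 0.38],
       [0.48, 0.4 ],
       [0.48, 0.42]]), array([ 5,  4, 12,  5, 12, 12, 11,  2, 13, 14,  6, 12,  4,  1, 16,  4, 15,
        9, 11,  7,  8, 14,  8,  7,  6, 15,  8, 14, 18, 13]))
vals [[0.407, 0.382, 0.005], [0.571, 0.415, 0.002], [0.594, 0.383, 0.123]]
side orange
[... 520 characters left out ...]
[0.38, 0.34],
       [0.38, 0.36],
       [0.38, 0.4 ],
       [0.38, 0.42],
       [0.38, 0.52],
       [0.4 , 0.32],
       [0.4 , 0.34],
       [0.4 , 0.42],
       [0.4 , 0.44],
       [0.4 , 0.52],
       [0.42, 0.32],
       [0.42, 0.44],
       [0.44, 0.32],
       [0.44, 0.34],
       [0.44, 0.44],
       [0.46, 0.34],
       [0.46, 0.4 ],
       [0.46, 0.42],
       [0.46, 0.44],
       [0.48, 0.36],
       [0.48, 0.38],
       [0.48, 0.4 ],
       [0.48, 0.42]]), array([ 7,  8,  3,  5,  3,  7,  1,  4,  3,  2,  5,  5,  1,  6,  3,  7,  3,
        1,  8,  4,  6,  7,  6,  2, 10,  6,  1,  4,  3,  4,  3,  5,  2]))
vals [[0.431, 0.406, 0.007], [0.573, 0.377, 0.004], [0.589, 0.374, 0.107]]
```

Emit:
{"name": "jog_arm", "arguments": {"motion": [[1,[0.034,0,-0.008],[0,0,0]],[1,[0.034,0,-0.008],[0,0,0]],[1,[0.034,0,-0.008],[0,0,0]],[1,[0.034,0,-0.008],[0,0,0]],[1,[0.034,0,-0.008],[0,0,0]],[1,[0.034,0,-0.008],[0,0,0]],[1,[0.034,0,-0.008],[0,0,0]],[1,[0.034,0,-0.008],[0,0,0]],[1,[0.034,-0.02,-0.008],[0,0,0]],[1,[0.034,-0.02,-0.008],[0,0,0]]]}}

```text
clock: 1.18
tcp_pos: [0.5407, 0.42, 0.2894]
orientation: [-1.552, 0.307, -0.303]
contact_force: [0.7, 0.6, 0.5]
grip_width: 0.0857
```

Run:
```python
from h import *
st()
f=r.grab_frame("wrist");save(f,"w1");print(np.round(f["xyz"],3),R.from_rotvec(f["orientation"]).as_matrix().round(3))
```

```text
t 1.18 tcp [0.5407 0.42   0.2894] ax x [ 0.925 -0.379 -0.001] y [-0.002 -0.002 -1.   ] z [ 0.379  0.925 -0.003] F [0.7 0.6 0.5] w 0.0857
[0.48  0.446 0.413] [[ 0.379  0.895  0.237]
 [ 0.925 -0.365 -0.101]
 [-0.004  0.257 -0.966]]
```

View pics/w1.png

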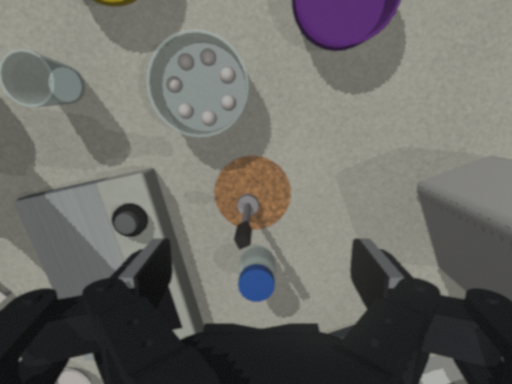

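Run:
```python
from h import *
f=r.grab_frame("wrist");crop(f,140,20,310,310,"w1c",2);crop(f,205,180,285,260,"w1d",7)
P=dep(f);hsv=cv2.cvtColor(f["image"],cv2.COLOR_RGB2HSV)
a=(P[...,2]>.128)&(P[...,2]<.145)&(np.abs(P[...,0]-.59)<.04)&(np.abs(P[...,1]-.38)<.04);vs,us=np.nonzero(a);w=np.array([onz(f,u,v,.1375)[:2] for u,v in zip(us,vs)]);print("griptop",len(w),w.mean(0).round(4),cv2.minAreaRect(w.astype(np.float32)*1000), us.min(),us.max(),vs.min(),vs.max())
m=cv2.inRange(hsv,(5,90,60),(20,255,255));m[:140]=0
cn=max(cv2.findContours(m,0,1)[0],key=cv2.contourArea);h=cv2.convexHull(cn)[:,0];w=np.array([onz(f,u,v,.0015)[:2] for u,v in h]);print("coaster",cv2.minEnclosingCircle(w.astype(np.float32)*1000))
# bowl rim / beads
b=(P[...,2]>.04)&(P[...,2]<.05)&(np.hypot(P[...,0]-.42,P[...,1]-.39)<.075);w=P[b][:,:2];print("rim",len(w),cv2.minEnclosingCircle(w.astype(np.float32)*1000))
# foot
b=(P[...,2]>.010)&(P[...,2]<.020)&(np.hypot(P[...,0]-.585,P[...,1]-.385)<.04);w=P[b];print("foot",len(w),w.mean(0),cv2.minEnclosingCircle(w[:,:2].astype(np.float32)*1000))
print(onz(f,248,205,.0155))
# beads: bright blobs
g=f["image"][30:140,145:250];gg=cv2.cvtColor(g,cv2.COLOR_RGB2GRAY)
c=cv2.HoughCircles(cv2.resize(gg,None,fx=4,fy=4),cv2.HOUGH_GRADIENT,1,50,param1=80,param2=14,minRadius=26,maxRadius=42)
if c is not None:
  for u,v,rr in c[0]: print("bead",(u/4+145).round(1),(v/4+30).round(1),rr/4,onz(f,u/4+145,v/4+30,.015).round(4))
```

```text
griptop 217 [0.5847 0.3808] ((584.6329345703125, 380.92132568359375), (16.071744918823242, 15.285627365112305), 4.875668525695801) 235 251 217 235
coaster ((576.1585083007812, 391.00927734375), 53.8749885559082)
rim 1340 ((421.4189758300781, 387.53607177734375), 59.865211486816406)
foot 266 [0.58397498 0.38120457 0.01536146] ((586.31884765625, 379.8663024902344), 14.751869201660156)
[0.60003336 0.37407337 0.0155    ]
```

View pics/w1c.png

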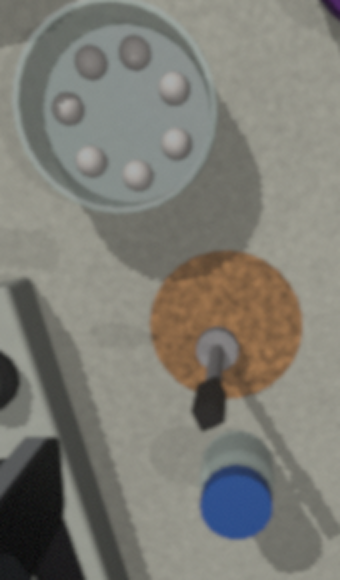

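View pics/w1d.png

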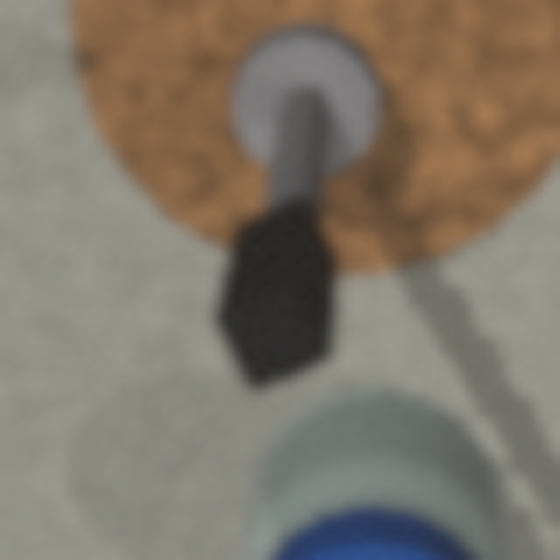

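Emit:
{"name": "jog_arm", "arguments": {"motion": [[1,[0.028,0.0,-0.0095],[0,0,0]],[1,[0.028,0.0,-0.0095],[0,0,0]],[1,[0,0.02,0],[0,-6.45,0]],[1,[0,0.02,0],[0,-6.45,0]],[1,[0,0.02,0],[0,-6.45,0]],[1,[0,0.02,0],[0,-6.45,0]],[1,[0,0,0],[0,0,0]]]}}

```text
clock: 1.87
tcp_pos: [0.5826, 0.3815, 0.2056]
orientation: [-1.574, -0.046, 0.056]
contact_force: [-0.3, 0.6, -0.8]
grip_width: 0.0855
```

Run:
```python
from h import *
o,M=st();print(o["joints"])
f=r.grab_frame("wrist");save(f,"w2")
P=dep(f)
a=(P[...,2]>.128)&(P[...,2]<.145)&(np.abs(P[...,0]-.59)<.03)&(np.abs(P[...,1]-.38)<.03);vs,us=np.nonzero(a);w=np.array([onz(f,u,v,.1375)[:2] for u,v in zip(us,vs)]);print("griptop",len(w),w.mean(0).round(4),cv2.minAreaRect(w.astype(np.float32)*1000), us.min(),us.max(),vs.min(),vs.max())
```

```text
t 1.87 tcp [0.5826 0.3815 0.2056] ax x [ 0.998  0.065 -0.006] y [-0.006 -0.004 -1.   ] z [-0.065  0.998 -0.004] F [-0.3  0.6 -0.8] w 0.0855
[-0.6800735   0.55474137  0.01629328  1.53501964 -0.01038475  1.0593877
  0.97513455]
griptop 460 [0.5852 0.3799] ((584.9102172851562, 379.82830810546875), (16.49142837524414, 13.684624671936035), 3.8467822074890137) 248 268 206 229
```

View pics/w2.png

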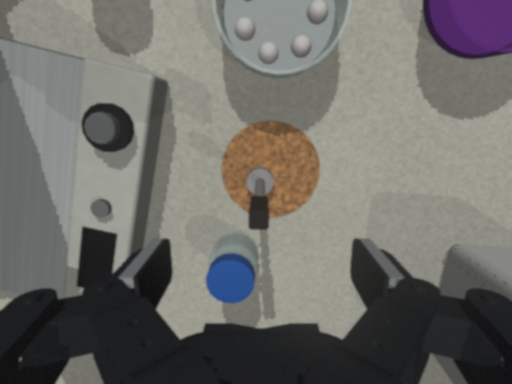

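Emit:
{"name": "jog_arm", "arguments": {"motion": [[1,[0.0025,0.03,-0.0015],[0,0,0]],[1,[0,0.03,0],[0,0,0]],[1,[0,0.028,0],[0,0,0]],[1,[0,0,0],[0,0,0]],[0,[0,0,0],[0,0,0]],[0,[0,0,0],[0,0,0]],[0,[0,0,0],[0,0,0]],[0,[0,0,0],[0,0,0]],[0,[0,0,0],[0,0,0]],[0,[0,0,0],[0,0,0]]], "force": 60}}

```text
clock: 2.75
tcp_pos: [0.5879, 0.3817, 0.1236]
orientation: [-1.57, -0.049, 0.047]
contact_force: [-0.9, -7.5, 14.8]
grip_width: 0.0131
```

Run:
```python
from h import *
o,M=st()
f=r.grab_frame("wrist");save(f,"w3")
```

```text
t 2.75 tcp [0.5879 0.3817 0.1236] ax x [0.998 0.061 0.001] y [ 0.001  0.001 -1.   ] z [-0.061  0.998  0.   ] F [-0.9 -7.5 14.8] w 0.0131
```

View pics/w3.png

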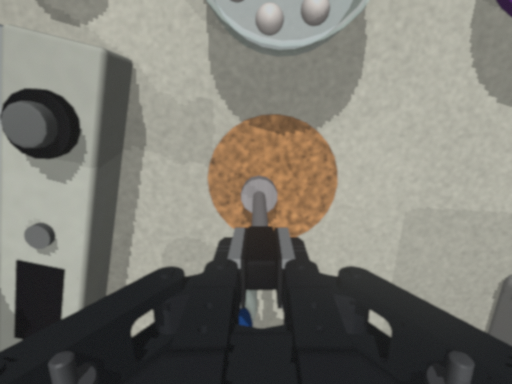

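Emit:
{"name": "jog_arm", "arguments": {"motion": [[0,[0,-0.03,0],[0,0,0]],[0,[0,-0.03,0],[0,0,0]],[0,[0,-0.03,0],[0,0,0]],[0,[-0.0273,0,0.0028],[0,0,0]],[0,[-0.0273,0,0.0028],[0,0,0]],[0,[-0.0273,0,0.0028],[0,0,0]],[0,[-0.0273,0,0.0028],[0,0,0]],[0,[-0.0273,0,0.0028],[0,0,0]],[0,[-0.0273,0,0.0028],[0,0,0]],[0,[0,0,0],[0,0,0]]]}}

```text
clock: 3.63
tcp_pos: [0.4166, 0.3894, 0.212]
orientation: [-1.57, -0.049, 0.056]
contact_force: [-1.1, -0.0, -1.8]
grip_width: 0.0129
```

Run:
```python
from h import *
o,M=st()
f=r.grab_frame("wrist");save(f,"w4");P=dep(f)
T=np.array(o["tcp_pos"])
b=(np.abs(P[...,2]-(T[2]-.122+.014))<.006)&(np.hypot(P[...,0]-T[0],P[...,1]-T[1])<.025);w=P[b];print("foot",len(w),w.mean(0),cv2.minEnclosingCircle(w[:,:2].astype(np.float32)*1000))
b=(P[...,2]>.04)&(P[...,2]<.05)&(np.hypot(P[...,0]-.42,P[...,1]-.39)<.075);w=P[b][:,:2];print("rim",len(w),cv2.minEnclosingCircle(w.astype(np.float32)*1000))
f=r.grab_frame("side");crop(f,130,100,270,205,"d4")
```

```text
t 3.63 tcp [0.4166 0.3894 0.212 ] ax x [ 0.998  0.067 -0.004] y [-0.004 -0.    -1.   ] z [-0.067  0.998 -0.   ] F [-1.1 -0.  -1.8] w 0.0129
foot 789 [0.41181279 0.3885231  0.10395895] ((414.8553161621094, 388.6601257324219), 15.020732879638672)
rim 1381 ((421.488037109375, 387.53070068359375), 59.79111862182617)
```

View pics/w4.png

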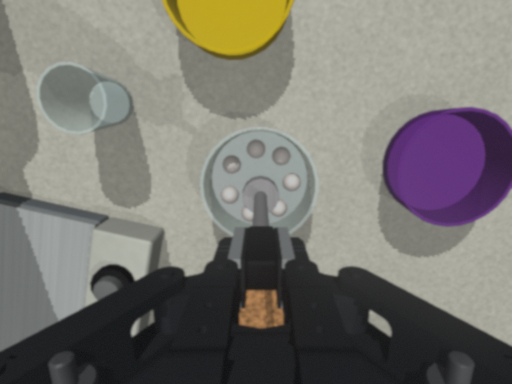

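View pics/d4.png

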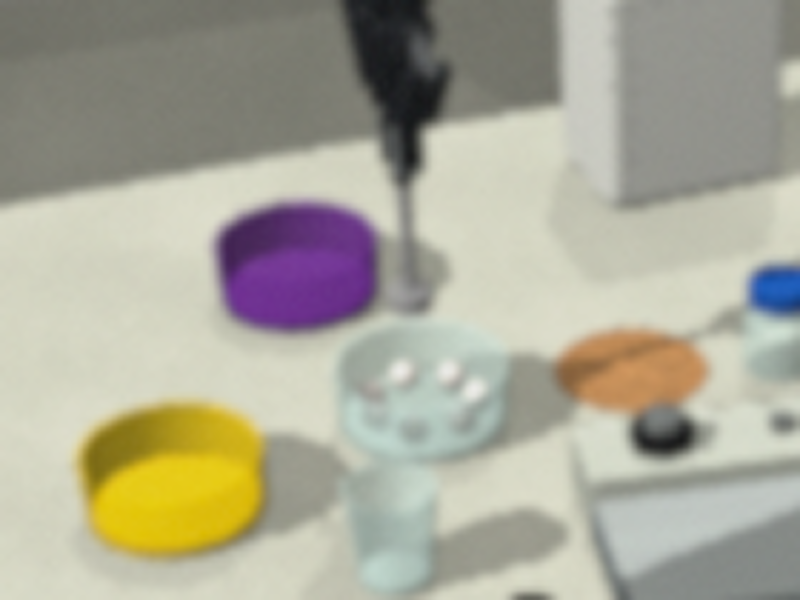

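Emit:
{"name": "jog_arm", "arguments": {"motion": [[0,[0.0065,0.0,-0.0016],[0,0,0]],[0,[0,0,0],[0,0,0]],[0,[0,0.02,0],[0,0,0]],[0,[0,0.02,0],[0,0,0]],[0,[0,0.02,0],[0,0,0]],[0,[0,0.014,0],[0,0,0]],[0,[0,0.007,0],[0,0,0]],[0,[0,0,0],[0,0,0]]]}}

```text
clock: 4.4
tcp_pos: [0.4298, 0.3858, 0.1295]
orientation: [-1.573, -0.046, 0.049]
contact_force: [-1.0, 0.9, -1.4]
grip_width: 0.0131
```

Run:
```python
from h import *
o,M=st()
f=r.grab_frame("wrist");crop(f,150,100,370,300,"w5");P=dep(f)
```

```text
t 4.4 tcp [0.4298 0.3858 0.1295] ax x [ 0.998  0.06  -0.002] y [-0.002 -0.003 -1.   ] z [-0.06   0.998 -0.002] F [-1.   0.9 -1.4] w 0.0131
```

View pics/w5.png

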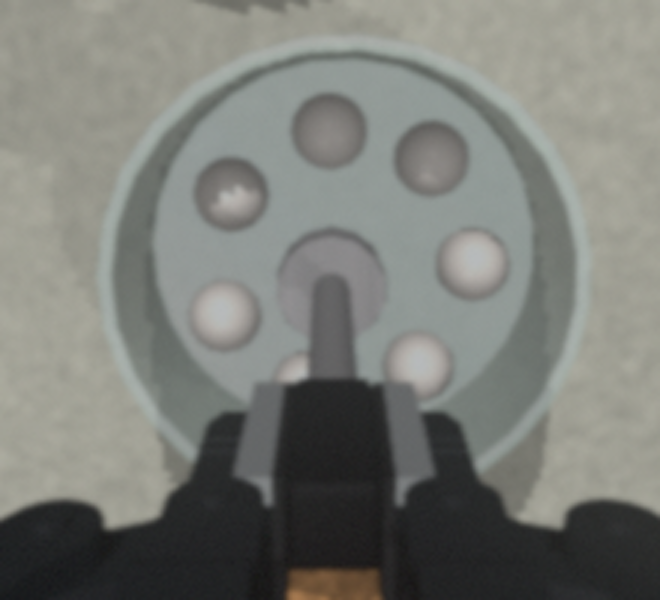

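Emit:
{"name": "jog_arm", "arguments": {"motion": [[0,[0.007,0,0.0008],[0,0,0]],[0,[0.007,0,0.0008],[0,0,0]],[0,[0.007,0,0.0008],[0,0,0]],[0,[0,0,0],[0,0,0]]]}}

```text
clock: 4.78
tcp_pos: [0.4512, 0.3919, 0.1321]
orientation: [-1.568, -0.048, 0.048]
contact_force: [-2.7, 1.0, 0.7]
grip_width: 0.0131
```

Emit:
{"name": "jog_arm", "arguments": {"motion": [[0,[-0.0016,0,0.0092],[0,0,0]],[0,[-0.0047,0,0.0082],[0,0,0]],[0,[-0.0072,0,0.006],[0,0,0]],[0,[-0.0088,0,0.0032],[0,0,0]],[0,[-0.0094,0,0],[0,0,0]],[0,[-0.0088,0,-0.0032],[0,0,0]],[0,[-0.0072,0,-0.006],[0,0,0]],[0,[-0.0047,0,-0.0082],[0,0,0]],[0,[-0.0016,0,-0.0092],[0,0,0]],[0,[0,0,0],[0,0,0]]]}}

```text
clock: 5.62
tcp_pos: [0.3973, 0.3867, 0.132]
orientation: [-1.569, -0.049, 0.046]
contact_force: [2.4, 1.2, -1.7]
grip_width: 0.0129
```

Run:
```python
from h import *
o,M=st()
f=r.grab_frame("wrist");crop(f,150,100,370,300,"w6");P=dep(f)
b=(P[...,2]>.04)&(P[...,2]<.05)&(np.hypot(P[...,0]-.42,P[...,1]-.39)<.075);w=P[b][:,:2];print("rim",len(w),cv2.minEnclosingCircle(w.astype(np.float32)*1000))
```

```text
t 5.62 tcp [0.3973 0.3867 0.132 ] ax x [0.998 0.06  0.002] y [ 0.002  0.001 -1.   ] z [-0.06   0.998  0.001] F [ 2.4  1.2 -1.7] w 0.0129
rim 2265 ((421.7792663574219, 387.9435119628906), 59.959014892578125)
```

View pics/w6.png

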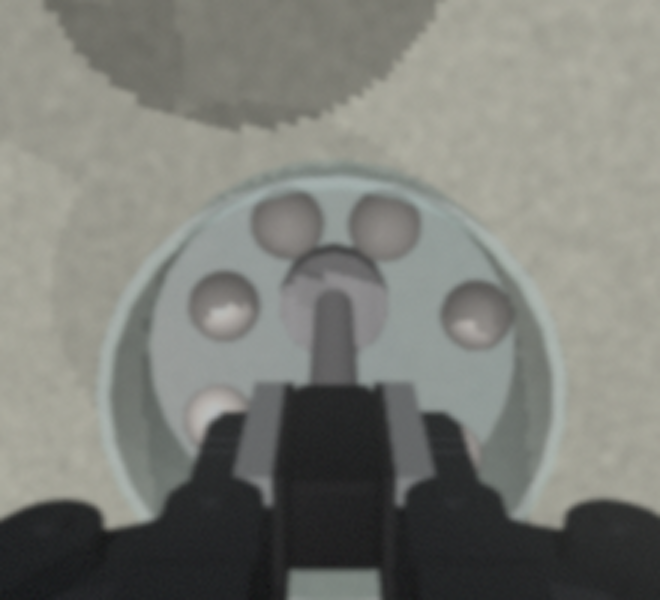

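Emit:
{"name": "jog_arm", "arguments": {"motion": [[0,[-0.003,0,-0.003],[0,0,0]],[0,[0.0018,0,-0.0082],[0,0,0]],[0,[0.0052,0,-0.0091],[0,0,0]],[0,[0.008,0,-0.0067],[0,0,0]],[0,[0.0098,0,-0.0036],[0,0,0]],[0,[0.0104,0,0],[0,0,0]],[0,[0.0098,0,0.0036],[0,0,0]],[0,[0.008,0,0.0067],[0,0,0]],[0,[0.0052,0,0.0091],[0,0,0]],[0,[0.0018,0,0.0102],[0,0,0]]]}}

```text
clock: 6.5
tcp_pos: [0.4516, 0.3897, 0.1303]
orientation: [-1.573, -0.044, 0.052]
contact_force: [-3.8, -0.1, -1.0]
grip_width: 0.0135
```

Emit:
{"name": "jog_arm", "arguments": {"motion": [[0,[-0.0018,0,0.0102],[0,0,0]],[0,[-0.0052,0,0.0091],[0,0,0]],[0,[-0.008,0,0.0067],[0,0,0]],[0,[-0.0098,0,0.0036],[0,0,0]],[0,[-0.0104,0,0],[0,0,0]],[0,[-0.0098,0,-0.0036],[0,0,0]],[0,[-0.008,0,-0.0067],[0,0,0]],[0,[-0.0052,0,-0.0091],[0,0,0]],[0,[-0.0018,0,-0.0102],[0,0,0]],[0,[0,0,0],[0,0,0]]]}}

```text
clock: 7.33
tcp_pos: [0.3938, 0.3841, 0.1315]
orientation: [-1.571, -0.047, 0.047]
contact_force: [1.8, -1.4, -0.5]
grip_width: 0.0132
```

Run:
```python
from h import *
o,M=st()
f=r.grab_frame("wrist");crop(f,150,100,370,300,"w7")
f=r.grab_frame("side");crop(f,130,100,270,205,"d7")
```

```text
t 7.33 tcp [0.3938 0.3841 0.1315] ax x [0.998 0.06  0.   ] y [ 0.    -0.001 -1.   ] z [-0.06   0.998 -0.001] F [ 1.8 -1.4 -0.5] w 0.0132
```

View pics/w7.png

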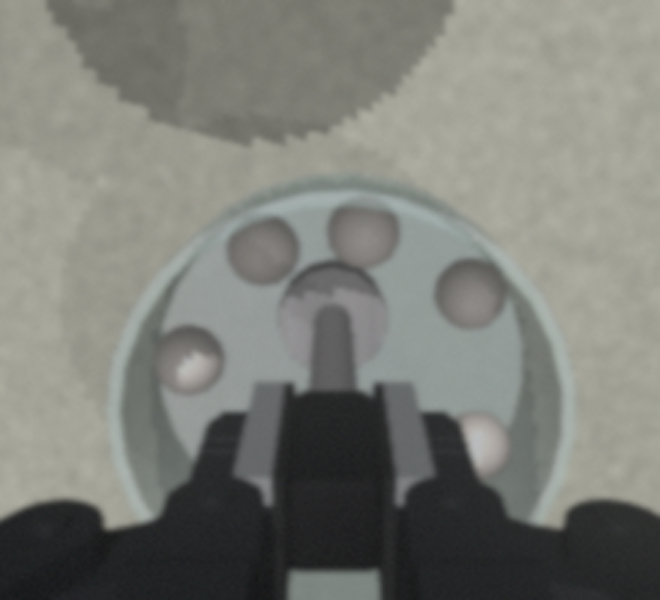

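View pics/d7.png

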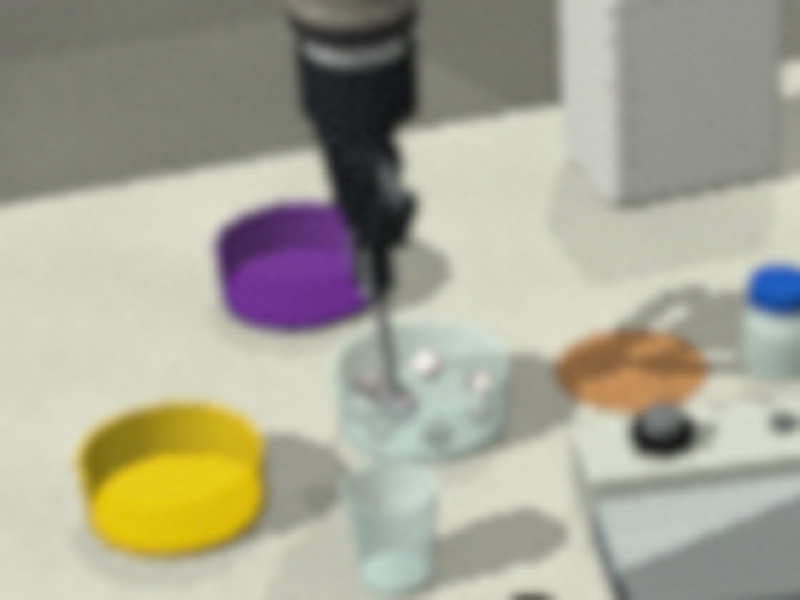

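Emit:
{"name": "jog_arm", "arguments": {"motion": [[0,[-0.004,0,-0.003],[0,0,0]],[0,[0.0018,0,-0.0082],[0,0,0]],[0,[0.0052,0,-0.0091],[0,0,0]],[0,[0.008,0,-0.0067],[0,0,0]],[0,[0.0098,0,-0.0036],[0,0,0]],[0,[0.0104,0,0],[0,0,0]],[0,[0.0098,0,0.0036],[0,0,0]],[0,[0.008,0,0.0067],[0,0,0]],[0,[0.0062,0,0.0091],[0,0,0]],[0,[0.0038,0,0.0102],[0,0,0]]], "force": 120}}

```text
clock: 8.27
tcp_pos: [0.448, 0.3898, 0.13]
orientation: [-1.573, -0.043, 0.057]
contact_force: [-11.0, -6.2, 0.5]
grip_width: 0.0121
```

```bash
cat > foot.py <<'E'
from h import *
import sys
o,M=st()
f=r.grab_frame("wrist");crop(f,150,100,370,300,sys.argv[1]);P=dep(f)
m=(np.abs(P[...,2]-.024)<.0045);m[:,:150]=0;m[:,370:]=0
T=np.array(o["tcp_pos"]);m&=np.hypot(P[...,0]-T[0],P[...,1]-T[1])<.03
# colour: foot is grey
w=P[m];print("foot pts",len(w),np.median(w,0).round(4),cv2.minEnclosingCircle(w[:,:2].astype(np.float32)*1000))
E
python3 foot.py w8
```

```text
t 8.27 tcp [0.448  0.3898 0.13  ] ax x [ 0.998  0.063 -0.009] y [-0.008 -0.003 -1.   ] z [-0.064  0.998 -0.002] F [-11.   -6.2   0.5] w 0.0121
foot pts 1163 [0.4452 0.3835 0.0227] ((452.0186462402344, 385.603759765625), 24.650270462036133)
```

View pics/w8.png

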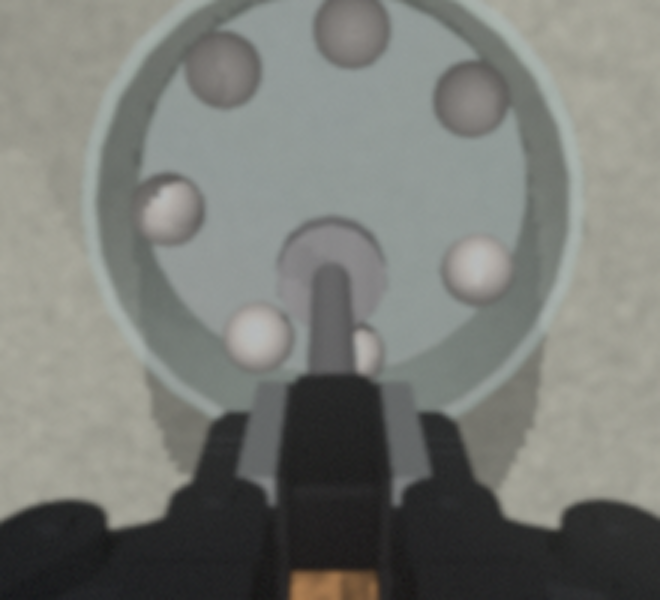

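Emit:
{"name": "jog_arm", "arguments": {"motion": [[0,[-0.0009,0,0.0109],[0,0,0]],[0,[-0.0046,0,0.0097],[0,0,0]],[0,[-0.0086,0,0.0071],[0,0,0]],[0,[-0.0104,0,0.0038],[0,0,0]],[0,[-0.0111,0,0],[0,0,0]],[0,[-0.0104,0,-0.0038],[0,0,0]],[0,[-0.0096,0,-0.0071],[0,0,0]],[0,[-0.0066,0,-0.0097],[0,0,0]],[0,[-0.0039,0,-0.0109],[0,0,0]],[0,[0,0,0],[0,0,0]]]}}

```text
clock: 9.15
tcp_pos: [0.3883, 0.3837, 0.132]
orientation: [-1.569, -0.05, 0.044]
contact_force: [6.1, -0.6, -1.0]
grip_width: 0.0122
```

```bash
python3 foot.py w9
```

```text
t 9.15 tcp [0.3883 0.3837 0.132 ] ax x [0.998 0.06  0.004] y [ 0.004  0.001 -1.   ] z [-0.06   0.998  0.001] F [ 6.1 -0.6 -1. ] w 0.0122
foot pts 1569 [0.3898 0.383  0.0242] ((388.06744384765625, 383.5801086425781), 29.97042465209961)
```

View pics/w9.png

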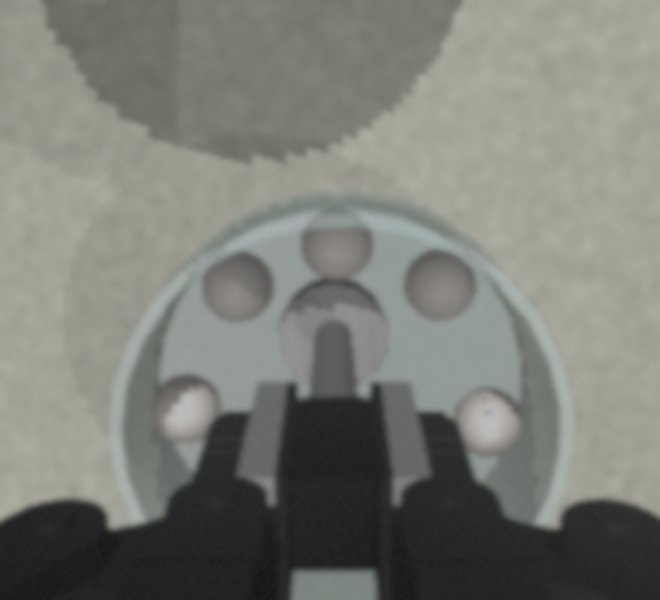

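Run:
```python
from h import *
f=r.grab_frame("wrist")
def beads(img,fr,reg,n,col):
    g=cv2.resize(img,None,fx=4,fy=4,interpolation=cv2.INTER_CUBIC)
    out=[]
    c=np.array([.4215,.3877])
    for (u,v) in reg:
        p=onz(fr,u,v,.015)[:2]-c; out.append((round(np.hypot(*p)*1000,1),round(np.degrees(np.arctan2(p[1],p[0])),0)))
    return out
f1=dict(fx=f["fx"],fy=f["fy"],cx=f["cx"],cy=f["cy"],xyz=np.array([.480,.446,.413]),orientation=R.from_matrix([[.379,.895,.237],[.925,-.365,-.101],[-.004,.257,-.966]]).as_rotvec())
pts=[(140+a/2,20+b/2) for a,b in [(91,62),(135,53),(174,88),(176,143),(137,174),(91,160),(68,108)]]
print(beads(cv2.imread("pics/w1.png"),f1,pts,0,0))
pts=[(150+a/3,100+b/3) for a,b in [(238,287),(337,245),(440,286),(487,420),(187,408)]]
print(beads(f["image"],f,pts,0,0))
```

```text
[(np.float64(46.0), np.float64(-180.0)), (np.float64(48.4), np.float64(146.0)), (np.float64(42.8), np.float64(108.0)), (np.float64(33.3), np.float64(60.0)), (np.float64(24.6), np.float64(-5.0)), (np.float64(26.1), np.float64(-78.0)), (np.float64(37.5), np.float64(-138.0))]
[(np.float64(41.8), np.float64(-137.0)), (np.float64(44.1), np.float64(-178.0)), (np.float64(43.8), np.float64(141.0)), (np.float64(45.2), np.float64(83.0)), (np.float64(42.7), np.float64(-81.0))]
```

Emit:
{"name": "jog_arm", "arguments": {"motion": [[0,[-0.002,0,-0.003],[0,0,0]],[0,[0,0,-0.0064],[0,0,0]],[0,[0.0025,0,-0.006],[0,0,0]],[0,[0.0038,0,-0.0054],[0,0,0]],[0,[0.0047,0,-0.0047],[0,0,0]],[0,[0.0054,0,-0.0038],[0,0,0]],[0,[0.006,0,-0.0028],[0,0,0]],[0,[0.0064,0,-0.0017],[0,0,0]],[0,[0.0066,0,-0.0006],[0,0,0]]]}}

```text
clock: 10.0
tcp_pos: [0.4192, 0.3628, 0.1337]
orientation: [-1.555, -0.053, 0.052]
contact_force: [-9.1, 18.1, 3.1]
grip_width: 0.0122
```

```bash
python3 foot.py w10
```

```text
t 10.0 tcp [0.4192 0.3628 0.1337] ax x [0.998 0.067 0.001] y [ 0.     0.015 -1.   ] z [-0.067  0.998  0.015] F [-9.1 18.1  3.1] w 0.0122
foot pts 1385 [0.4228 0.3571 0.0251] ((418.0610656738281, 358.60430908203125), 27.574342727661133)
```

View pics/w10.png

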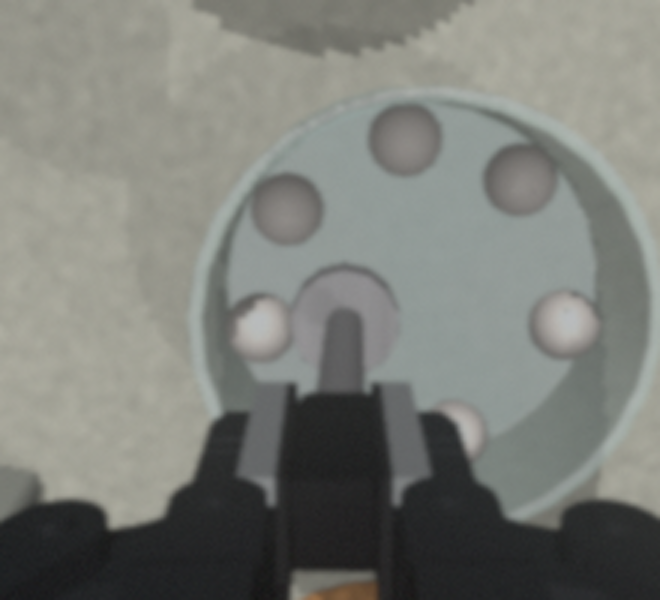

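Emit:
{"name": "jog_arm", "arguments": {"motion": [[0,[-0.0015,0,0.014],[0,0,0]],[0,[-0.002,0,0.014],[0,0,0]],[0,[0,0,0],[0,0,0]],[0,[-0.0025,0,-0.007],[0,0,0]],[0,[-0.0025,0,-0.007],[0,0,0]],[0,[-0.0025,0,-0.007],[0,0,0]],[0,[-0.0025,0,-0.007],[0,0,0]],[0,[0,0,0],[0,0,0]]]}}

```text
clock: 10.72
tcp_pos: [0.4081, 0.3585, 0.1336]
orientation: [-1.555, -0.053, 0.046]
contact_force: [-3.1, 18.3, -1.3]
grip_width: 0.0121
```

```bash
python3 foot.py w11
```

```text
t 10.72 tcp [0.4081 0.3585 0.1336] ax x [0.998 0.063 0.005] y [ 0.004  0.015 -1.   ] z [-0.063  0.998  0.015] F [-3.1 18.3 -1.3] w 0.0121
foot pts 1408 [0.4117 0.3544 0.0255] ((408.0504150390625, 358.4547119140625), 29.920249938964844)
```

View pics/w11.png

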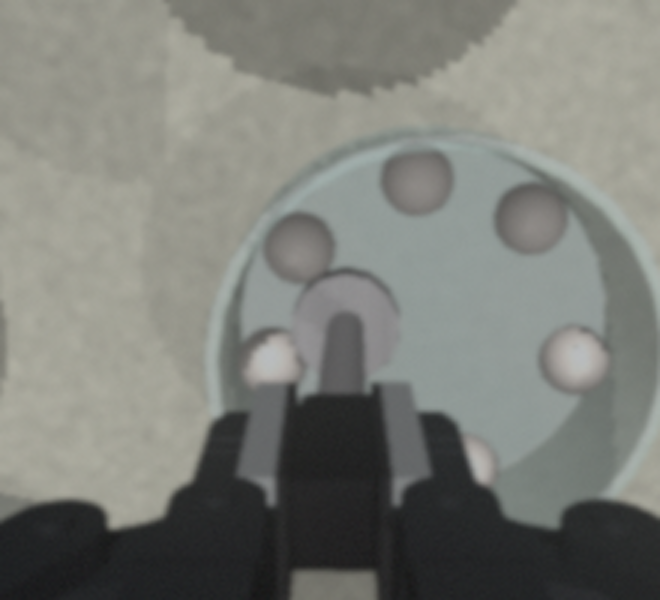

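Emit:
{"name": "jog_arm", "arguments": {"motion": [[0,[0.006,0,0.016],[0,0,0]],[0,[0.006,0,0.014],[0,0,0]],[0,[0,-0.03,0],[0,0,0]],[0,[0,-0.03,0],[0,0,0]],[0,[0.025,-0.03,0],[0,0,0]],[0,[0.025,-0.02,0],[0,0,0]],[0,[0.025,0,0],[0,0,0]],[0,[0,0,0],[0,0,0]]]}}

```text
clock: 11.43
tcp_pos: [0.4993, 0.3836, 0.2428]
orientation: [-1.57, -0.047, 0.038]
contact_force: [0.5, 0.9, -2.3]
grip_width: 0.0122
```

Run:
```python
from h import *
o,M=st();f=r.grab_frame("wrist");save(f,"w12")
g=r.grab_frame("scene");crop(g,325,195,395,255,"s12",9)
i=cv2.imread("pics/scene0.png");cv2.imwrite("pics/s0b.png",cv2.resize(i[195:255,325:395],None,fx=9,fy=9,interpolation=cv2.INTER_CUBIC))
```

```text
t 11.43 tcp [0.4993 0.3836 0.2428] ax x [0.999 0.054 0.006] y [ 0.006  0.    -1.   ] z [-0.054  0.999  0.   ] F [ 0.5  0.9 -2.3] w 0.0122
```

View pics/w12.png

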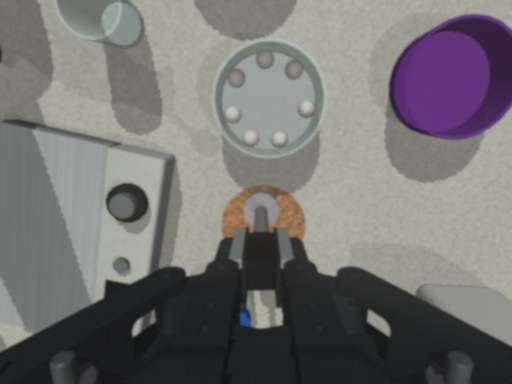

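View pics/s12.png

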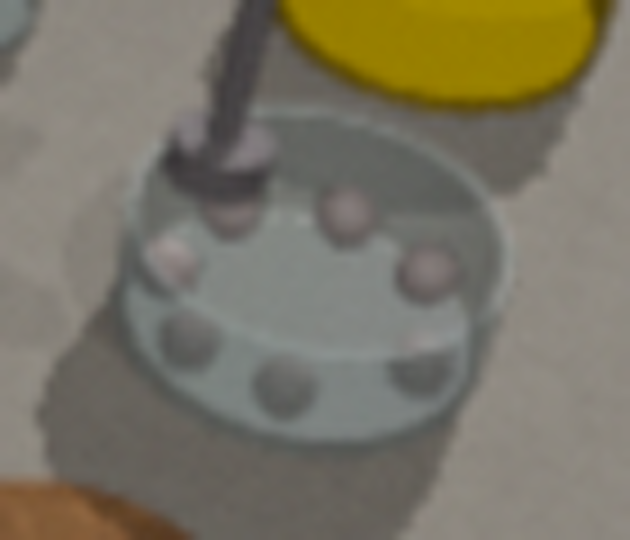

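View pics/s0b.png

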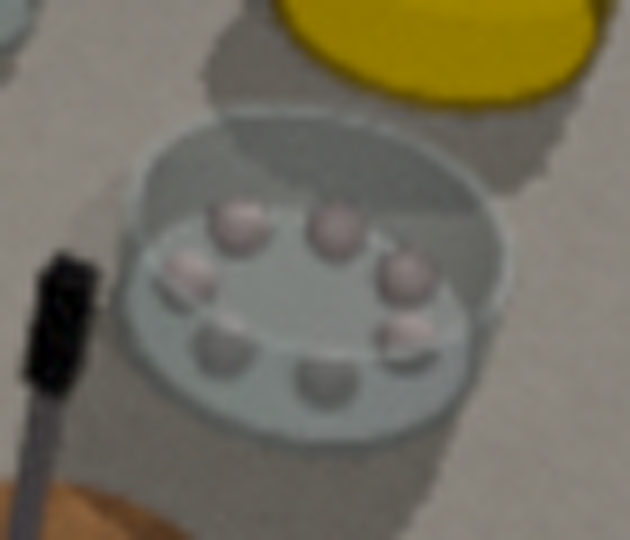

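Run:
```python
from h import *
g=r.grab_frame("scene")
A=[(238,226),(335,230),(405,275),(406,333),(325,380),(222,345),(187,278)];B=[(232,208),(346,213),(427,270),(420,365),(284,385),(188,338),(170,262)]
W=lambda L:np.array([onz(g,325+(a+.5)/9-.5,195+(b+.5)/9-.5,.015)[:2] for a,b in L])
a,b=W(A),W(B);print((a*1000).round(1));c=a.mean(0);print(c);print((np.hypot(*(a-c).T)*1000).round(1),np.degrees(np.arctan2(*(a-c).T[::-1])).round(0));c=np.array([.4215,.3877]);print((np.hypot(*(b-c).T)*1000).round(1),np.degrees(np.arctan2(*(b-c).T[::-1])).round(0));print((np.hypot(*(a-b).T)*1000).round(1))
```

```text
[[406.1 357.8]
 [387.7 382.9]
 [393.  410. ]
 [417.7 422.3]
 [453.3 412.5]
 [459.6 380.4]
 [439.  357.1]]
[0.42232782 0.38899087]
[35.2 35.2 36.1 33.7 38.8 38.3 36. ] [-117. -170.  144.   98.   37.  -13.  -63.]
[41.9 44.1 44.2 45.  44.9 45.4 41. ] [-122. -172.  143.   81.   21.  -22.  -70.]
[ 8.8 10.   8.  14.4 13.4 10.5  8.5]
```

Run:
```python
from h import *
o,M=st();f=r.grab_frame("wrist");P=dep(f);T=np.array(o["tcp_pos"])
b=(P[...,2]>T[2]-.122+.006)&(P[...,2]<T[2]-.122+.022)&(np.hypot(P[...,0]-T[0],P[...,1]-T[1])<.04);w=P[b];print(len(w),np.median(w,0),cv2.minEnclosingCircle(w[:,:2].astype(np.float32)*1000))
# shaft axis direction
b=(P[...,2]>T[2]-.105)&(P[...,2]<T[2]-.03)&(np.hypot(P[...,0]-T[0],P[...,1]-T[1])<.03);w=P[b]
for z0 in np.arange(-.1,-.03,.015):
    q=w[(w[:,2]>T[2]+z0)&(w[:,2]<T[2]+z0+.015)]
    if len(q)>5: print(round(z0,3),len(q),(q.mean(0)-T).round(4))
t=np.array([.4215-.0082,.3877+.0204]);print(t)
```

```text
t 11.58 tcp [0.4928 0.3848 0.2402] ax x [ 0.998  0.059 -0.002] y [-0.002 -0.002 -1.   ] z [-0.059  0.998 -0.002] F [ 0.4 -0.2 -1.9] w 0.0123
778 [0.49894079 0.38488092 0.13298899] ((503.1303405761719, 385.3206787109375), 14.9865083694458)
-0.1 52 [ 0.0047  0.0002 -0.0922]
-0.085 65 [ 0.0033  0.0002 -0.0772]
-0.07 78 [ 0.0018  0.0001 -0.0621]
-0.055 100 [ 0.0003  0.0001 -0.0471]
-0.04 39 [-0.0011  0.0001 -0.0367]
[0.4133 0.4081]
```

Emit:
{"name": "jog_arm", "arguments": {"motion": [[0,[-0.0294,0,0.0094],[0,0,0]],[0,[-0.0294,0,0.0094],[0,0,0]],[0,[-0.0295,0,0.0093],[0,0,0]],[0,[0,0,0],[0,0,0]],[0,[0,0.03,0],[0,0,0]],[0,[0,0.03,0],[0,0,0]],[0,[0,0.025,0],[0,0,0]],[0,[0,0.015,0],[0,0,0]],[0,[0,0.01,0],[0,0,0]],[0,[0,0,0],[0,0,0]]]}}

```text
clock: 12.47
tcp_pos: [0.4018, 0.4081, 0.1289]
orientation: [-1.574, -0.046, 0.052]
contact_force: [0.0, -0.5, -1.9]
grip_width: 0.0123
```

```bash
python3 foot.py w13
```

```text
t 12.47 tcp [0.4018 0.4081 0.1289] ax x [ 0.998  0.062 -0.003] y [-0.003 -0.004 -1.   ] z [-0.062  0.998 -0.004] F [ 0.  -0.5 -1.9] w 0.0123
foot pts 1224 [0.4044 0.4118 0.022 ] ((401.7083435058594, 408.1863098144531), 29.90203857421875)
```

View pics/w13.png

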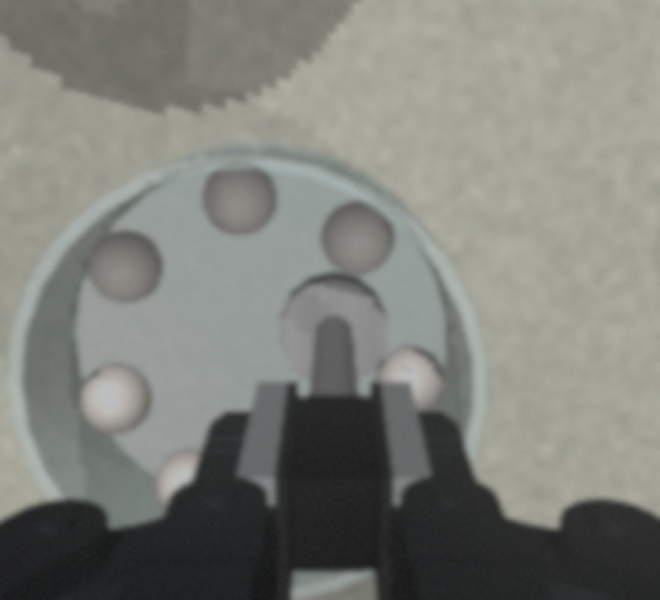

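Emit:
{"name": "jog_arm", "arguments": {"motion": [[0,[-0.001,0,0.006],[0,0,0]],[0,[-0.001,0,0.006],[0,0,0]],[0,[-0.002,0,0.006],[0,0,0]],[0,[0,0,0.004],[0,0,0]],[0,[-0.0061,0,-0.0017],[0,0,0]],[0,[-0.0055,0,-0.0027],[0,0,0]],[0,[-0.0048,0,-0.0046],[0,0,0]],[0,[-0.0039,0,-0.0054],[0,0,0]],[0,[-0.0029,0,-0.006],[0,0,0]]]}}

```text
clock: 13.27
tcp_pos: [0.3814, 0.4085, 0.1336]
orientation: [-1.568, -0.053, 0.039]
contact_force: [10.1, -3.4, 0.4]
grip_width: 0.012
```

```bash
python3 foot.py w14
```

```text
t 13.27 tcp [0.3814 0.4085 0.1336] ax x [0.998 0.058 0.009] y [ 0.008  0.002 -1.   ] z [-0.058  0.998  0.002] F [10.1 -3.4  0.4] w 0.012
foot pts 1029 [0.3853 0.4068 0.025 ] ((382.4244689941406, 405.6021728515625), 28.36139678955078)
```

View pics/w14.png

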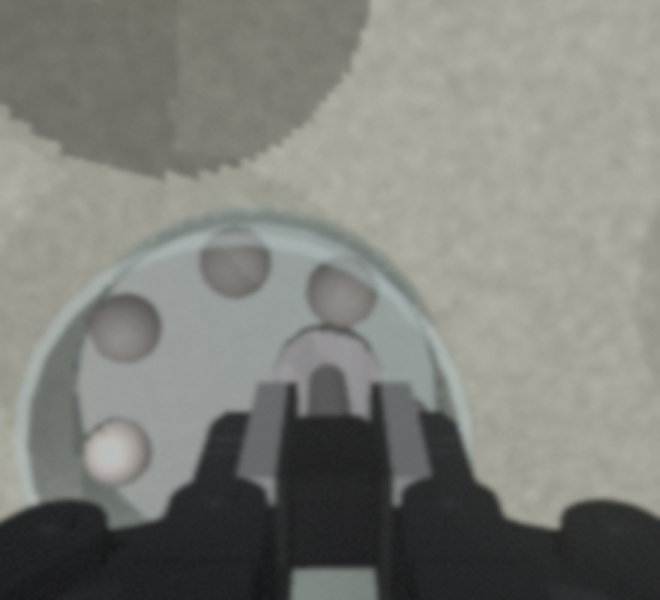

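Emit:
{"name": "jog_arm", "arguments": {"motion": [[0,[-0.0025,0,-0.0064],[0,0,0]],[0,[-0.001,0,-0.0066],[0,0,0]],[0,[0,0,-0.0066],[0,0,0]],[0,[0.0016,0,-0.0064],[0,0,0]],[0,[0.0027,0,-0.0061],[0,0,0]],[0,[0.0037,0,-0.0055],[0,0,0]],[0,[0.0046,0,-0.0048],[0,0,0]],[0,[0.0054,0,-0.004],[0,0,0]],[0,[0,0,0],[0,0,0]]]}}

```text
clock: 14.07
tcp_pos: [0.3955, 0.3648, 0.1319]
orientation: [-1.568, -0.049, 0.046]
contact_force: [2.3, 4.2, -0.1]
grip_width: 0.0122
```

```bash
python3 foot.py w15
```

```text
t 14.07 tcp [0.3955 0.3648 0.1319] ax x [0.998 0.06  0.002] y [ 0.002  0.003 -1.   ] z [-0.06   0.998  0.002] F [ 2.3  4.2 -0.1] w 0.0122
foot pts 1334 [0.4056 0.3647 0.0242] ((395.57525634765625, 364.8288269042969), 29.866798400878906)
```

View pics/w15.png

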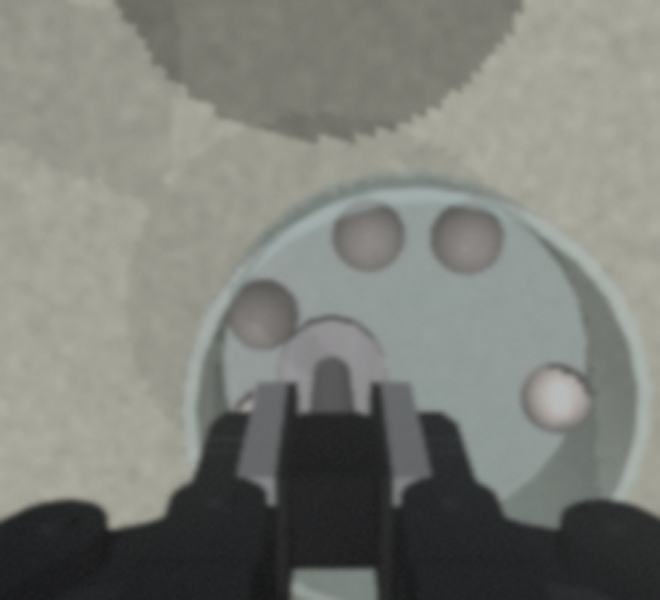

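```bash
cat > pk.py <<'E'
from h import *
import sys
# crop pixel picks (150,100,x3) -> polar about bowl in world, z=.015 (beads) ; first arg is foot at z .024
f=r.grab_frame("wrist");o,M=st();c=np.array([.4215,.3877])
for i,a in enumerate(sys.argv[1:]):
    u,v=map(float,a.split(","));p=onz(f,150+u/3,100+v/3,.023 if i==0 else .015)[:2]-c
    print("foot" if i==0 else "bead",(p*1000).round(1),"r",round(np.hypot(*p)*1000,1),"ang",np.degrees(np.arctan2(p[1],p[0])).round(0))
E
python3 pk.py 332,366 263,315 370,238 468,238 556,398
```

```text
t 14.17 tcp [0.3944 0.3652 0.1318] ax x [0.998 0.061 0.001] y [ 0.001  0.002 -1.   ] z [-0.061  0.998  0.002] F [1.1 4.6 1. ] w 0.0121
foot [ -5.5 -20.9] r 21.6 ang -105.0
bead [-16.6 -40.9] r 44.2 ang -112.0
bead [-40.4 -12.5] r 42.3 ang -163.0
bead [-42.1  14.3] r 44.4 ang 161.0
bead [ 3.4 44.4] r 44.5 ang 86.0
```

Emit:
{"name": "jog_arm", "arguments": {"motion": [[0,[-0.0003,0,0.0105],[0,0,0]],[0,[-0.0003,0,0.0105],[0,0,0]],[0,[0,0,0.0105],[0,0,0]],[0,[-0.005,0,0.0095],[0,0,0]],[0,[-0.005,0,0.0115],[0,0,0]],[0,[0,0,0],[0,0,0]],[0,[0.0057,0,0.003],[0,0,0]],[0,[0.0061,0,0.0016],[0,0,0]],[0,[0.0063,0,0.0006],[0,0,0]]]}}

```text
clock: 14.92
tcp_pos: [0.3949, 0.4173, 0.1293]
orientation: [-1.581, -0.041, 0.054]
contact_force: [-7.3, -9.2, 0.7]
grip_width: 0.0124
```

Emit:
{"name": "jog_arm", "arguments": {"motion": [[0,[0.0063,0,-0.0005],[0,0,0]],[0,[0.0061,0,-0.0016],[0,0,0]],[0,[0.0057,0,-0.0026],[0,0,0]],[0,[0.0051,0,-0.0036],[0,0,0]],[0,[0.0044,0,-0.0044],[0,0,0]],[0,[0,0,0],[0,0,0]]]}}

```text
clock: 15.42
tcp_pos: [0.424, 0.4036, 0.1283]
orientation: [-1.583, -0.038, 0.052]
contact_force: [-7.2, -9.6, -2.2]
grip_width: 0.0121
```

```bash
python3 foot.py w16
```

```text
t 15.42 tcp [0.424  0.4036 0.1283] ax x [ 0.998  0.057 -0.009] y [-0.009 -0.013 -1.   ] z [-0.058  0.998 -0.013] F [-7.2 -9.6 -2.2] w 0.0121
foot pts 830 [0.4362 0.4041 0.0215] ((436.86041259765625, 407.7247314453125), 21.002714157104492)
```

View pics/w16.png

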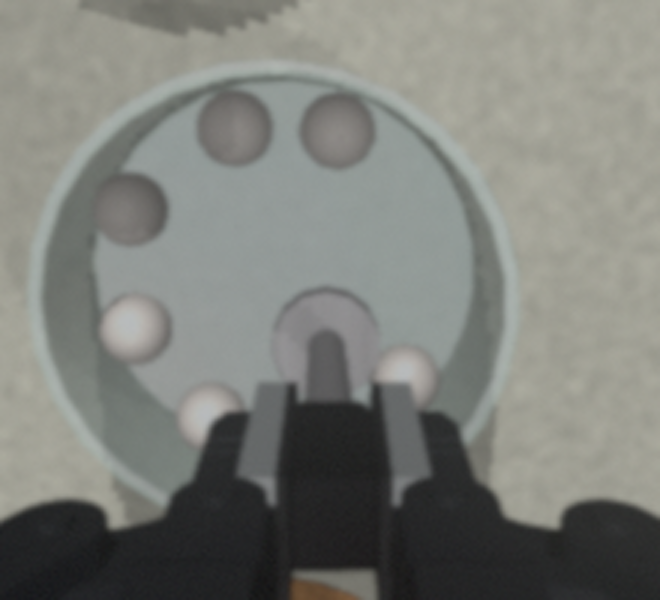

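Emit:
{"name": "jog_arm", "arguments": {"motion": [[0,[0.0045,0,0.002],[0,0,0]],[0,[0.005,0,-0.001],[0,0,0]],[0,[0.005,0,-0.004],[0,0,0]],[0,[0.004,0,-0.006],[0,0,0]],[0,[0.003,0,-0.007],[0,0,0]],[0,[0.001,0,-0.008],[0,0,0]],[0,[0,0,-0.008],[0,0,0]],[0,[-0.001,0,-0.008],[0,0,0]],[0,[0,0,0],[0,0,0]]]}}

```text
clock: 16.22
tcp_pos: [0.4461, 0.3735, 0.1307]
orientation: [-1.569, -0.043, 0.054]
contact_force: [-10.1, 5.6, -0.6]
grip_width: 0.0118
```

```bash
python3 foot.py w17
```

```text
t 16.22 tcp [0.4461 0.3735 0.1307] ax x [ 0.998  0.062 -0.006] y [-0.007  0.001 -1.   ] z [-0.062  0.998  0.002] F [-10.1   5.6  -0.6] w 0.0118
foot pts 1641 [0.4414 0.3677 0.0237] ((446.0650939941406, 373.5413513183594), 29.94867515563965)
```

View pics/w17.png

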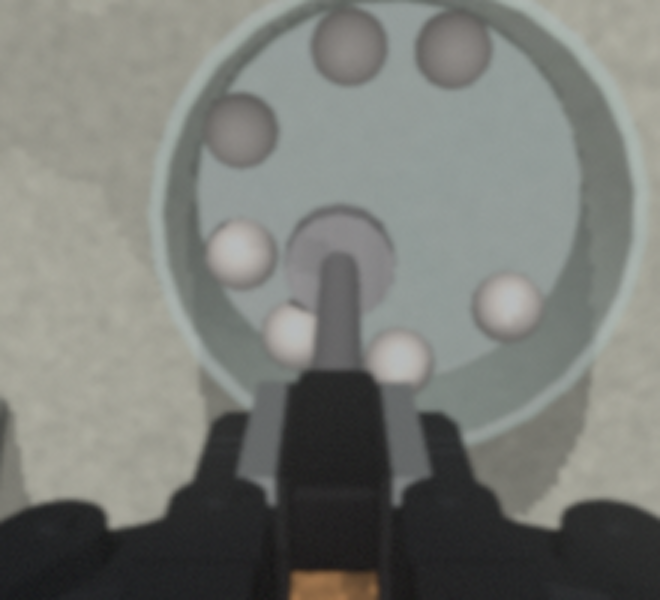

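```bash
cat > disp.py <<'E'
from h import *
import sys
A=np.array([[406.1,357.8],[387.7,382.9],[393.,410.],[417.7,422.3],[453.3,412.5],[459.6,380.4],[439.,357.1]])/1000-np.array([.4223,.389])
c=np.array([.4215,.3877]);f=r.grab_frame("wrist");B=[]
for a in sys.argv[1:]:
    u,v=map(float,a.split(","));B.append(onz(f,150+u/3,100+v/3,.015)[:2]-c)
B=np.array(B);print(np.hypot(*B.T).round(4)*1000,np.degrees(np.arctan2(*B.T[::-1])).round(0))
print((np.hypot(*(A-B).T)*1000).round(1))
E
python3 disp.py 241,130 348,47 454,48 508,305 398,358 295,333 240,254
```

```text
[43.7 42.6 44.3 44.5 44.1 44.4 42.3] [-114. -162.  161.   54.    9.  -31.  -67.]
[ 8.9  9.2 14.3 30.9 21.1 14.3  7.2]
```

```bash
python3 pk.py 340,262
```

```text
t 16.37 tcp [0.4462 0.3743 0.1308] ax x [ 0.998  0.063 -0.006] y [-0.006  0.001 -1.   ] z [-0.063  0.998  0.002] F [-8.6  5.1 -0.8] w 0.0119
foot [ 15.  -11.5] r 18.9 ang -38.0
```

Emit:
{"name": "jog_arm", "arguments": {"motion": [[0,[-0.0072,0,0.009],[0,0,0]],[0,[-0.0072,0,0.009],[0,0,0]],[0,[-0.0072,0,0.009],[0,0,0]],[0,[-0.0072,0,0.009],[0,0,0]],[0,[-0.0072,0,0.009],[0,0,0]],[0,[0,0,0.003],[0,0,0]],[0,[0,0,0],[0,0,0]]]}}

```text
clock: 16.95
tcp_pos: [0.4102, 0.4198, 0.1314]
orientation: [-1.569, -0.05, 0.05]
contact_force: [1.1, 1.0, -1.2]
grip_width: 0.012
```

```bash
python3 foot.py w18
```

```text
t 16.95 tcp [0.4102 0.4198 0.1314] ax x [0.998 0.064 0.   ] y [ 0.     0.001 -1.   ] z [-0.064  0.998  0.001] F [ 1.1  1.  -1.2] w 0.012
foot pts 879 [0.4011 0.4204 0.0242] ((409.36273193359375, 420.56805419921875), 29.969188690185547)
```

View pics/w18.png

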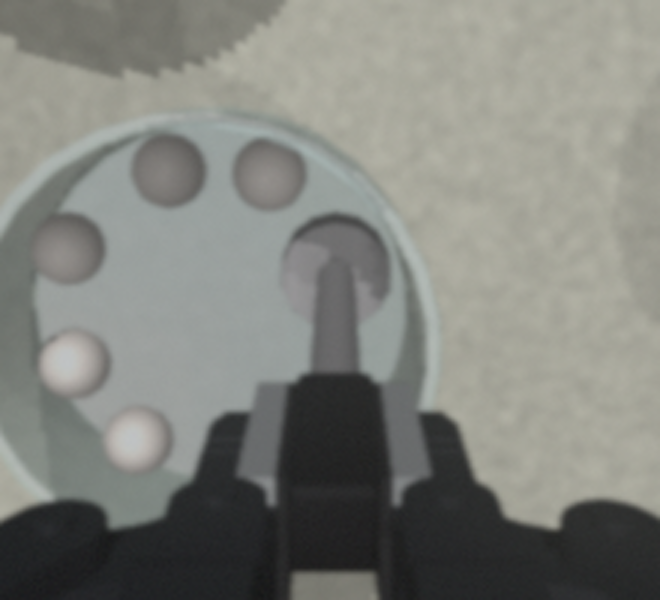

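Foot is deep in the gap at the wall (crop 335,262). Sweep counter-clockwise from here.

Emit:
{"name": "jog_arm", "arguments": {"motion": [[0,[-0.005,0,-0.003],[0,0,0]],[0,[-0.006,0,-0.0045],[0,0,0]],[0,[-0.006,0,-0.006],[0,0,0]],[0,[-0.004,0,-0.007],[0,0,0]],[0,[-0.002,0,-0.007],[0,0,0]],[0,[0,0,-0.007],[0,0,0]],[0,[0,0,-0.007],[0,0,0]],[0,[0.002,0,-0.007],[0,0,0]],[0,[0.003,0,-0.006],[0,0,0]],[0,[0,0,0],[0,0,0]]]}}

```text
clock: 17.83
tcp_pos: [0.4007, 0.3665, 0.1342]
orientation: [-1.559, -0.054, 0.039]
contact_force: [5.9, 10.5, -2.0]
grip_width: 0.0122
```

```bash
python3 foot.py w19
```

```text
t 17.83 tcp [0.4007 0.3665 0.1342] ax x [0.998 0.059 0.01 ] y [ 0.01   0.012 -1.   ] z [-0.059  0.998  0.011] F [ 5.9 10.5 -2. ] w 0.0122
foot pts 1652 [0.3996 0.3625 0.0249] ((395.0984802246094, 363.9044494628906), 29.07290267944336)
```

View pics/w19.png

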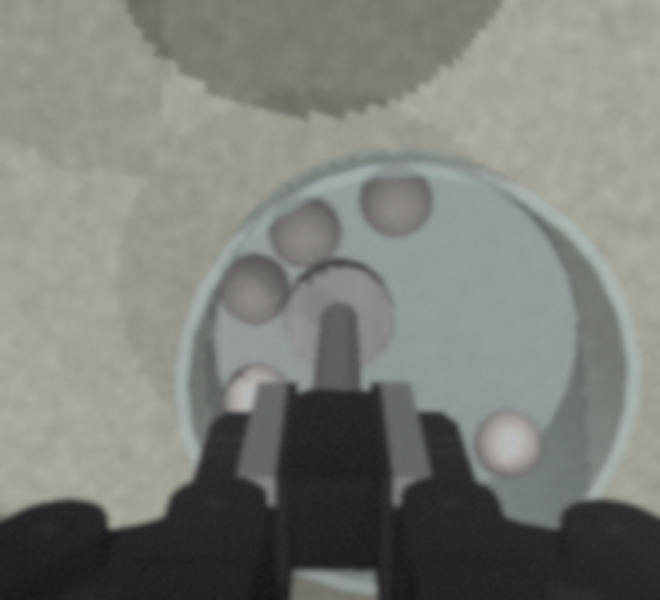

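```bash
python3 pk.py 340,315 396,202 305,232 255,288 255,397 508,441
```

```text
t 17.93 tcp [0.4003 0.3669 0.1342] ax x [0.998 0.06  0.01 ] y [ 0.009  0.011 -1.   ] z [-0.061  0.998  0.011] F [ 7.4  8.2 -0.9] w 0.0126
foot [-13.2 -16.7] r 21.3 ang -128.0
bead [-44.   -3.1] r 44.1 ang -176.0
bead [-34.1 -27.5] r 43.9 ang -141.0
bead [-17.3 -40.7] r 44.2 ang -113.0
bead [ 15.7 -39.5] r 42.5 ang -68.0
bead [25.6 35.7] r 43.9 ang 54.0
```

Emit:
{"name": "jog_arm", "arguments": {"motion": [[0,[0.005,0,0.009],[0,0,0]],[0,[0.005,0,0.009],[0,0,0]],[0,[0.004,0,0.009],[0,0,0]],[0,[-0.005,0,0.008],[0,0,0]],[0,[-0.005,0,0.008],[0,0,0]],[0,[-0.006,0,0.009],[0,0,0]],[0,[0,0,0],[0,0,0]]]}}

```text
clock: 18.52
tcp_pos: [0.3892, 0.4156, 0.1308]
orientation: [-1.572, -0.051, 0.052]
contact_force: [1.6, -1.0, -1.8]
grip_width: 0.0122
```

```bash
python3 foot.py w20
```

```text
t 18.52 tcp [0.3892 0.4156 0.1308] ax x [ 0.998  0.065 -0.001] y [-0.001 -0.002 -1.   ] z [-0.065  0.998 -0.001] F [ 1.6 -1.  -1.8] w 0.0122
foot pts 864 [0.3892 0.4126 0.0233] ((389.05975341796875, 415.4794006347656), 29.765592575073242)
```

View pics/w20.png

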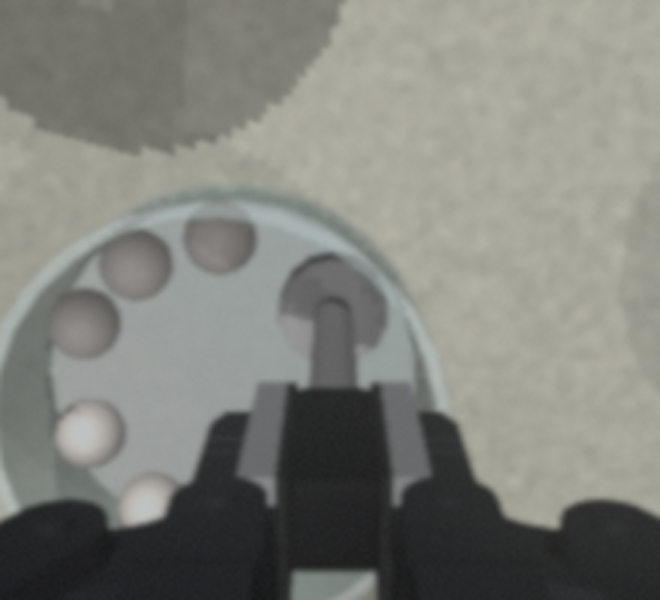

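Emit:
{"name": "jog_arm", "arguments": {"motion": [[0,[-0.008,0,-0.002],[0,0,0]],[0,[-0.008,0,-0.004],[0,0,0]],[0,[-0.005,0,-0.006],[0,0,0]],[0,[-0.002,0,-0.007],[0,0,0]],[0,[0,0,-0.007],[0,0,0]],[0,[0,0,-0.007],[0,0,0]],[0,[0,0,-0.007],[0,0,0]],[0,[0,0,-0.007],[0,0,0]],[0,[0,0,0],[0,0,0]]]}}

```text
clock: 19.32
tcp_pos: [0.3749, 0.3832, 0.1382]
orientation: [-1.536, -0.065, 0.038]
contact_force: [3.1, 29.9, 2.7]
grip_width: 0.0121
```

```bash
python3 foot.py w21
```

```text
t 19.32 tcp [0.3749 0.3832 0.1382] ax x [0.998 0.066 0.018] y [ 0.016  0.034 -0.999] z [-0.066  0.997  0.033] F [ 3.1 29.9  2.7] w 0.0121
foot pts 724 [0.3808 0.3733 0.0243] ((375.8142395019531, 383.3809814453125), 29.721046447753906)
```

View pics/w21.png

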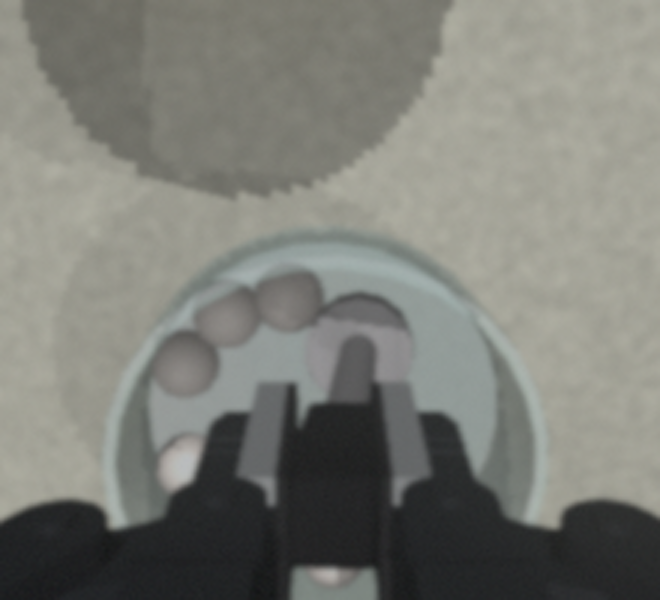

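```bash
python3 pk.py 360,350 290,300 228,316 187,363 187,463
```

```text
t 19.42 tcp [0.3747 0.3837 0.1383] ax x [0.998 0.067 0.018] y [ 0.016  0.034 -0.999] z [-0.067  0.997  0.033] F [ 3.1 28.8  2. ] w 0.0125
foot [-26.7   9.2] r 28.2 ang 161.0
bead [-37.8 -11.3] r 39.5 ang -163.0
bead [-32.  -28.8] r 43.1 ang -138.0
bead [-16.9 -40.2] r 43.6 ang -113.0
bead [ 15.3 -39.5] r 42.3 ang -69.0
```

Emit:
{"name": "jog_arm", "arguments": {"motion": [[0,[0.003,0,0.012],[0,0,0]],[0,[0.005,0,0.01],[0,0,0]],[0,[0.006,0,-0.005],[0,0,0]],[0,[0.005,0,-0.007],[0,0,0]],[0,[0,0,0],[0,0,0]]]}}

```text
clock: 19.83
tcp_pos: [0.3907, 0.3741, 0.1309]
orientation: [-1.573, -0.046, 0.045]
contact_force: [1.6, 0.7, -0.9]
grip_width: 0.0119
```

```bash
python3 foot.py w22
```

```text
t 19.83 tcp [0.3907 0.3741 0.1309] ax x [0.998 0.058 0.   ] y [ 0.    -0.002 -1.   ] z [-0.058  0.998 -0.002] F [ 1.6  0.7 -0.9] w 0.0119
foot pts 1613 [0.3945 0.3697 0.0235] ((390.0479431152344, 373.22723388671875), 29.553955078125)
```

View pics/w22.png

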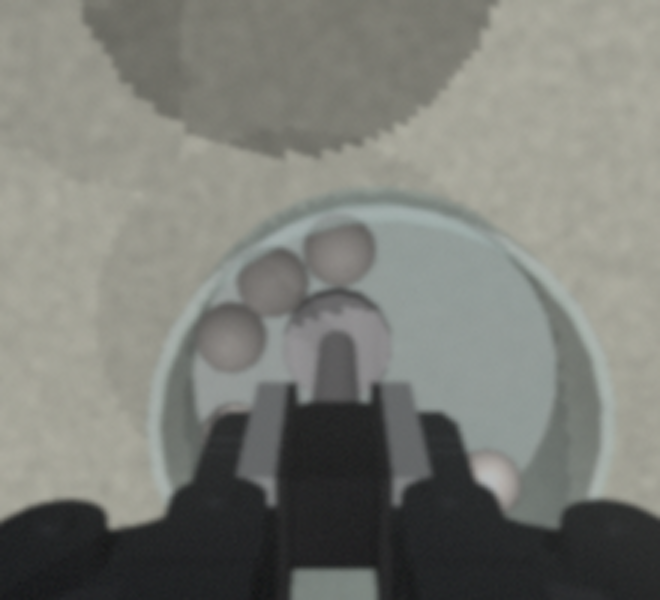

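Emit:
{"name": "jog_arm", "arguments": {"motion": [[0,[0.006,0,0.003],[0,0,0]],[0,[0.006,0,0],[0,0,0]],[0,[0,0,-0.008],[0,0,0]],[0,[0,0,-0.008],[0,0,0]],[0,[0,0,-0.008],[0,0,0]],[0,[0.004,0,0],[0,0,0]],[0,[0.005,0,0],[0,0,0]],[0,[0.005,0,0],[0,0,0]],[0,[0.005,0,0],[0,0,0]],[0,[0,0,0],[0,0,0]]]}}

```text
clock: 20.72
tcp_pos: [0.4195, 0.3651, 0.1328]
orientation: [-1.559, -0.051, 0.051]
contact_force: [-6.0, 14.4, 0.2]
grip_width: 0.0124
```

```bash
python3 foot.py w23
```

```text
t 20.72 tcp [0.4195 0.3651 0.1328] ax x [0.998 0.065 0.   ] y [-0.     0.011 -1.   ] z [-0.065  0.998  0.011] F [-6.  14.4  0.2] w 0.0124
foot pts 1423 [0.4243 0.3598 0.0246] ((419.1143798828125, 362.9790954589844), 29.303050994873047)
```

View pics/w23.png

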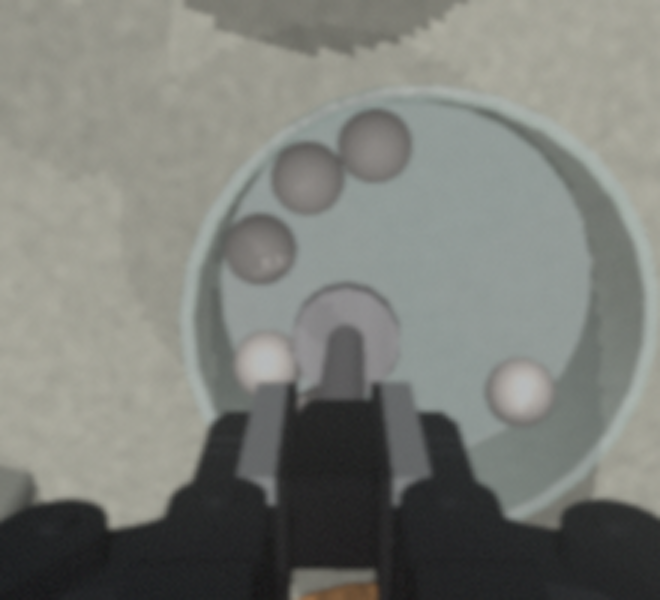

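```bash
python3 pk.py 346,335 376,146 307,178 261,248 267,363 521,390
```

```text
t 20.82 tcp [0.4193 0.3652 0.1328] ax x [0.998 0.066 0.001] y [ 0.     0.011 -1.   ] z [-0.066  0.998  0.011] F [-6.  14.4  0.2] w 0.0121
foot [  9.9 -16.4] r 19.2 ang -59.0
bead [-41.2 -11.7] r 42.8 ang -164.0
bead [-31.4 -29.7] r 43.2 ang -137.0
bead [-11.2 -41.2] r 42.7 ang -105.0
bead [ 22.4 -38. ] r 44.1 ang -60.0
bead [26.1 35.6] r 44.2 ang 54.0
```

Emit:
{"name": "jog_arm", "arguments": {"motion": [[0,[0,0,0.011],[0,0,0]],[0,[0.002,0,0.006],[0,0,0]],[0,[0.004,0,-0.004],[0,0,0]],[0,[0,0,-0.008],[0,0,0]],[0,[0,0,-0.008],[0,0,0]],[0,[-0.006,0,-0.003],[0,0,0]],[0,[-0.006,0,-0.002],[0,0,0]],[0,[-0.006,0,-0.001],[0,0,0]],[0,[-0.006,0,0],[0,0,0]],[0,[-0.006,0,0],[0,0,0]]]}}

```text
clock: 21.65
tcp_pos: [0.4033, 0.3579, 0.1355]
orientation: [-1.55, -0.062, 0.039]
contact_force: [9.2, 20.7, -0.2]
grip_width: 0.0121
```

```bash
python3 foot.py w24
```

```text
t 21.65 tcp [0.4033 0.3579 0.1355] ax x [0.998 0.064 0.016] y [ 0.014  0.021 -1.   ] z [-0.064  0.998  0.02 ] F [ 9.2 20.7 -0.2] w 0.0121
foot pts 1321 [0.4034 0.3559 0.0237] ((403.43609619140625, 358.2501525878906), 29.87981605529785)
```

View pics/w24.png

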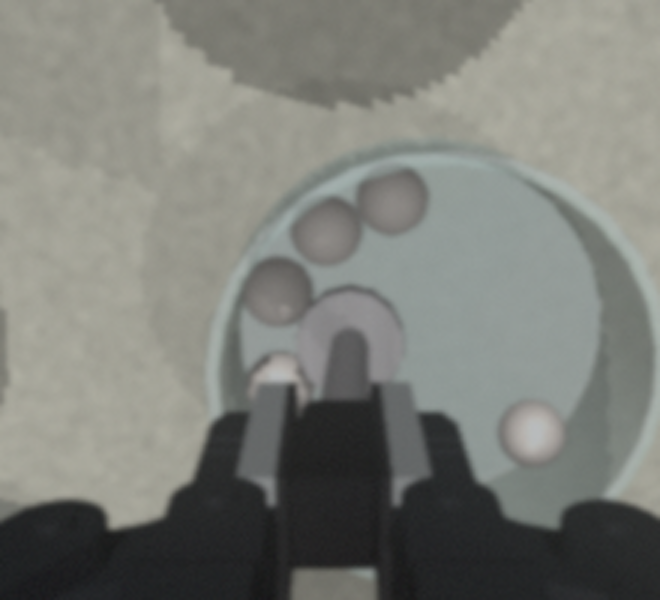

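```bash
python3 pk.py 350,340 392,201 327,231 280,291 279,387 532,432
```

```text
t 21.75 tcp [0.4033 0.3581 0.1358] ax x [0.998 0.064 0.016] y [ 0.015  0.021 -1.   ] z [-0.065  0.998  0.02 ] F [ 5.9 20.1 -1.1] w 0.0122
foot [ -2.6 -20.9] r 21.1 ang -97.0
bead [-41.  -11.7] r 42.6 ang -164.0
bead [-31.4 -29. ] r 42.8 ang -137.0
bead [-13.3 -41.2] r 43.3 ang -108.0
bead [ 15.9 -40.1] r 43.1 ang -68.0
bead [26.1 35.9] r 44.4 ang 54.0
```

Emit:
{"name": "jog_arm", "arguments": {"motion": [[0,[0.003,0,0.014],[0,0,0]],[0,[0.008,0,0.008],[0,0,0]],[0,[0.008,0,0],[0,0,0]],[0,[0.002,0,-0.008],[0,0,0]],[0,[0,0,-0.009],[0,0,0]],[0,[0,0,-0.009],[0,0,0]],[0,[-0.006,0,0],[0,0,0]],[0,[-0.006,0,0],[0,0,0]],[0,[-0.006,0,0],[0,0,0]],[0,[0,0,0],[0,0,0]]]}}

```text
clock: 22.58
tcp_pos: [0.4044, 0.3558, 0.1357]
orientation: [-1.547, -0.062, 0.042]
contact_force: [2.1, 24.3, -0.8]
grip_width: 0.0125
```

```bash
python3 foot.py w25
```

```text
t 22.58 tcp [0.4044 0.3558 0.1357] ax x [0.998 0.066 0.014] y [ 0.012  0.023 -1.   ] z [-0.066  0.998  0.023] F [ 2.1 24.3 -0.8] w 0.0125
foot pts 1426 [0.4041 0.353  0.0238] ((404.4541320800781, 355.7840881347656), 29.947542190551758)
```

View pics/w25.png

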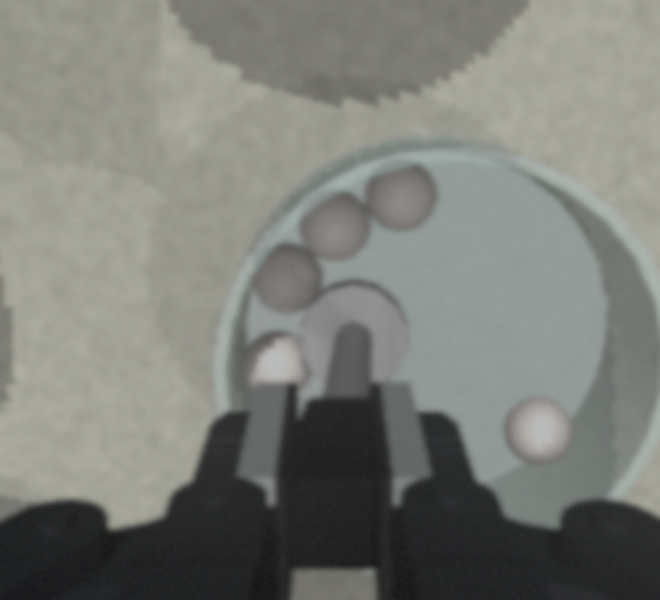

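```bash
python3 pk.py 353,335 401,197 336,227 288,277 276,361 538,430
```

```text
t 22.68 tcp [0.4049 0.3557 0.1358] ax x [0.998 0.065 0.014] y [ 0.012  0.023 -1.   ] z [-0.065  0.998  0.023] F [ 0.3 25.8  0.5] w 0.0123
foot [ -2.4 -22.4] r 22.5 ang -96.0
bead [-40.5 -11.5] r 42.1 ang -164.0
bead [-30.9 -28.8] r 42.3 ang -137.0
bead [-15.8 -41.4] r 44.3 ang -111.0
bead [  9.6 -43.5] r 44.6 ang -78.0
bead [27.1 35.4] r 44.6 ang 53.0
```

Emit:
{"name": "jog_arm", "arguments": {"motion": [[0,[0,0,0.016],[0,0,0]],[0,[-0.005,0,0.008],[0,0,0]],[0,[-0.006,0,0],[0,0,0]],[0,[0,0,-0.008],[0,0,0]],[0,[0,0,-0.009],[0,0,0]],[0,[0,0,-0.007],[0,0,0]],[0,[0.006,0,0],[0,0,0]],[0,[0.006,0,0],[0,0,0]],[0,[0.005,0,0],[0,0,0]],[0,[0,0,0],[0,0,0]]]}}

```text
clock: 23.52
tcp_pos: [0.4082, 0.3566, 0.1359]
orientation: [-1.548, -0.058, 0.046]
contact_force: [-7.1, 24.0, 10.4]
grip_width: 0.0121
```

```bash
python3 foot.py w26
```

```text
t 23.52 tcp [0.4082 0.3566 0.1359] ax x [0.998 0.066 0.008] y [ 0.007  0.022 -1.   ] z [-0.066  0.998  0.022] F [-7.1 24.  10.4] w 0.0121
foot pts 1284 [0.4087 0.3519 0.0238] ((408.1553039550781, 356.5751647949219), 29.960092544555664)
```

View pics/w26.png

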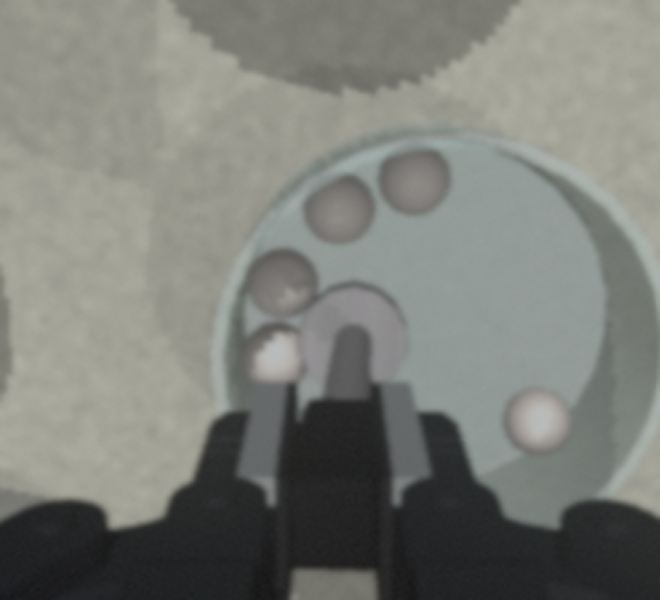

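Emit:
{"name": "jog_arm", "arguments": {"motion": [[0,[0,0,0.016],[0,0,0]],[0,[0.002,0,0.012],[0,0,0]],[0,[0.004,0,0.006],[0,0,0]],[0,[0.005,0,0.006],[0,0,0]],[0,[0,0,0],[0,0,0]],[0,[0,0,0],[0,0,0]]]}}

```text
clock: 24.07
tcp_pos: [0.4165, 0.3832, 0.1305]
orientation: [-1.572, -0.046, 0.047]
contact_force: [-1.0, -0.7, -1.2]
grip_width: 0.0118
```

```bash
python3 foot.py w27
```

```text
t 24.07 tcp [0.4165 0.3832 0.1305] ax x [ 0.998  0.06  -0.001] y [-0.001 -0.002 -1.   ] z [-0.06   0.998 -0.002] F [-1.  -0.7 -1.2] w 0.0118
foot pts 753 [0.4264 0.3839 0.0236] ((416.0238952636719, 382.2377624511719), 28.960405349731445)
```

View pics/w27.png

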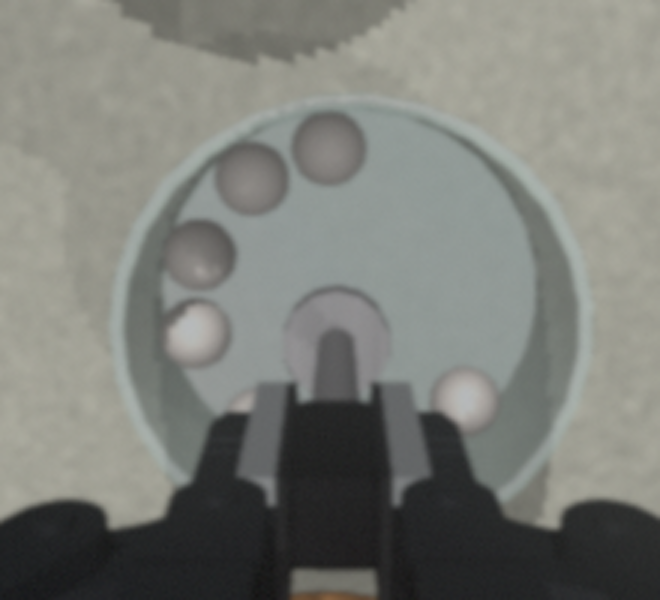

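```bash
python3 pk.py 337,338 329,147 252,178 200,255 196,332 250,415 466,399
```

```text
t 24.17 tcp [0.4161 0.3834 0.1307] ax x [ 0.998  0.06  -0.001] y [-0.001 -0.002 -1.   ] z [-0.06   0.998 -0.002] F [ 0.3  0.3 -2.1] w 0.0123
foot [ 7.  -2.4] r 7.4 ang -19.0
bead [-43.6  -7.6] r 44.2 ang -170.0
bead [-34.  -27.7] r 43.9 ang -141.0
bead [-12.  -41.2] r 42.9 ang -106.0
bead [ 10.3 -41.8] r 43.1 ang -76.0
bead [ 34.5 -25.8] r 43.1 ang -37.0
bead [25.8 35.8] r 44.2 ang 54.0
```

Emit:
{"name": "jog_arm", "arguments": {"motion": [[0,[0.0055,0,0.001],[0,0,0]],[0,[0.0055,0,0.001],[0,0,0]],[0,[0,0,0],[0,0,0]],[0,[0,0,0],[0,0,0]]]}}

```text
clock: 24.5
tcp_pos: [0.427, 0.3874, 0.1311]
orientation: [-1.571, -0.047, 0.048]
contact_force: [-1.2, -0.5, -1.7]
grip_width: 0.0121
```

Emit:
{"name": "jog_arm", "arguments": {"motion": [[0,[-0.0011,0,0.0061],[0,0,0]],[0,[-0.0031,0,0.0055],[0,0,0]],[0,[-0.0048,0,0.004],[0,0,0]],[0,[-0.0059,0,0.0021],[0,0,0]],[0,[-0.0063,0,0],[0,0,0]],[0,[-0.0059,0,-0.0021],[0,0,0]],[0,[-0.0048,0,-0.004],[0,0,0]],[0,[-0.0031,0,-0.0055],[0,0,0]],[0,[-0.0011,0,-0.0061],[0,0,0]],[0,[0,0,0],[0,0,0]]]}}

```text
clock: 25.33
tcp_pos: [0.3909, 0.3833, 0.1313]
orientation: [-1.572, -0.047, 0.047]
contact_force: [-0.2, 0.0, -1.7]
grip_width: 0.0122
```

```bash
python3 foot.py w28
```

```text
t 25.33 tcp [0.3909 0.3833 0.1313] ax x [ 0.998  0.06  -0.   ] y [-0.    -0.001 -1.   ] z [-0.06   0.998 -0.001] F [-0.2  0.  -1.7] w 0.0122
foot pts 1448 [0.3924 0.3784 0.0238] ((389.46612548828125, 382.3672790527344), 29.01209831237793)
```

View pics/w28.png

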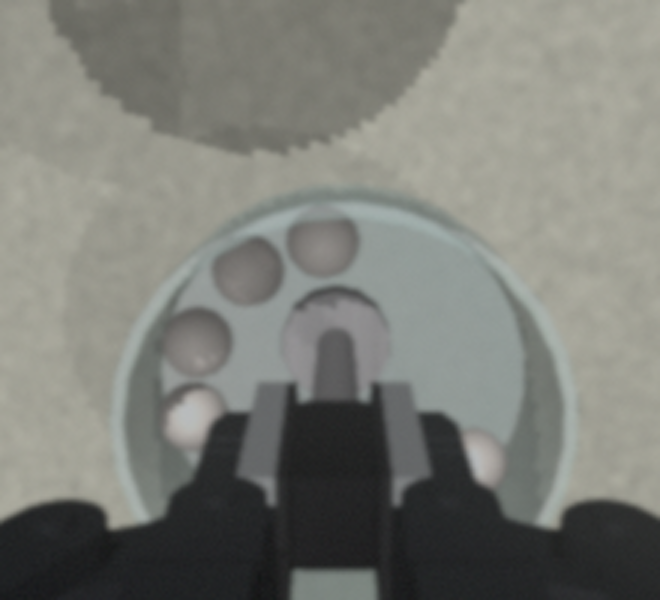

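Emit:
{"name": "jog_arm", "arguments": {"motion": [[0,[0.0011,0,-0.0061],[0,0,0]],[0,[0.0031,0,-0.0055],[0,0,0]],[0,[0.0048,0,-0.004],[0,0,0]],[0,[0.0059,0,-0.0021],[0,0,0]],[0,[0.0063,0,0],[0,0,0]],[0,[0.0059,0,0.0021],[0,0,0]],[0,[0.0048,0,0.004],[0,0,0]],[0,[0.0031,0,0.0055],[0,0,0]],[0,[0.0011,0,0.0061],[0,0,0]],[0,[0,0,0],[0,0,0]]]}}

```text
clock: 26.22
tcp_pos: [0.426, 0.3893, 0.131]
orientation: [-1.57, -0.049, 0.05]
contact_force: [-1.9, 0.2, -1.6]
grip_width: 0.0123
```

Emit:
{"name": "jog_arm", "arguments": {"motion": [[0,[-0.0011,0,0.0061],[0,0,0]],[0,[-0.0031,0,0.0055],[0,0,0]],[0,[-0.0048,0,0.004],[0,0,0]],[0,[-0.0059,0,0.0021],[0,0,0]],[0,[-0.0063,0,0],[0,0,0]],[0,[-0.0059,0,-0.0021],[0,0,0]],[0,[-0.0048,0,-0.004],[0,0,0]],[0,[-0.0031,0,-0.0055],[0,0,0]],[0,[-0.0011,0,-0.0061],[0,0,0]],[0,[0,0,0],[0,0,0]]]}}

```text
clock: 27.05
tcp_pos: [0.3909, 0.3833, 0.1313]
orientation: [-1.572, -0.047, 0.047]
contact_force: [0.3, -0.3, -1.7]
grip_width: 0.012
```

Emit:
{"name": "jog_arm", "arguments": {"motion": [[0,[0,0,0],[0,0,0]],[0,[0.009,0,0],[0,0,0]],[0,[0.009,0,0],[0,0,0]],[0,[0,-0.03,0],[0,0,0]],[0,[0,-0.03,0],[0,0,0]],[0,[0,-0.03,0],[0,0,0]],[0,[0.028,0,0],[0,0,0]],[0,[0.028,0,0],[0,0,0]],[0,[0.028,0,0],[0,0,0]],[0,[0,0,0],[0,0,0]]]}}

```text
clock: 27.88
tcp_pos: [0.4998, 0.3902, 0.2217]
orientation: [-1.57, -0.048, 0.04]
contact_force: [1.0, -0.9, -1.1]
grip_width: 0.0124
```

```bash
cat > rodfoot.py <<'E'
from h import *
o,M=st();f=r.grab_frame("wrist");save(f,"w29");P=dep(f);T=np.array(o["tcp_pos"])
b=(P[...,2]>T[2]-.122+.004)&(P[...,2]<T[2]-.122+.022)&(np.hypot(P[...,0]-T[0],P[...,1]-T[1])<.05);w=P[b];print(len(w),np.median(w,0),cv2.minEnclosingCircle(w[:,:2].astype(np.float32)*1000))
b=(P[...,2]>T[2]-.105)&(P[...,2]<T[2]-.03)&(np.hypot(P[...,0]-T[0],P[...,1]-T[1])<.03);w=P[b]
for z0 in np.arange(-.1,-.03,.015):
    q=w[(w[:,2]>T[2]+z0)&(w[:,2]<T[2]+z0+.015)]
    if len(q)>5: print(round(z0,3),len(q),(q.mean(0)-T).round(4))
E
python3 rodfoot.py
```

```text
t 27.88 tcp [0.4998 0.3902 0.2217] ax x [0.998 0.056 0.005] y [ 0.005  0.    -1.   ] z [-0.056  0.998  0.   ] F [ 1.  -0.9 -1.1] w 0.0124
772 [0.50996035 0.39123873 0.11478271] ((514.0791625976562, 391.71636962890625), 14.775694847106934)
-0.1 47 [ 0.0084  0.0013 -0.0924]
-0.085 59 [ 0.0063  0.0011 -0.0773]
-0.07 74 [ 0.0044  0.0007 -0.062 ]
-0.055 85 [ 0.0022  0.0007 -0.0471]
-0.04 26 [ 0.0004  0.001  -0.0374]
```

View pics/w29.png

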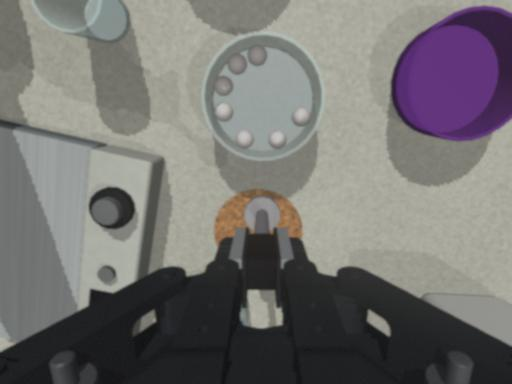

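Run:
```python
from h import *
f=r.grab_frame("wrist");save(f,"w30");crop(f,190,20,340,170,"w30c",4)
g=r.grab_frame("scene");crop(g,325,195,395,255,"s30",9)
```

```text
(no output)
```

View pics/s30.png

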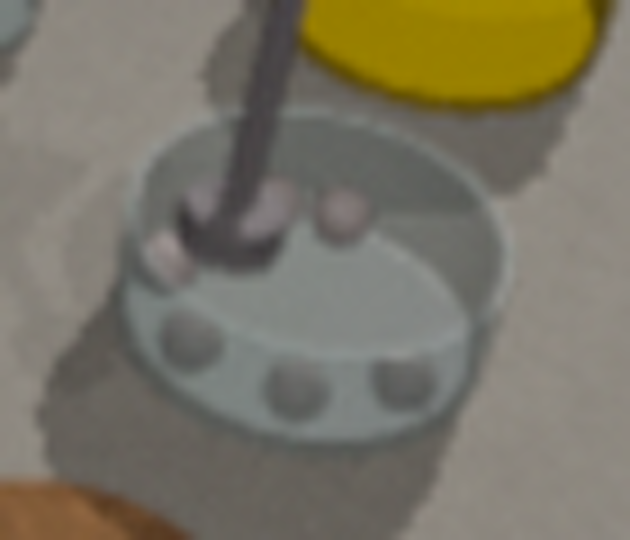

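View pics/w30c.png

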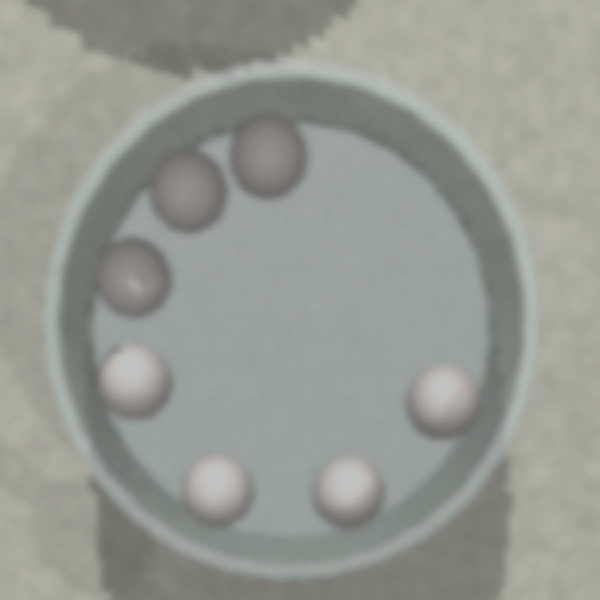

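Run:
```python
from h import *
g=r.grab_frame("scene");f=r.grab_frame("wrist")
W=lambda L:np.array([onz(g,325+(a+.5)/9-.5,195+(b+.5)/9-.5,.015)[:2] for a,b in L])*1000
a=W([(325,380),(222,345),(187,278)]);b=W([(297,387),(190,342),(168,258)]);print(a.round(1),b.round(1),np.hypot(*(a-b).T))
p=np.array([onz(f,190+(u+.5)/4-.5,20+(v+.5)/4-.5,.015)[:2] for u,v in [(134,278),(189,190),(268,156),(443,400),(348,491),(218,490),(134,381)]])*1000
A=np.array([[406.1,357.8],[387.7,382.9],[393.,410.],[417.7,422.3],[453.3,412.5],[459.6,380.4],[439.,357.1]])
print(p.round(1),np.hypot(*(p-A).T).round(1))
```

```text
[[453.3 412.5]
 [459.6 380.4]
 [439.  357.1]] [[461.6 407.2]
 [464.8 372.1]
 [434.4 347.8]] [ 9.86656184  9.83789625 10.34327883]
[[404.2 347.3]
 [382.  360.7]
 [372.7 380.5]
 [430.  430.8]
 [455.7 407.2]
 [457.6 371.8]
 [430.2 348. ]] [10.7 22.9 35.8 15.   5.8  8.9 12.6]
```

Emit:
{"name": "jog_arm", "arguments": {"motion": [[0,[0.035,0,-0.002],[0,0,0]],[0,[0.035,0,-0.002],[0,0,0]],[0,[0,0,0],[0,0,3.9]],[0,[0,0,0],[0,0,3.9]],[0,[0,0,0],[0,0,0]],[0,[0,0,0],[0,0,0]]]}}

```text
clock: 28.63
tcp_pos: [0.5627, 0.3921, 0.2206]
orientation: [-1.572, 0.058, 0.154]
contact_force: [0.1, 0.3, -1.4]
grip_width: 0.0124
```

```bash
python3 rodfoot.py
```

```text
t 28.63 tcp [0.5627 0.3921 0.2206] ax x [ 0.989  0.061 -0.135] y [-0.135 -0.009 -0.991] z [-0.061  0.998 -0.   ] F [ 0.1  0.3 -1.4] w 0.0124
778 [0.55785476 0.39244336 0.11302866] ((561.8320922851562, 392.7460632324219), 14.847357749938965)
-0.1 47 [-0.0046  0.0004 -0.0924]
-0.085 56 [-0.0045  0.0004 -0.0775]
-0.07 78 [-0.0043  0.0003 -0.0623]
-0.055 79 [-0.0044  0.0004 -0.0472]
-0.04 31 [-0.0049  0.0006 -0.0371]
```

View pics/w29.png

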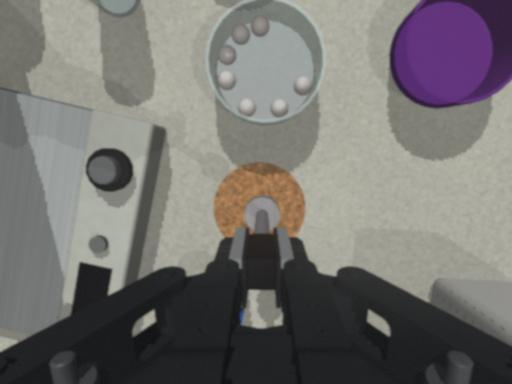

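Emit:
{"name": "jog_arm", "arguments": {"motion": [[0,[0.0129,-0.0018,0],[0,0,0]],[0,[0.0038,0.0277,0],[0,0,0]],[0,[0.0038,0.0277,0],[0,0,0]],[0,[0.0038,0.0277,0],[0,0,0]],[0,[0.0008,0.006,0],[0,0,0]],[0,[0.0006,0.005,0],[0,0,0]],[0,[0,0,0],[0,0,0]],[0,[0,0,0],[0,0,0]]]}}

```text
clock: 29.35
tcp_pos: [0.576, 0.3938, 0.1283]
orientation: [-1.57, 0.056, 0.154]
contact_force: [0.2, 0.3, -1.4]
grip_width: 0.0121
```

```bash
python3 rodfoot.py
python3 - <<'E'
from h import *
f=r.grab_frame("side");crop(f,200,110,290,180,"d31",8)
E
```

```text
t 29.35 tcp [0.576  0.3938 0.1283] ax x [ 0.989  0.062 -0.133] y [-0.133 -0.007 -0.991] z [-0.062  0.998  0.002] F [ 0.2  0.3 -1.4] w 0.0121
775 [0.57134733 0.39408849 0.02064021] ((575.3439331054688, 394.68634033203125), 14.90800952911377)
-0.1 49 [-0.0044  0.0006 -0.0926]
-0.085 57 [-0.0044  0.0006 -0.0774]
-0.07 74 [-0.0043  0.0004 -0.0621]
-0.055 84 [-0.0044  0.0005 -0.0474]
-0.04 26 [-0.0048  0.0003 -0.0375]
```

View pics/d31.png

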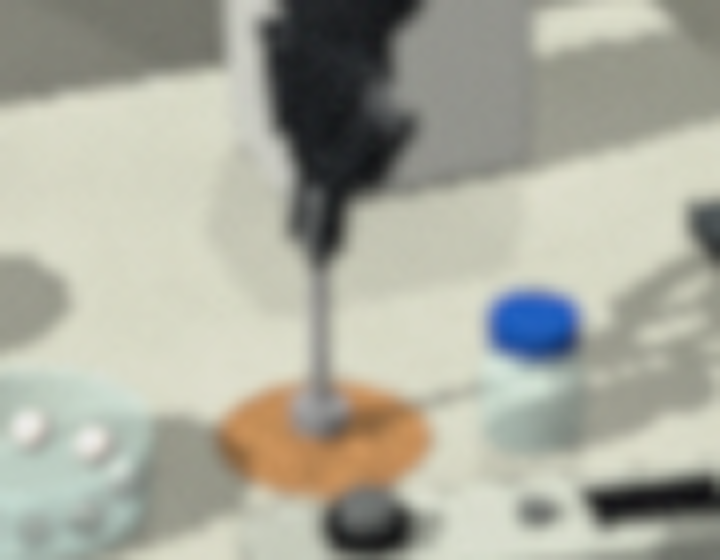

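Emit:
{"name": "jog_arm", "arguments": {"motion": [[0,[0.0004,0.003,0],[0,0,0]],[0,[0.0004,0.003,0],[0,0,0]],[0,[0,0,0],[0,0,0]],[0,[0,0,0],[0,0,0]]], "force": 30}}

```text
clock: 29.78
tcp_pos: [0.5767, 0.3937, 0.123]
orientation: [-1.57, 0.057, 0.153]
contact_force: [-1.1, -1.0, 8.9]
grip_width: 0.012
```

Emit:
{"name": "jog_arm", "arguments": {"motion": [[0.2,[0,0,0],[0,0,0]],[0.3,[0,0,0],[0,0,0]],[0.4,[0,0,0],[0,0,0]],[0.5,[0,0,0],[0,0,0]],[0.5,[0,0,0],[0,0,0]]]}}

```text
clock: 30.2
tcp_pos: [0.5755, 0.3928, 0.12]
orientation: [-1.572, 0.059, 0.155]
contact_force: [0.4, 0.0, 0.0]
grip_width: 0.0425
```

Run:
```python
from h import *
st()
f=r.grab_frame("side");crop(f,200,110,290,180,"d32",8)
f=r.grab_frame("wrist");save(f,"w32")
```

```text
t 30.2 tcp [0.5755 0.3928 0.12  ] ax x [ 0.989  0.061 -0.136] y [-0.136 -0.009 -0.991] z [-0.061  0.998 -0.   ] F [0.4 0.  0. ] w 0.0425
```

View pics/d32.png

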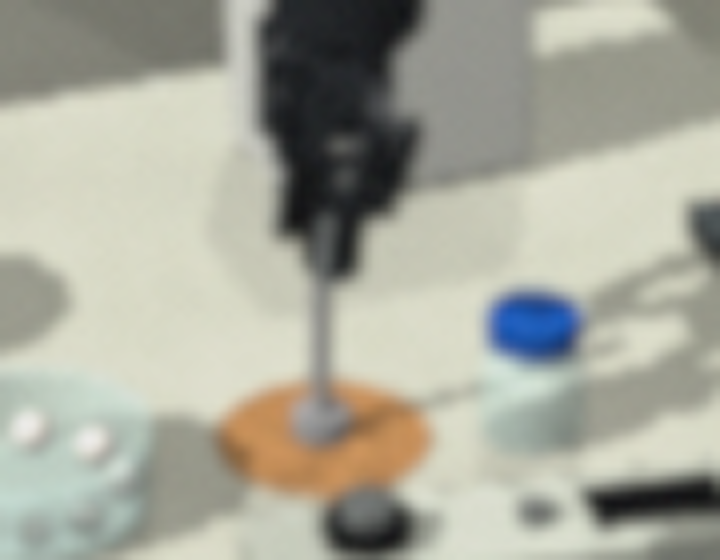

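View pics/w32.png

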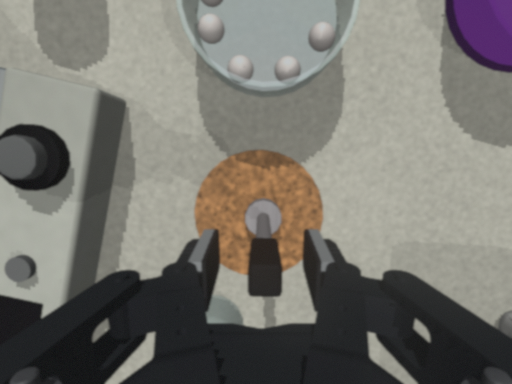

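Emit:
{"name": "jog_arm", "arguments": {"motion": [[0.5,[-0.0041,-0.03,0],[0,0,0]],[0.5,[-0.0041,-0.03,0],[0,0,0]],[1,[-0.0041,-0.03,0],[0,0,-3.9]],[1,[0,-0.03,0],[0,0,-3.9]],[1,[0,-0.02,-0.035],[0,0,0]],[1,[0,0,-0.04],[0,0,0]],[1,[0,0,-0.04],[0,0,0]],[1,[0,0,-0.04],[0,0,0]],[1,[0,0,-0.04],[0,0,0]],[1,[0,0,-0.04],[0,0,0]]]}}

```text
clock: 31.13
tcp_pos: [0.5918, 0.1566, 0.2613]
orientation: [-1.57, -0.049, 0.048]
contact_force: [0.9, -0.2, 0.1]
grip_width: 0.0858
```

Emit:
{"name": "jog_arm", "arguments": {"motion": [[1,[0,0,-0.04],[0,0,0]],[1,[0,0,-0.04],[0,0,0]],[1,[0,0,-0.04],[0,0,0]],[1,[0,0,-0.04],[0,0,0]],[1,[0,0,-0.04],[0,0,0]],[1,[0,0,-0.04],[0,0,0]],[1,[0,0,-0.04],[0,0,0]],[1,[0,0,-0.04],[0,0,0]],[1,[0,0,-0.04],[0,0,0]],[1,[0,0,-0.04],[0,0,0]]]}}

```text
clock: 31.97
tcp_pos: [0.6165, -0.2427, 0.2612]
orientation: [-1.57, -0.049, 0.048]
contact_force: [1.3, 0.8, -0.4]
grip_width: 0.0852
```

Run:
```python
from h import *
o,M=st();print(np.round(o["joints"],2))
f=r.grab_frame("wrist");save(f,"w33")
g=r.grab_frame("scene");save(g,"s33")
```

```text
t 31.97 tcp [ 0.6165 -0.2427  0.2612] ax x [0.998 0.062 0.   ] y [ 0.  0. -1.] z [-0.062  0.998  0.   ] F [ 1.3  0.8 -0.4] w 0.0852
[ 0.12  0.45  0.22  1.59 -0.11  1.11  2.  ]
```

View pics/w33.png

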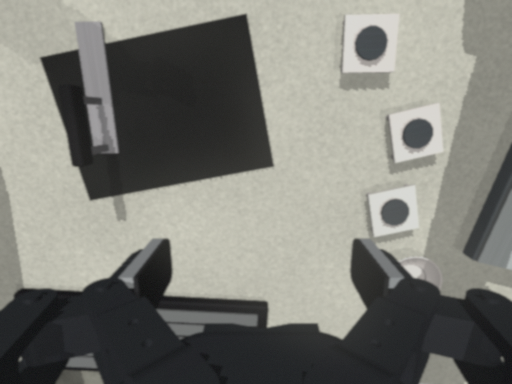

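View pics/s33.png

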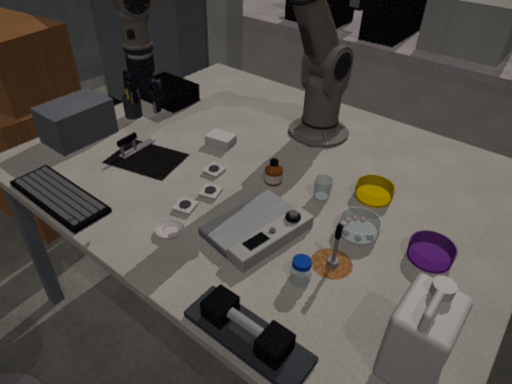

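```bash
cat > meas.py <<'E'
from h import *
def plates(f,P=None,zb=0.0,reg=None):
    P=dep(f) if P is None else P
    hsv=cv2.cvtColor(f["image"],cv2.COLOR_RGB2HSV)
    out=[]
    # disc: dark on plate by depth z
    m=((P[...,2]>zb+.011)&(P[...,2]<zb+.024)).astype(np.uint8)
    if reg is not None: m&=((P[...,0]>reg[0])&(P[...,0]<reg[1])&(P[...,1]>reg[2])&(P[...,1]<reg[3])).astype(np.uint8)
    m=cv2.morphologyEx(m,cv2.MORPH_OPEN,np.ones((3,3),np.uint8))
    k,l,s,c=cv2.connectedComponentsWithStats(m)
    for i in range(1,k):
        if s[i][4]<150: continue
        vs,us=np.nonzero(l==i)
        cn=max(cv2.findContours((l==i).astype(np.uint8),0,1)[0],key=cv2.contourArea)[:,0]
        w=np.array([onz(f,u,v,zb+.014)[:2] for u,v in cn])*1000
        rc=cv2.minAreaRect(w.astype(np.float32))
        d=(l==i)&(hsv[...,2]<110)
        dc=None
        if d.sum()>30:
            vv,uu=np.nonzero(d);q=onz(f,uu.mean(),vv.mean(),zb+.019);dc=(q[:2]*1000).round(1)
        out.append((s[i][:4],np.round(rc[0],1),np.round(rc[1],1),round(rc[2],1),"disc",dc))
    return out
E
python3 - <<'E'
from h import *
from meas import plates
f=r.grab_frame("wrist");P=dep(f);st()
for p in plates(f,P): print(p)
# handle
for nm,lo,hi in (("handle",.058,.078),("blade",.002,.010)):
    m=(P[...,2]>lo)&(P[...,2]<hi)
    reg=np.zeros_like(m);reg[10:230,40:140]=1;m&=reg
    if nm=="blade":
        hsv=cv2.cvtColor(f["image"],cv2.COLOR_RGB2HSV);m=reg&(hsv[...,2]>70)&(np.abs(P[...,2])<.02)
        m[:, :75]=0
    vs,us=np.nonzero(m);print(nm,len(us),us.min(),us.max(),vs.min(),vs.max(),np.median(P[m],0).round(4))
    z=.0685 if nm=="handle" else .0045
    w=np.array([onz(f,u,v,z)[:2] for u,v in zip(us,vs)])*1000;print(cv2.minAreaRect(w.astype(np.float32)),w.mean(0))
for n,(u,v) in dict(m1=(42,57),m2=(246,14),m3=(272,166),m4=(90,200)).items(): print(n,onz(f,u,v,.0015).round(4))
for n,(u,v) in dict(b1=(77,23),b2=(102,22),b3=(117,152),b4=(94,155)).items(): print(n,onz(f,u,v,.0045).round(4))
crop(f,30,0,290,210,"w34")
E
```

```text
t 32.12 tcp [ 0.6153 -0.246   0.2609] ax x [ 0.999  0.054 -0.001] y [-0.001 -0.002 -1.   ] z [-0.054  0.999 -0.002] F [-0.3  0.5 -0.5] w 0.0855
(array([348,  14,  58,  60], dtype=int32), array([ 466.8, -128.7]), array([60.2, 61. ]), 4.6, 'disc', array([ 467.4, -128.7]))
(array([395, 103,  56,  60], dtype=int32), array([562.4, -56.9]), array([60.1, 61.1]), 16.9, 'disc', array([562.2, -57.4]))
(array([475, 176,  37,  83], dtype=int32), array([666.4,  59.1]), array([ 14.5, 115.1]), 80.3, 'disc', array([666.8,  54.1]))
(array([375, 185,  52,  53], dtype=int32), array([662.8, -66.8]), array([60.9, 60.9]), 16.1, 'disc', array([662.3, -67.1]))
(array([429, 258,  22,  37], dtype=int32), array([750.8,   5.1]), array([63.1, 19.5]), 26.5, 'disc', None)
(array([156, 301, 120,  38], dtype=int32), array([ 843.4, -305.9]), array([ 62.5, 171.4]), 0.3, 'disc', array([ 823.9, -304.8]))
(array([ 64, 354,  34,  19], dtype=int32), array([ 928.7, -512.4]), array([33.4, 51.4]), 3.2, 'disc', array([ 927.4, -506.7]))
handle 1417 67 97 90 170 [ 0.5738 -0.4394  0.068 ]
((575.9238891601562, -439.0250549316406), (81.82964324951172, 18.960283279418945), 3.748721122741699) [ 574.5124512  -439.30145063]
blade 7882 75 139 10 229 [ 0.5428 -0.4468  0.001 ]
((577.9635009765625, -449.72271728515625), (87.16024780273438, 276.54644775390625), 86.86488342285156) [ 563.26720477 -447.93742632]
m1 [ 0.4969 -0.5179  0.0015]
m2 [ 0.4396 -0.2774  0.0015]
m3 [ 0.6136 -0.2371  0.0015]
m4 [ 0.672  -0.478   0.0015]
b1 [ 0.4591 -0.4706  0.0045]
b2 [ 0.4566 -0.4418  0.0045]
b3 [ 0.6052 -0.4356  0.0045]
b4 [ 0.6105 -0.4653  0.0045]
```

View pics/w34.png

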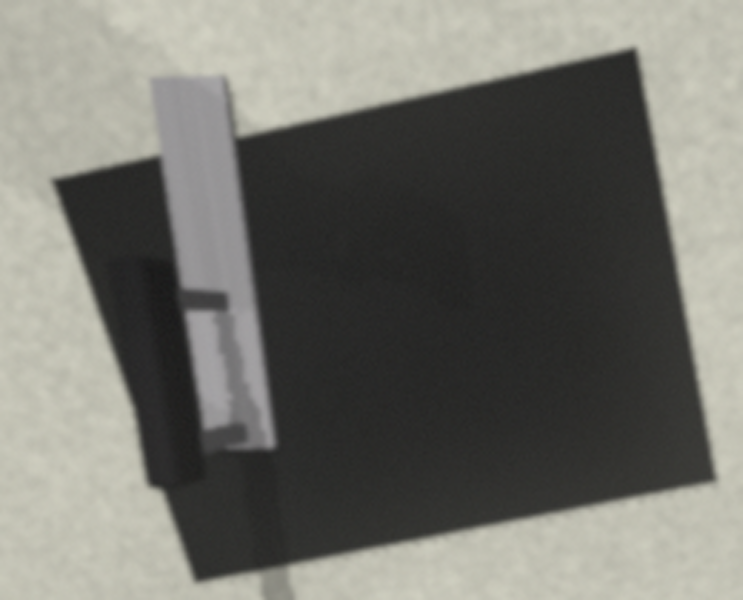

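Emit:
{"name": "jog_arm", "arguments": {"motion": [[1,[-0.01,0,-0.035],[0,0,0]],[1,[-0.01,0,-0.035],[0,0,0]],[1,[-0.01,0,-0.035],[0,0,0]],[1,[-0.01,0,-0.035],[0,0,0]],[1,[-0.01,0,-0.03],[0,0,0]],[1,[0,0,-0.028],[0,0,0]],[1,[0,0,0],[0,0,0]],[1,[0,0,0],[0,0,0]]]}}

```text
clock: 32.78
tcp_pos: [0.5786, -0.4421, 0.2606]
orientation: [-1.57, -0.047, 0.047]
contact_force: [0.9, 0.8, -0.5]
grip_width: 0.0857
```

```bash
cat > spat.py <<'E'
from h import *
import sys
o,M=st()
f=r.grab_frame("wrist");save(f,sys.argv[1]);P=dep(f)
T=np.array(o["tcp_pos"])
m=(P[...,2]>.064)&(P[...,2]<.076)&(np.hypot(P[...,0]-T[0],P[...,1]-T[1])<.12)
vs,us=np.nonzero(m);w=P[m];print("handle",len(w),us.min(),us.max(),vs.min(),vs.max(),np.median(w,0).round(4));print(cv2.minAreaRect(w[:,:2].astype(np.float32)*1000))
E
python3 spat.py w35
```

```text
t 32.78 tcp [ 0.5786 -0.4421  0.2606] ax x [ 0.998  0.06  -0.   ] y [-0.  0. -1.] z [-0.06   0.998  0.   ] F [ 0.9  0.8 -0.5] w 0.0857
handle 979 253 266 135 210 [ 0.5737 -0.4429  0.0682]
((575.80224609375, -443.0741271972656), (82.51790618896484, 13.749187469482422), 3.6745102405548096)
```

View pics/w35.png

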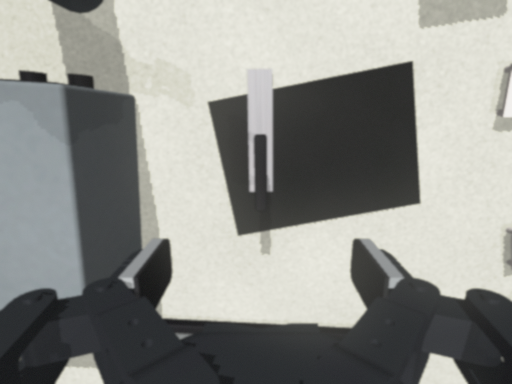

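Run:
```python
from h import *
for n in ["scene","side"]:
    f=r.grab_frame(n);P=dep(f);hsv=cv2.cvtColor(f["image"],cv2.COLOR_RGB2HSV)
    reg=(P[...,0]>.42)&(P[...,0]<.85)&(P[...,1]>0.04)&(P[...,1]<.36)
    if n=="side": reg[:, :]&=True
    for nm,lo,hi in (("slab",.024,.0365),("box",.0405,.0475)):
        m=(reg&(P[...,2]>lo)&(P[...,2]<hi)).astype(np.uint8);m=cv2.morphologyEx(m,cv2.MORPH_OPEN,np.ones((3,3),np.uint8))
        k,l,s,c=cv2.connectedComponentsWithStats(m);i=1+np.argmax(s[1:,4]);w=P[l==i][:,:2].astype(np.float32)*1000;print(n,nm,len(w),cv2.minAreaRect(w),s[i])
    m=reg&(P[...,2]>.049)&(P[...,2]<.09)
    k,l,s,c=cv2.connectedComponentsWithStats(m.astype(np.uint8))
    for i in range(1,k):
        if s[i][4]>5: w=P[l==i];print("tall",s[i],w.mean(0).round(4),w[:,2].max().round(4),cv2.minEnclosingCircle(w[:,:2].astype(np.float32)*1000))
f=r.grab_frame("wrist");P=dep(f)
for u,v in [(100,150),(130,150),(134,100),(60,200),(128,250)]: print(u,v,P[v,u].round(3))
```

```text
scene slab 2420 ((600.2467041015625, 131.30224609375), (122.52001190185547, 268.9234924316406), 80.35075378417969) [ 201  191   92   60 2420]
scene box 1016 ((648.94921875, 221.9446258544922), (66.26155090332031, 205.22674560546875), 80.47931671142578) [ 231  215   60   46 1016]
tall [286 210  15  13 151] [0.544  0.2437 0.0584] 0.0687 ((540.538818359375, 240.27552795410156), 22.5445556640625)
tall [271 228   5   4  11] [0.6158 0.2277 0.0499] 0.0519 ((616.9796752929688, 228.15826416015625), 6.912516117095947)
tall [292 254  16  17 140] [0.6813 0.3496 0.0665] 0.0713 ((677.5311279296875, 356.94952392578125), 24.970617294311523)
side slab 1567 ((602.4998779296875, 128.4572296142578), (139.49232482910156, 268.43450927734375), 79.41839599609375) [ 235  177   78   32 1567]
side box 188 ((681.1881713867188, 208.3572998046875), (69.1046142578125, 111.41397094726562), 78.59526824951172) [269 168  30  11 188]
tall [261 148  12   9  79] [0.674  0.341  0.0632] 0.0726 ((676.1781616210938, 347.16705322265625), 23.50423812866211)
tall [241 171  11   9  75] [0.5365 0.2275 0.0581] 0.0693 ((537.474609375, 230.87686157226562), 21.768369674682617)
100 150 [ 0.56  -0.6    0.086]
130 150 [ 0.568 -0.6    0.015]
134 100 [ 0.509 -0.598  0.001]
60 200 [ 0.597 -0.609  0.139]
128 250 [ 0.693 -0.6    0.037]
```

Emit:
{"name": "jog_arm", "arguments": {"motion": [[1,[-0.003,0.035,-0.001],[0,0,0]],[1,[0,0.035,0],[0,0,0]],[1,[0,0.035,0],[0,0,0]],[1,[0,0,0],[0,0,0]],[1,[0,0,0],[0,0,0]]]}}

```text
clock: 33.4
tcp_pos: [0.5758, -0.4405, 0.1547]
orientation: [-1.567, -0.047, 0.052]
contact_force: [0.7, -0.6, 0.7]
grip_width: 0.0855
```

```bash
python3 spat.py w36
```

```text
t 33.4 tcp [ 0.5758 -0.4405  0.1547] ax x [ 0.998  0.063 -0.003] y [-0.003  0.003 -1.   ] z [-0.063  0.998  0.003] F [ 0.7 -0.6  0.7] w 0.0855
handle 2029 247 266 149 257 [ 0.5726 -0.4427  0.0682]
((575.9312133789062, -442.760986328125), (83.45789337158203, 13.784092903137207), 3.9097049236297607)
```

View pics/w36.png

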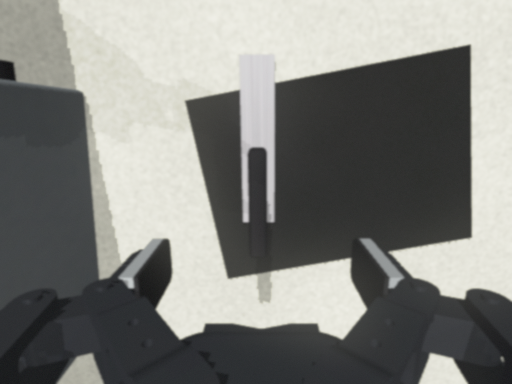

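Emit:
{"name": "jog_arm", "arguments": {"motion": [[1,[0,0.03,-0.002],[0,0,0]],[1,[0,0.03,0],[0,0,0]],[1,[0,0.025,0],[0,0,0]],[1,[0,0.009,0],[0,0,0]],[1,[0,0,0],[0,0,0]],[0,[0,0,0],[0,0,0]],[0,[0,0,0],[0,0,0]],[0,[0,0,0],[0,0,0]],[0,[0,0,0],[0,0,0]],[0,[0,0,0],[0,0,0]]], "force": 120}}

```text
clock: 34.28
tcp_pos: [0.5766, -0.4451, 0.0633]
orientation: [-1.571, -0.049, 0.047]
contact_force: [-0.4, 0.1, 0.0]
grip_width: 0.0257
```

Emit:
{"name": "jog_arm", "arguments": {"motion": [[0,[0,0,0],[0,0,0]],[0,[0,0,0],[0,0,0]],[0,[0,-0.02,0],[0,0,0]],[0,[0,-0.025,0],[0,0,0]],[0,[0,-0.025,0],[0,0,0]],[0,[0,0,0],[0,0,0]],[0,[0,0,0],[0,0,0]]]}}

```text
clock: 34.87
tcp_pos: [0.5768, -0.4453, 0.1336]
orientation: [-1.572, -0.05, 0.046]
contact_force: [-0.5, -0.1, -1.9]
grip_width: 0.0118
```

Run:
```python
from h import *
o,M=st();print(np.round(o["joints"],2))
f=r.grab_frame("wrist");save(f,"w37")
f=r.grab_frame("side");crop(f,260,220,420,340,"d37")
```

```text
t 34.87 tcp [ 0.5768 -0.4453  0.1336] ax x [0.998 0.061 0.002] y [ 0.002 -0.002 -1.   ] z [-0.061  0.998 -0.002] F [-0.5 -0.1 -1.9] w 0.0118
[ 0.42  0.68  0.23  1.52 -0.18  0.96  2.34]
```

View pics/w37.png

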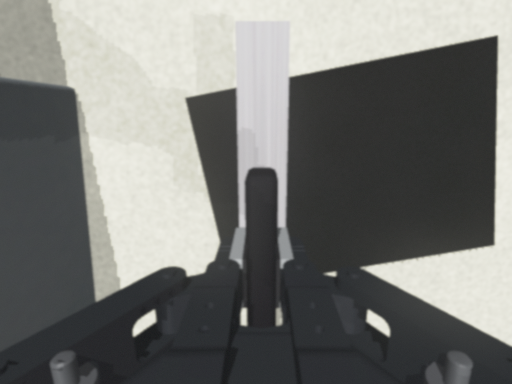

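View pics/d37.png

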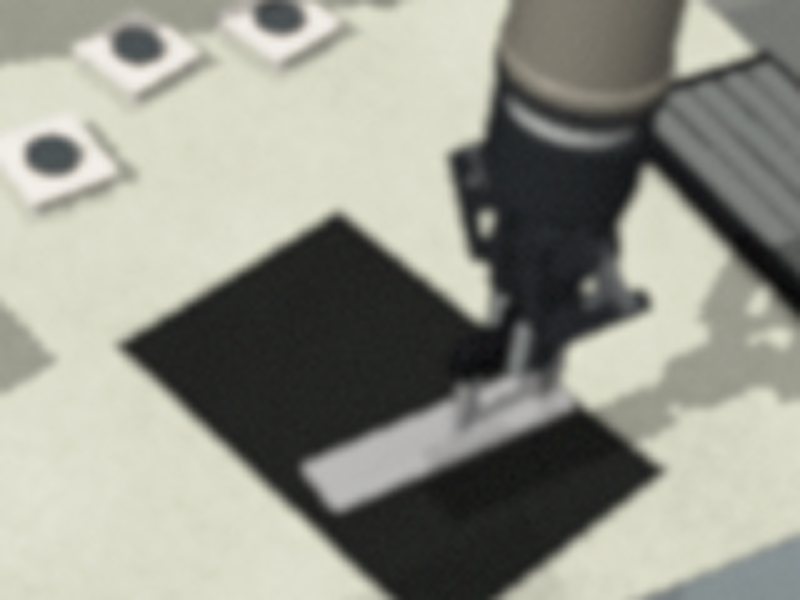

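```bash
cat > blade.py <<'E'
from h import *
o,M=st();f=r.grab_frame("wrist");P=dep(f);T=np.array(o["tcp_pos"])
Q=(P-T)@M
v,u=np.mgrid[0:384,0:512]
m=(u>242)&(u<284)&(v>15)&(v<170)&(np.abs(Q[...,1]-.06)<.02)
w=Q[m];print(len(w));A=np.c_[w[:,0],w[:,2],np.ones(len(w))];c=np.linalg.lstsq(A,w[:,1],rcond=None)[0];print("tool y of blade top = %.4f x + %.4f z + %.4f"%tuple(c))
m=(u>225)&(u<300)&(v>5)&(v<170)&(np.abs(Q[...,1]-(c[0]*Q[...,0]+c[1]*Q[...,2]+c[2]))<.006)
w=Q[m];print("x",w[:,0].min(),"z range",np.percentile(w[:,2],[1,50,99]));print(cv2.minAreaRect(w[:,[0,2]].astype(np.float32)*1000))
# front edge in world
q=w[w[:,0]<w[:,0].min()+.004];print("front world",(q@M.T+T).mean(0).round(4))
E
python3 blade.py
```

```text
t 34.97 tcp [ 0.5754 -0.444   0.1308] ax x [ 0.998  0.061 -0.002] y [-0.002  0.001 -1.   ] z [-0.061  0.998  0.001] F [-1.2  0.8 -2.6] w 0.0115
6027
tool y of blade top = 0.0013 x + -0.0097 z + 0.0584
x -0.11476853831260472 z range [-0.01379084  0.0010605   0.01566548]
((-73.53997802734375, 0.9226741790771484), (82.4579086303711, 30.107961654663086), 0.0053227622993290424)
front world [ 0.4627 -0.45    0.0727]
```

Run:
```python
from h import *
f=r.grab_frame("scene");P=dep(f)
m=((P[...,2]>.03)&(P[...,2]<.045)&(P[...,0]>.2)&(P[...,0]<.6)&(P[...,1]>-.4)&(P[...,1]<0)).astype(np.uint8)
k,l,s,c=cv2.connectedComponentsWithStats(m)
for i in range(1,k):
    if s[i][4]>60: print(s[i],cv2.minAreaRect(P[l==i][:,:2].astype(np.float32)*1000))
for n,(u,v) in dict(amber=(274,172),dish=(169,231)).items(): print(n,P[v,u])
```

```text
[205 128  32  17 298] ((316.487548828125, -229.44387817382812), (72.92464447021484, 101.9316177368164), 11.053775787353516)
amber [0.39605984 0.07153125 0.04946009]
dish [ 0.76673364 -0.02407969  0.00118607]
```

Emit:
{"name": "jog_arm", "arguments": {"motion": [[0,[0,0,0],[0,6.84,0]],[0,[0,0,0],[0,6.84,0]],[0,[0,0,0],[0,6.84,0]],[0,[0,0,0],[0,6.84,0]],[0,[0,0,0],[0,6.84,0]],[0,[0,0,0],[0,6.84,0]],[0,[0,0,0],[0,6.84,0]],[0,[0,0,0],[0,6.84,0]],[0,[0,0,0],[0,6.84,0]],[0,[0,0,0],[0,6.84,0]]]}}

```text
clock: 35.9
tcp_pos: [0.5756, -0.4441, 0.1306]
orientation: [-1.383, 0.887, -0.883]
contact_force: [0.2, -0.1, -1.8]
grip_width: 0.0115
```

Emit:
{"name": "jog_arm", "arguments": {"motion": [[0,[0,0,0],[0,6.84,0]],[0,[0,0,0],[0,6.84,0]],[0,[0,0,0],[0,6.84,0]],[0,[0,0,0],[0,0,0]],[0,[0,0,0],[0,0,0]]]}}

```text
clock: 36.32
tcp_pos: [0.5758, -0.4442, 0.1308]
orientation: [-1.249, 1.149, -1.146]
contact_force: [0.0, 0.5, -0.8]
grip_width: 0.0119
```

Run:
```python
from h import *
o,M=st();print(np.round(o["joints"],2))
f=r.grab_frame("wrist");save(f,"w38")
```

```text
t 36.32 tcp [ 0.5758 -0.4442  0.1308] ax x [ 0.084 -0.996 -0.001] y [-0.002  0.001 -1.   ] z [ 0.996  0.084 -0.002] F [ 0.   0.5 -0.8] w 0.0119
[ 0.19  0.76  0.62  1.54 -0.49  1.    1.03]
```

View pics/w38.png

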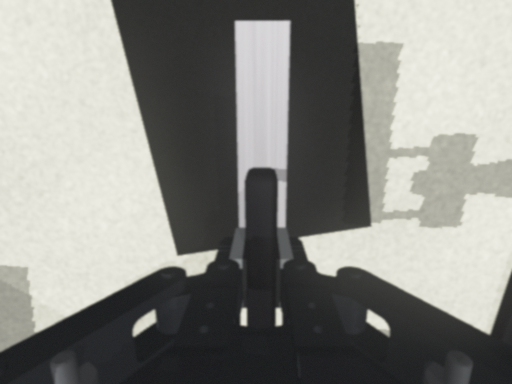

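Emit:
{"name": "jog_arm", "arguments": {"motion": [[0,[-0.0354,0,-0.0206],[0,0,0]],[0,[-0.0354,0,-0.0206],[0,0,0]],[0,[-0.0354,0,-0.0206],[0,0,0]],[0,[-0.0354,0,-0.0206],[0,0,0]],[0,[0,0,0],[0,0,0]],[0,[0,0,0],[0,0,0]]]}}

```text
clock: 36.87
tcp_pos: [0.4812, -0.3076, 0.1317]
orientation: [-1.247, 1.149, -1.144]
contact_force: [0.8, -0.6, -0.4]
grip_width: 0.0118
```

```bash
cat > pl.py <<'E'
from h import *
from meas import plates
import sys
o,M=st();T=np.array(o["tcp_pos"])
f=r.grab_frame("wrist");save(f,sys.argv[1])
zb=float(sys.argv[2]) if len(sys.argv)>2 else 0
for p in plates(f,zb=zb):
    if 50<p[2][0]<70 and 50<p[2][1]<70:
        q=np.array([p[1][0]/1000,p[1][1]/1000,T[2]]);print(p,"tool rel",((q-T)@M).round(4), "tool x yaw",np.degrees(np.arctan2(M[1,0],M[0,0])).round(2))
E
python3 pl.py w39
```

```text
t 36.87 tcp [ 0.4812 -0.3076  0.1317] ax x [ 0.085 -0.996 -0.003] y [-0.001  0.003 -1.   ] z [ 0.996  0.085 -0.001] F [ 0.8 -0.6 -0.4] w 0.0118
```

View pics/w39.png

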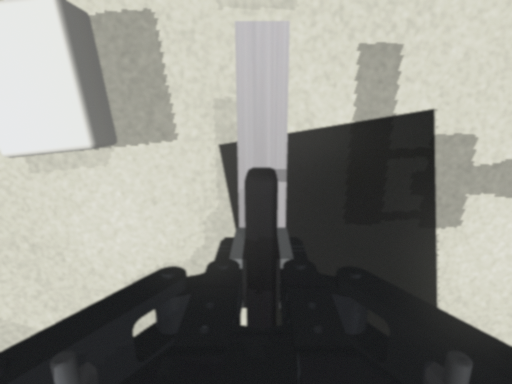

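Run:
```python
from h import *
from meas import plates
for n in ("scene","side"):
    f=r.grab_frame(n)
    hsv=cv2.cvtColor(f["image"],cv2.COLOR_RGB2HSV);P=dep(f)
    reg=(P[...,0]>.4)&(P[...,0]<.75)&(P[...,1]>-.2)&(P[...,1]<.0)
    m=(reg&(hsv[...,2]<100)&(P[...,2]>.006)&(P[...,2]<.03)).astype(np.uint8)
    k,l,s,c=cv2.connectedComponentsWithStats(m)
    for i in range(1,k):
        if s[i][4]>20: print(n,s[i],(onz(f,c[i][0],c[i][1],.019)*1000).round(1))
```

```text
scene [209 165  10   7  59] [ 473.1 -122.5   19. ]
scene [205 186  11   8  71] [567.7 -50.9  19. ]
scene [179 200  12   9  80] [667.8 -60.4  19. ]
side [284 227   8   5  31] [560.7 -62.4  19. ]
side [266 248   9   6  41] [ 465.8 -133.8   19. ]
```

Emit:
{"name": "jog_arm", "arguments": {"motion": [[0,[-0.035,0,0],[0,0,0]],[0,[-0.035,0,0],[0,0,0]],[0,[0,0,0],[0,0,0]],[0,[0,0,0],[0,0,0]]]}}

```text
clock: 37.35
tcp_pos: [0.4783, -0.2393, 0.1321]
orientation: [-1.247, 1.147, -1.147]
contact_force: [0.1, -1.0, -0.2]
grip_width: 0.0114
```

```bash
python3 pl.py w40
```

```text
t 37.35 tcp [ 0.4783 -0.2393  0.1321] ax x [ 0.084 -0.996 -0.   ] y [ 0.  0. -1.] z [0.996 0.084 0.   ] F [ 0.1 -1.  -0.2] w 0.0114
(array([217,   3,  84,  89], dtype=int32), array([ 466.6, -127.7]), array([60. , 59.8]), 4.5, 'disc', None) tool rel [-0.1122  0.     -0.0022] tool x yaw -85.17
```

View pics/w40.png

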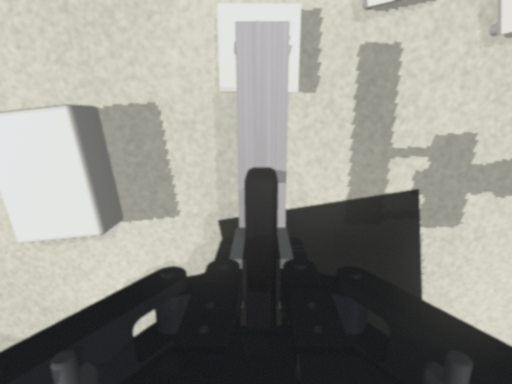

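Emit:
{"name": "jog_arm", "arguments": {"motion": [[0,[0.0225,0,-0.0015],[0,0,0]],[0,[0.0225,0,-0.0015],[0,0,0]],[0,[0,0.022,0],[0,0,0]],[0,[0,0.022,0],[0,0,0]],[0,[0,0.015,0],[0,0,0]],[0,[0,0.005,0],[0,0,0]],[0,[0,0,0],[0,0,0]],[0,[0,0,0],[0,0,0]]]}}

```text
clock: 38.07
tcp_pos: [0.4778, -0.287, 0.0685]
orientation: [-1.246, 1.15, -1.152]
contact_force: [-0.2, 0.3, -1.1]
grip_width: 0.0119
```

```bash
python3 pl.py w41; python3 blade.py
python3 - <<'E'
from h import *
f=r.grab_frame("side");crop(f,230,220,330,295,"d41",8)
E
```

```text
t 38.07 tcp [ 0.4778 -0.287   0.0685] ax x [ 0.079 -0.997  0.001] y [ 0.    -0.001 -1.   ] z [0.997 0.079 0.   ] F [-0.2  0.3 -1.1] w 0.0119
t 38.12 tcp [ 0.4782 -0.2868  0.069 ] ax x [ 0.079 -0.997  0.001] y [ 0.001 -0.001 -1.   ] z [0.997 0.079 0.001] F [ 0.2 -0.1 -2.3] w 0.0116
6240
tool y of blade top = -0.0247 x + -0.0085 z + 0.0566
x -0.11496583678317351 z range [-0.01466773 -0.00021537  0.01470728]
((-73.71920776367188, 0.05722618103027344), (30.156517028808594, 82.45185852050781), 89.89518737792969)
front world [ 0.4694 -0.1743  0.0106]
```

View pics/w41.png

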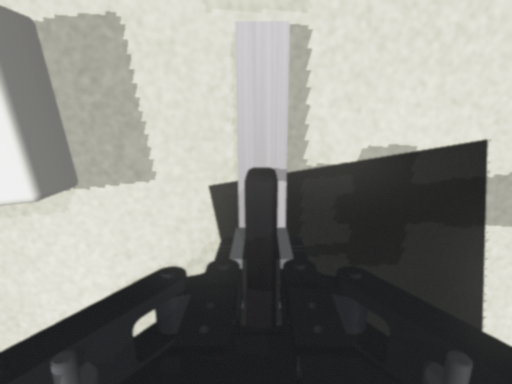

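View pics/d41.png

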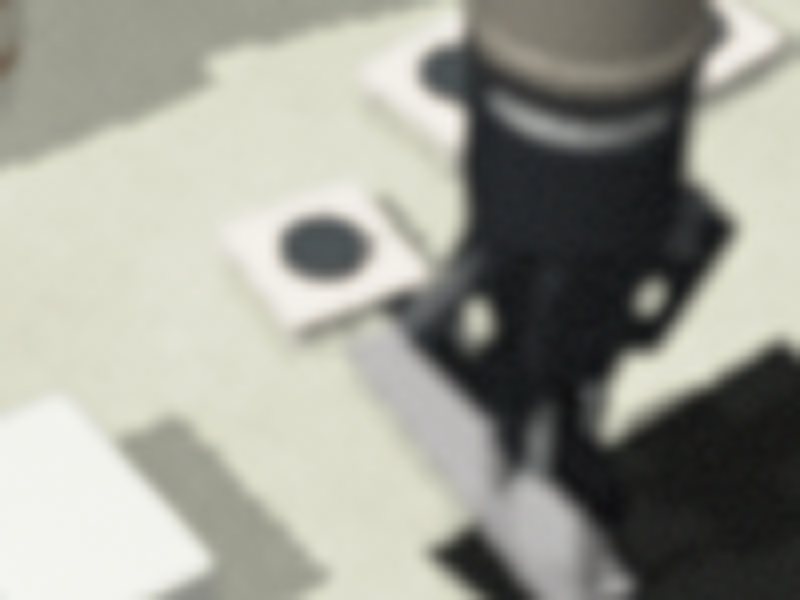

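Emit:
{"name": "jog_arm", "arguments": {"motion": [[0,[0,0.004,0],[0,0,0]],[0,[0,0,0],[0,0,0]],[0,[0,0,0],[0,0,0]],[0,[0,0,0],[0,0,0]]]}}

```text
clock: 38.55
tcp_pos: [0.4777, -0.2853, 0.0642]
orientation: [-1.246, 1.15, -1.15]
contact_force: [1.0, 0.4, -1.3]
grip_width: 0.0115
```

```bash
python3 blade.py
python3 - <<'E'
from h import *
f=r.grab_frame("wrist");P=dep(f)
print("bench near tip",np.median(P[30:100,200:225].reshape(-1,3),0),"blade tip top",np.median(P[25:45,245:282].reshape(-1,3),0),"blade rear",np.median(P[140:160,245:282].reshape(-1,3),0))
E
```

```text
t 38.55 tcp [ 0.4777 -0.2853  0.0642] ax x [ 0.081 -0.997 -0.   ] y [ 0.  0. -1.] z [0.997 0.081 0.   ] F [ 1.   0.4 -1.3] w 0.0115
6234
tool y of blade top = -0.0140 x + -0.0088 z + 0.0573
x -0.12386500488355645 z range [-0.02076444 -0.00020292  0.02167886]
((-77.77349853515625, 0.6366920471191406), (45.9429817199707, 92.17725372314453), 89.98933410644531)
front world [ 4.682e-01 -1.638e-01  2.000e-04]
bench near tip [ 4.41511532e-01 -1.94622653e-01  1.52258427e-04] blade tip top [ 0.46999081 -0.17784087  0.00603384] blade rear [ 0.47505981 -0.24071597  0.00606089]
```

Emit:
{"name": "jog_arm", "arguments": {"motion": [[0,[-0.013,0,0.001],[0,0,0]],[0,[-0.013,0,0],[0,0,0]],[0,[-0.013,0,0],[0,0,0]],[0,[-0.013,0,0],[0,0,0]],[0,[-0.013,0,0],[0,0,0]],[0,[-0.013,0,0],[0,0,0]],[0,[0,0,0],[0,0,0]],[0,[0,0,0],[0,0,0]]]}}

```text
clock: 39.32
tcp_pos: [0.4725, -0.2066, 0.0641]
orientation: [-1.247, 1.148, -1.148]
contact_force: [-0.0, -0.9, -1.3]
grip_width: 0.0122
```

```bash
python3 pl.py w42
python3 - <<'E'
from h import *
f=r.grab_frame("side");crop(f,230,220,330,295,"d42",8)
E
```

```text
t 39.32 tcp [ 0.4725 -0.2066  0.0641] ax x [ 0.082 -0.997 -0.   ] y [-0.  0. -1.] z [ 0.997  0.082 -0.   ] F [-0.  -0.9 -1.3] w 0.0122
(array([207,  29, 114, 115], dtype=int32), array([ 466.8, -127.7]), array([60.1, 59.3]), 4.7, 'disc', array([ 467.1, -127.4])) tool rel [-0.0791  0.      0.0008] tool x yaw -85.28
```

View pics/w42.png

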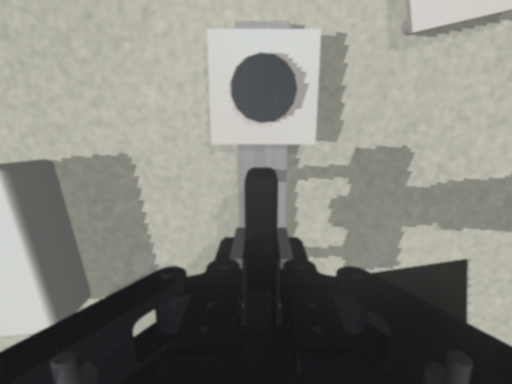

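View pics/d42.png

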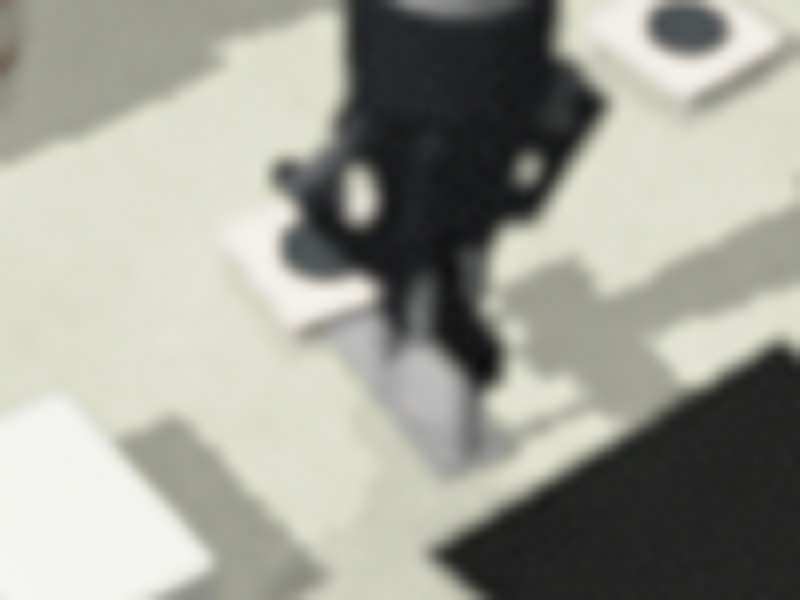

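Emit:
{"name": "jog_arm", "arguments": {"motion": [[0,[0,-0.003,0],[0,0,0]],[0,[0,-0.003,0],[0,0,0]],[0,[0,-0.005,0],[0,0,0]],[0,[0,-0.01,0],[0,0,0]],[0,[0,-0.015,0],[0,0,0]],[0,[0,-0.02,0],[0,0,0]],[0,[0,-0.014,0],[0,0,0]],[0,[0,0,0],[0,0,0]],[0,[0,0,0],[0,0,0]]]}}

```text
clock: 40.17
tcp_pos: [0.4729, -0.2078, 0.1349]
orientation: [-1.245, 1.148, -1.151]
contact_force: [-1.1, -0.7, -2.7]
grip_width: 0.0119
```

```bash
python3 pl.py w43 .067
python3 - <<'E'
from h import *
f=r.grab_frame("side");crop(f,220,200,340,290,"d43",6)
E
```

```text
t 40.17 tcp [ 0.4729 -0.2078  0.1349] ax x [ 0.08  -0.997  0.   ] y [ 0.002 -0.    -1.   ] z [0.997 0.08  0.002] F [-1.1 -0.7 -2.7] w 0.0119
(array([207,  26, 112, 114], dtype=int32), array([ 467. , -126.7]), array([59.9, 59.7]), 4.8, 'disc', array([ 467.3, -126.3])) tool rel [-0.0813 -0.      0.0006] tool x yaw -85.39
```

View pics/w43.png

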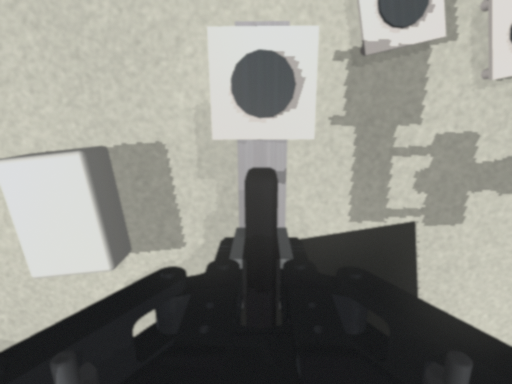

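View pics/d43.png

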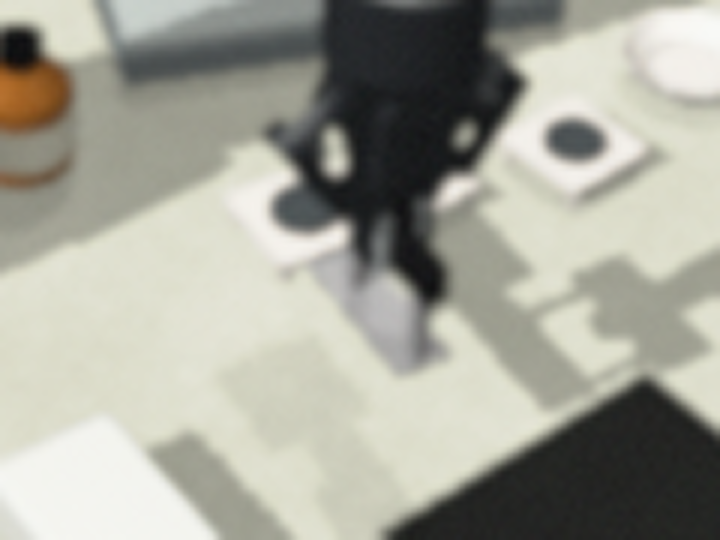

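Emit:
{"name": "jog_arm", "arguments": {"motion": [[0,[-0.008,0,0.0017],[0,0,0]],[0,[-0.014,0,0.003],[0,0,0]],[0,[-0.02,0,0.0043],[0,0,0]],[0,[-0.02,0,0.0043],[0,0,0]],[0,[-0.02,0,0.0043],[0,0,0]],[0,[-0.02,0,0.0043],[0,0,0]],[0,[-0.02,0,0.0043],[0,0,0]],[0,[-0.02,0,0.0043],[0,0,0]],[0,[-0.02,0,0.0043],[0,0,0]],[0,[-0.02,0,0.0043],[0,0,0]]]}}

```text
clock: 41.1
tcp_pos: [0.496, -0.0215, 0.1332]
orientation: [-1.248, 1.151, -1.149]
contact_force: [0.2, -0.4, -2.1]
grip_width: 0.0116
```

Emit:
{"name": "jog_arm", "arguments": {"motion": [[0,[-0.02,0,0.0043],[0,0,0]],[0,[-0.02,0,0.0043],[0,0,0]],[0,[-0.014,0,0.003],[0,0,0]],[0,[-0.007,0,0.0015],[0,1.5,0]],[0,[0,0,0],[0,3,0]],[0,[0,0,0],[0,3.5,0]],[0,[0,0,0],[0,3.5,0]],[0,[0,0,0],[0,2.8,0]],[0,[0,0,0],[0,0,0]],[0,[0,0,0],[0,0,0]]]}}

```text
clock: 41.93
tcp_pos: [0.5042, 0.0392, 0.1334]
orientation: [-1.127, 1.332, -1.331]
contact_force: [0.0, 0.1, -2.9]
grip_width: 0.0119
```

```bash
cat > dry.py <<'E'
from h import *
import sys
f=r.grab_frame("wrist");P=dep(f)
m=((P[...,2]>.025)&(P[...,2]<.035)).astype(np.uint8);m=cv2.morphologyEx(m,cv2.MORPH_OPEN,np.ones((3,3),np.uint8))
print("slab px",m.sum());w=P[m>0][:,:2].astype(np.float32)*1000
d=np.radians(-9.65);ex=np.array([np.cos(d),np.sin(d)]);ey=np.array([-ex[1],ex[0]])
print("slab rect",cv2.minAreaRect(w))
print("along ex range",(w@ex).min(),(w@ex).max(),"ey",(w@ey).min(),(w@ey).max())
E
python3 pl.py w44 .067; python3 dry.py
```

```text
t 41.93 tcp [0.5042 0.0392 0.1334] ax x [-0.166 -0.986  0.001] y [-0.002 -0.001 -1.   ] z [ 0.986 -0.166 -0.001] F [ 0.   0.1 -2.9] w 0.0119
(array([208,  26, 111, 114], dtype=int32), array([518.2, 118.9]), array([59.1, 59.4]), 80.4, 'disc', array([518.3, 119.2])) tool rel [-0.0809 -0.0001  0.0005] tool x yaw -99.58
slab px 34122
slab rect ((523.2305297851562, 127.90958404541016), (342.5555725097656, 166.55393981933594), 2.4652950763702393)
along ex range 310.64027810627937 678.5806232712544 ey 106.88631226232988 263.12740743975405
```

View pics/w44.png

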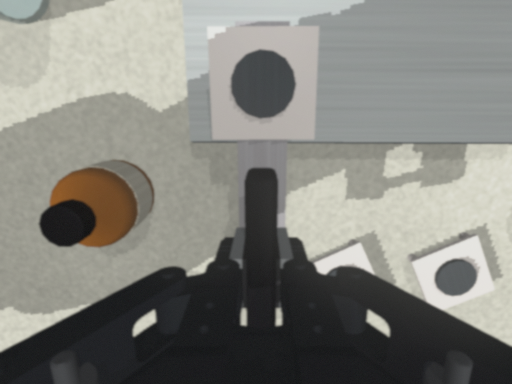

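Run:
```python
from h import *
f=r.grab_frame("wrist")
g=cv2.cvtColor(f["image"],cv2.COLOR_RGB2GRAY).astype(int)
for u in (200,330,420,500): print(u,g[136:150,u])
print(g[120,184:200],g[60,178:200])
for u,v in ((191.5,142),(508,142),(184,10)): print(u,v,onz(f,u,v,.030)[:2].round(4))
p=onz(f,191.5,142,.03)[:2];q=onz(f,508,142,.03)[:2];d=(q-p)/np.hypot(*(q-p));n=np.array([-d[1],d[0]]);print("ang",np.degrees(np.arctan2(d[1],d[0])));c=p+.135*d+.0625*n;print("centre",c)
pl=np.array([.5182,.1189])-c;print("plate in dryer",pl@d,pl@n)
```

```text
200 [145 146 146 145 135 116 112 129 137 138 137 135 135 135]
330 [150 149 149 151 146 131 114 121 135 142 144 145 145 145]
420 [150 149 148 150 149 137 114 113 130 140 143 143 143 143]
500 [148 148 146 146 145 136 121 135 171 190 195 195 195 194]
[156 156 156 156 152 148 147 145 145 145 146 145 146 145 145 145] [210 212 212 212 211 208 203 201 198 197 198 198 198 197 198 198 198 199
 198 198 198 198]
191.5 142 [0.46   0.0921]
508 142 [0.6948 0.0524]
184 10 [0.475  0.1791]
ang -9.590598163176171
centre [0.60349942 0.13118793]
plate in dryer -0.08205996625325433 -0.026327664877358305
```

Emit:
{"name": "jog_arm", "arguments": {"motion": [[0,[-0.01,0,0.001],[0,0,0]],[0,[-0.01,0,0.001],[0,0,0]],[0,[0,0.008,0],[0,0,0]],[0,[0,0.01,0],[0,0,0]],[0,[0,0.008,0],[0,0,0]],[0,[0,0.005,0],[0,0,0]],[0,[0,0.003,0],[0,0,0]],[0,[0,0.003,0],[0,0,0]],[0,[0,0.002,0],[0,0,0]],[0,[0,0,0],[0,0,0]]]}}

```text
clock: 42.92
tcp_pos: [0.5102, 0.0579, 0.0949]
orientation: [-1.124, 1.333, -1.333]
contact_force: [-0.8, 0.3, -2.2]
grip_width: 0.0114
```

```bash
python3 pl.py w45 .030
python3 - <<'E'
from h import *
f=r.grab_frame("wrist");P=dep(f)
print("blade rear",np.median(P[146:160,245:282].reshape(-1,3),0),"slab",np.median(P[60:120,340:400].reshape(-1,3),0))
f=r.grab_frame("side");crop(f,220,160,340,250,"d45",6)
E
```

```text
t 42.92 tcp [0.5102 0.0579 0.0949] ax x [-0.169 -0.986  0.   ] y [-0. -0. -1.] z [ 0.986 -0.169 -0.   ] F [-0.8  0.3 -2.2] w 0.0114
(array([205,  22, 114, 117], dtype=int32), array([524.1, 138.7]), array([60., 60.]), 80.6, 'disc', array([524.3, 138.9])) tool rel [-0.082 -0.     0.   ] tool x yaw -99.72
blade rear [0.51849199 0.10008003 0.03704635] slab [0.58736126 0.12551734 0.03001242]
```

View pics/d45.png

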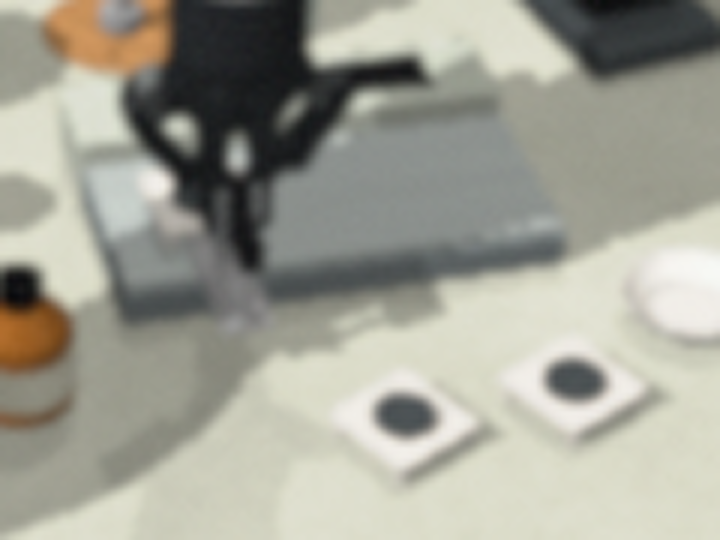

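Emit:
{"name": "jog_arm", "arguments": {"motion": [[0,[0.008,0,0],[0,0,0]],[0,[0.012,0,0],[0,0,0]],[0,[0.015,0,0],[0,0,0]],[0,[0.015,0,0],[0,0,0]],[0,[0.015,0,0],[0,0,0]],[0,[0.015,0,0],[0,0,0]],[0,[0.015,0,0],[0,0,0]],[0,[0,-0.02,0],[0,0,0]],[0,[0,-0.02,0],[0,0,0]],[0,[0,0,0],[0,0,0]]]}}

```text
clock: 43.9
tcp_pos: [0.4956, -0.0378, 0.1378]
orientation: [-1.119, 1.332, -1.336]
contact_force: [0.6, -0.4, -1.4]
grip_width: 0.012
```

```bash
python3 pl.py w46 .030
python3 - <<'E'
from h import *
f=r.grab_frame("side");crop(f,220,160,340,250,"d46",6)
E
```

```text
t 43.9 tcp [ 0.4956 -0.0378  0.1378] ax x [-0.171 -0.985 -0.001] y [ 0.005  0.    -1.   ] z [ 0.985 -0.171  0.005] F [ 0.6 -0.4 -1.4] w 0.012
```

View pics/w46.png

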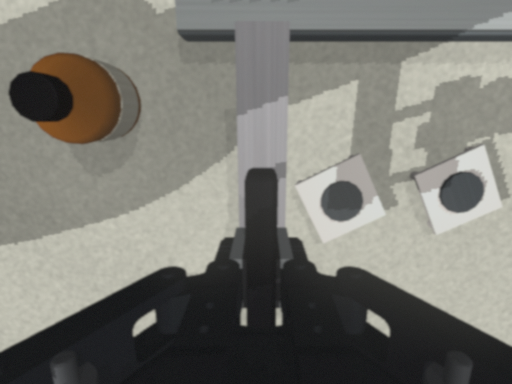

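View pics/d46.png

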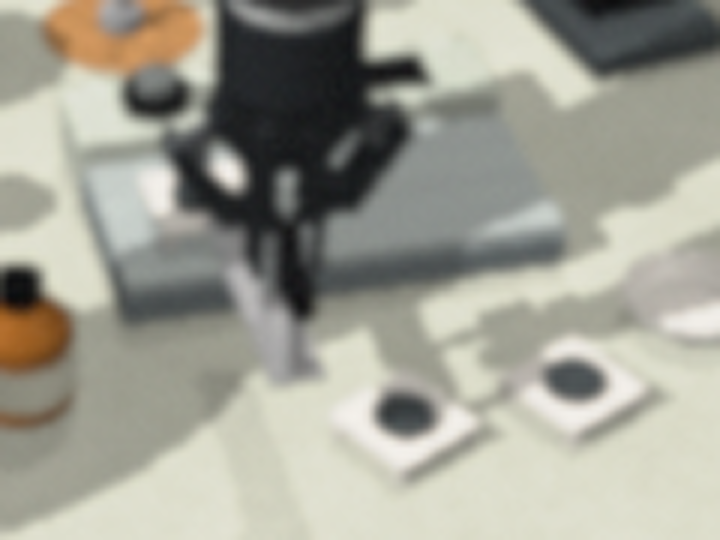

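Emit:
{"name": "jog_arm", "arguments": {"motion": [[0,[0.021,0,0.0237],[0,0,0]],[0,[0.021,0,0.0237],[0,0,0]],[0,[0.021,0,0.0237],[0,0,0]],[0,[0.021,0,0.0237],[0,0,0]],[0,[0.021,0,0.0237],[0,-3,0]],[0,[0,0,0],[0,-6,0]],[0,[0,0,0],[0,-6,0]],[0,[0,0,0],[0,-6,0]],[0,[0,0,0],[0,-5.7,0]],[0,[0,0,0],[0,0,0]]]}}

```text
clock: 44.83
tcp_pos: [0.5923, -0.1593, 0.1337]
orientation: [-1.337, 0.987, -0.984]
contact_force: [0.1, 0.2, -1.6]
grip_width: 0.0118
```

Emit:
{"name": "jog_arm", "arguments": {"motion": [[0,[0,0,0],[0,0,0]],[0,[0,0,0],[0,0,0]]]}}

```text
clock: 45.0
tcp_pos: [0.5928, -0.159, 0.1344]
orientation: [-1.334, 0.991, -0.989]
contact_force: [-0.1, 0.9, -1.9]
grip_width: 0.0113
```

```bash
python3 pl.py w47
```

```text
t 45.0 tcp [ 0.5928 -0.159   0.1344] ax x [ 0.29  -0.957 -0.001] y [-0.001  0.    -1.   ] z [ 0.957  0.29  -0.001] F [-0.1  0.9 -1.9] w 0.0113
(array([221,  12,  83,  87], dtype=int32), array([562.2, -56.1]), array([60.1, 59.7]), 16.8, 'disc', None) tool rel [-1.074e-01  1.000e-04  5.000e-04] tool x yaw -73.17
(array([340,  68,  85,  81], dtype=int32), array([662.6, -65.8]), array([60.9, 59.9]), 16.1, 'disc', array([662.3, -65.7])) tool rel [-0.069  -0.      0.0938] tool x yaw -73.17
```

View pics/w47.png

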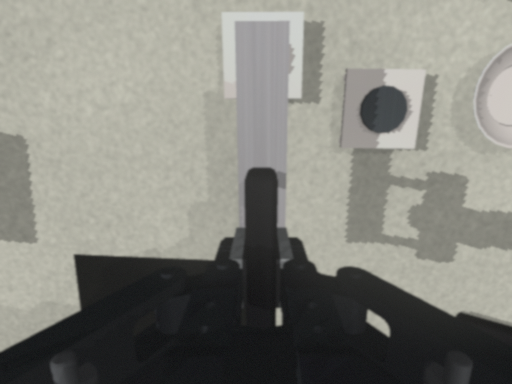

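Emit:
{"name": "jog_arm", "arguments": {"motion": [[0,[0.025,0,0],[0,0,0]],[0,[0.025,0,0],[0,0,0]],[0,[0,0.022,0],[0,0,0]],[0,[0,0.022,0],[0,0,0]],[0,[0,0.018,0],[0,0,0]],[0,[0,0.008,0],[0,0,0]],[0,[0,0,0],[0,0,0]],[0,[0,0,0],[0,0,0]],[0,[0,0,0],[0,0,0]]]}}

```text
clock: 45.8
tcp_pos: [0.6083, -0.2069, 0.0655]
orientation: [-1.335, 0.988, -0.989]
contact_force: [0.5, -0.1, -2.2]
grip_width: 0.0118
```

Run:
```python
from h import *
st()
f=r.grab_frame("wrist");P=dep(f)
print("blade tip top",np.median(P[25:45,245:282].reshape(-1,3),0),"blade rear",np.median(P[140:160,245:282].reshape(-1,3),0))
```

```text
t 45.8 tcp [ 0.6083 -0.2069  0.0655] ax x [ 0.292 -0.956  0.001] y [ 0.001 -0.    -1.   ] z [0.956 0.292 0.   ] F [ 0.5 -0.1 -2.2] w 0.0118
blade tip top [ 0.57783878 -0.10339245  0.00718629] blade rear [ 0.59632151 -0.16369889  0.00722992]
```

Emit:
{"name": "jog_arm", "arguments": {"motion": [[0,[0,0.001,0],[0,0,0]],[0,[-0.013,0,0],[0,0,0]],[0,[-0.013,0,0],[0,0,0]],[0,[-0.013,0,0],[0,0,0]],[0,[-0.013,0,0],[0,0,0]],[0,[-0.013,0,0],[0,0,0]],[0,[-0.0125,0,0],[0,0,0]],[0,[0,0,0],[0,0,0]],[0,[0,0,0],[0,0,0]]]}}

```text
clock: 46.6
tcp_pos: [0.5853, -0.1314, 0.0641]
orientation: [-1.336, 0.986, -0.986]
contact_force: [0.5, -0.2, -1.7]
grip_width: 0.0122
```

```bash
python3 pl.py w48
```

```text
t 46.6 tcp [ 0.5853 -0.1314  0.0641] ax x [ 0.294 -0.956 -0.   ] y [ 0.  0. -1.] z [0.956 0.294 0.   ] F [ 0.5 -0.2 -1.7] w 0.0122
(array([205,  29, 114, 115], dtype=int32), array([562.2, -55.7]), array([60.1, 59.3]), 17.1, 'disc', array([562.6, -55.4])) tool rel [-0.0792  0.      0.0002] tool x yaw -72.88
(array([364, 106, 120, 104], dtype=int32), array([662.7, -65.8]), array([61.2, 60. ]), 16.2, 'disc', array([661.9, -65.4])) tool rel [-0.0399  0.      0.0933] tool x yaw -72.88
```

View pics/w48.png

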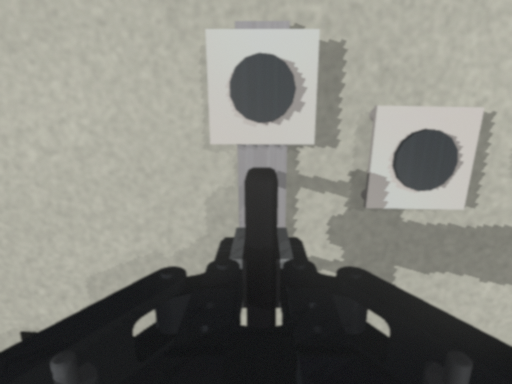

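Emit:
{"name": "jog_arm", "arguments": {"motion": [[0,[0,-0.003,0],[0,0,0]],[0,[0,-0.003,0],[0,0,0]],[0,[0,-0.005,0],[0,0,0]],[0,[0,-0.01,0],[0,0,0]],[0,[0,-0.015,0],[0,0,0]],[0,[0,-0.02,0],[0,0,0]],[0,[0,-0.014,0],[0,0,0]],[0,[0,0,0],[0,2,0]],[0,[0,0,0],[0,3.5,0]],[0,[0,0,0],[0,4.5,0]]]}}

```text
clock: 47.48
tcp_pos: [0.5856, -0.1331, 0.1355]
orientation: [-1.262, 1.12, -1.122]
contact_force: [0.1, 0.4, -2.3]
grip_width: 0.0118
```

Emit:
{"name": "jog_arm", "arguments": {"motion": [[0,[0,0,0],[0,5,0]],[0,[0,0,0],[0,5,0]],[0,[0,0,0],[0,4,0]],[0,[0,0,0],[0,2.7,0]],[0,[-0.007,0,-0.0011],[0,0,0]],[0,[-0.013,0,-0.0021],[0,0,0]],[0,[-0.018,0,-0.0029],[0,0,0]],[0,[-0.018,0,-0.0029],[0,0,0]],[0,[-0.018,0,-0.0029],[0,0,0]],[0,[-0.018,0,-0.0029],[0,0,0]]]}}

```text
clock: 48.32
tcp_pos: [0.5861, -0.0371, 0.1343]
orientation: [-1.125, 1.331, -1.33]
contact_force: [1.3, 0.4, -2.4]
grip_width: 0.0119
```

Emit:
{"name": "jog_arm", "arguments": {"motion": [[0,[-0.018,0,-0.0029],[0,0,0]],[0,[-0.018,0,-0.0029],[0,0,0]],[0,[-0.018,0,-0.0029],[0,0,0]],[0,[-0.014,0,-0.0023],[0,0,0]],[0,[-0.01,0,-0.0016],[0,0,0]],[0,[-0.005,0,-0.0008],[0,0,0]],[0,[0,0,0],[0,0,0]],[0,[0,0,0],[0,0,0]]]}}

```text
clock: 48.98
tcp_pos: [0.587, 0.044, 0.1342]
orientation: [-1.124, 1.333, -1.333]
contact_force: [0.8, -0.6, -2.3]
grip_width: 0.0118
```

```bash
cat > dp.py <<'E'
import sys
from h import *
from meas import plates
o,M=st();T=np.array(o["tcp_pos"]);f=r.grab_frame("wrist");save(f,sys.argv[1])
c=np.array([.601,.1315]);d=np.radians(-9.65);ex=np.array([np.cos(d),np.sin(d)]);ey=np.array([-ex[1],ex[0]])
for zb in map(float,sys.argv[2:]):
  for p in plates(f,zb=zb):
    if 45<p[2][0]<70 and 45<p[2][1]<70:
        q=np.array(p[1])/1000;print("z",zb,p[0],p[1:4],"dryer",((q-c)@ex).round(4),((q-c)@ey).round(4),"tool rel",((np.array([*q,T[2]])-T)@M).round(4),"toolx yaw",np.degrees(np.arctan2(M[1,0],M[0,0])).round(2))
E
python3 dp.py w49 .067 .03
```

```text
t 48.98 tcp [0.587  0.044  0.1342] ax x [-0.169 -0.986  0.   ] y [ 0.    -0.001 -1.   ] z [ 0.986 -0.169  0.   ] F [ 0.8 -0.6 -2.3] w 0.0118
z 0.067 [205  25 112 115] (array([600.3, 124.3]), array([59.6, 59.6]), 80.9) dryer 0.0005 -0.0072 tool rel [-0.0814 -0.     -0.0004] toolx yaw -99.71
z 0.03 [96 39 98 94] (array([524.3, 138.7]), array([59.4, 60.9]), 80.3) dryer -0.0768 -0.0058 tool rel [-0.0828 -0.0001 -0.0777] toolx yaw -99.71
```

View pics/w49.png

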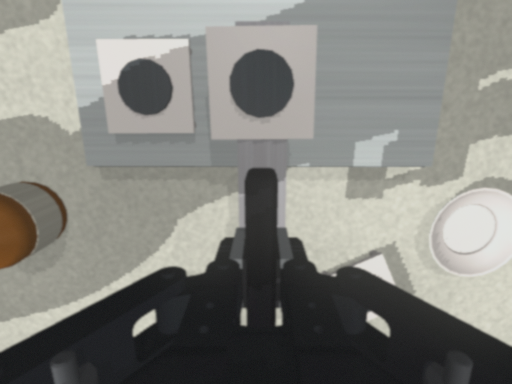

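Emit:
{"name": "jog_arm", "arguments": {"motion": [[0,[-0.001,0.008,0],[0,0,0]],[0,[0,0.01,0],[0,0,0]],[0,[0,0.008,0],[0,0,0]],[0,[0,0.005,0],[0,0,0]],[0,[0,0.003,0],[0,0,0]],[0,[0,0.003,0],[0,0,0]],[0,[0,0.003,0],[0,0,0]],[0,[0,0,0],[0,0,0]],[0,[0,0,0],[0,0,0]]]}}

```text
clock: 49.78
tcp_pos: [0.5873, 0.0455, 0.0942]
orientation: [-1.124, 1.333, -1.333]
contact_force: [0.4, -0.0, -0.6]
grip_width: 0.012
```

```bash
python3 dp.py w50 .03
python3 - <<'E'
from h import *
f=r.grab_frame("wrist");P=dep(f)
print("blade rear",np.median(P[146:160,245:282].reshape(-1,3),0),"slab",np.median(P[60:120,340:400].reshape(-1,3),0))
for u,v in ((86,166),(437,166)): pass
E
```

```text
t 49.78 tcp [0.5873 0.0455 0.0942] ax x [-0.168 -0.986 -0.   ] y [ 0.  0. -1.] z [ 0.986 -0.168  0.   ] F [ 0.4 -0.  -0.6] w 0.012
z 0.03 [ 55  24 125 117] (array([524.4, 138.6]), array([60., 61.]), 80.5) dryer -0.0767 -0.0058 tool rel [-0.0811 -0.     -0.0777] toolx yaw -99.7
z 0.03 [202  24 114 117] (array([599.7, 125.6]), array([60., 60.]), 81.0) dryer -0.0003 -0.006 tool rel [-0.081   0.     -0.0013] toolx yaw -99.7
blade rear [0.59558668 0.08765474 0.0361733 ] slab [0.66410955 0.11308132 0.03003555]
```

Emit:
{"name": "jog_arm", "arguments": {"motion": [[0,[0.008,0,0],[0,0,0]],[0,[0.012,0,0],[0,0,0]],[0,[0.015,0,0],[0,0,0]],[0,[0.015,0,0],[0,0,0]],[0,[0.015,0,0],[0,0,0]],[0,[0.015,0,0],[0,0,0]],[0,[0.015,0,0],[0,0,0]],[0,[0,-0.02,0],[0,0,0]],[0,[0,-0.02,0],[0,0,0]],[0,[0,0,0],[0,0,0]]]}}

```text
clock: 50.72
tcp_pos: [0.5725, -0.0514, 0.1373]
orientation: [-1.119, 1.332, -1.338]
contact_force: [0.3, -0.4, -1.3]
grip_width: 0.0117
```

```bash
python3 dp.py w51 .03 0
```

```text
t 50.72 tcp [ 0.5725 -0.0514  0.1373] ax x [-0.172 -0.985 -0.   ] y [ 0.005 -0.    -1.   ] z [ 0.985 -0.172  0.005] F [ 0.3 -0.4 -1.3] w 0.0117
z 0.0 [323 144  89  90] (array([662.8, -65.1]), array([60.3, 61. ]), 16.2) dryer 0.0939 -0.1835 tool rel [-0.002   0.0005  0.0913] toolx yaw -99.91
```

Emit:
{"name": "jog_arm", "arguments": {"motion": [[0,[0.0191,0,0.0277],[0,0,0]],[0,[0.0191,0,0.0277],[0,0,0]],[0,[0.0191,0,0.0277],[0,0,0]],[0,[0.0191,0,0.0277],[0,0,0]],[0,[0.0191,0,0.0277],[0,-3,0]],[0,[0,0,0],[0,-6,0]],[0,[0,0,0],[0,-6,0]],[0,[0,0,0],[0,-6,0]],[0,[0,0,0],[0,-5,0]],[0,[0,0,0],[0,0,0]]]}}

```text
clock: 51.6
tcp_pos: [0.6904, -0.1666, 0.1327]
orientation: [-1.332, 0.997, -0.994]
contact_force: [-0.3, 0.1, -1.7]
grip_width: 0.012
```

Emit:
{"name": "jog_arm", "arguments": {"motion": [[0,[0,0,0],[0,0,0]],[0,[0,0,0],[0,0,0]]]}}

```text
clock: 51.77
tcp_pos: [0.691, -0.1659, 0.1333]
orientation: [-1.33, 1.0, -0.999]
contact_force: [0.2, -0.4, -1.8]
grip_width: 0.0117
```

```bash
python3 pl.py w52
```

```text
t 51.77 tcp [ 0.691  -0.1659  0.1333] ax x [ 0.278 -0.961 -0.001] y [-0.001  0.    -1.   ] z [ 0.961  0.278 -0.001] F [ 0.2 -0.4 -1.8] w 0.0117
(array([222,  17,  82,  86], dtype=int32), array([663.1, -65.6]), array([60. , 59.1]), 16.1, 'disc', None) tool rel [-1.041e-01  1.000e-04  1.000e-03] tool x yaw -73.87
```

View pics/w52.png

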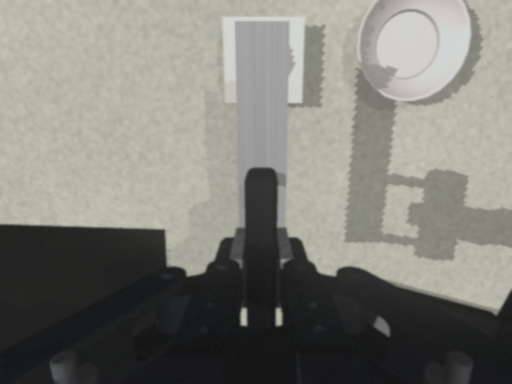

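Emit:
{"name": "jog_arm", "arguments": {"motion": [[0,[0.027,0,0.0005],[0,0,0]],[0,[0.026,0,0],[0,0,0]],[0,[0,0.022,0],[0,0,0]],[0,[0,0.022,0],[0,0,0]],[0,[0,0.018,0],[0,0,0]],[0,[0,0.0075,0],[0,0,0]],[0,[0,0,0],[0,0,0]],[0,[0,0,0],[0,0,0]],[0,[0,0,0],[0,0,0]]]}}

```text
clock: 52.57
tcp_pos: [0.7074, -0.2165, 0.0655]
orientation: [-1.33, 0.996, -0.998]
contact_force: [-0.0, 0.2, -0.9]
grip_width: 0.0118
```

Run:
```python
from h import *
o,M=st();T=np.array(o["tcp_pos"])
f=r.grab_frame("wrist");P=dep(f)
print("blade tip top",np.median(P[25:45,245:282].reshape(-1,3),0),"blade rear",np.median(P[140:160,245:282].reshape(-1,3),0))
print((np.array([.663,-.0656,T[2]])-T)@M)
```

```text
t 52.57 tcp [ 0.7074 -0.2165  0.0655] ax x [ 0.28  -0.96   0.001] y [ 0.001 -0.001 -1.   ] z [0.96  0.28  0.001] F [-0.   0.2 -0.9] w 0.0118
blade tip top [ 0.67814836 -0.11263229  0.0071138 ] blade rear [ 0.69591283 -0.17314869  0.00719816]
[-1.57332099e-01 -1.50744363e-04 -3.03794156e-04]
```

Emit:
{"name": "jog_arm", "arguments": {"motion": [[0,[0,0.001,0],[0,0,0]],[0,[-0.013,0,0],[0,0,0]],[0,[-0.013,0,0],[0,0,0]],[0,[-0.013,0,0],[0,0,0]],[0,[-0.013,0,0],[0,0,0]],[0,[-0.013,0,0],[0,0,0]],[0,[-0.0125,0,0],[0,0,0]],[0,[0,0,0],[0,0,0]],[0,[0,0,0],[0,0,0]]]}}

```text
clock: 53.37
tcp_pos: [0.6853, -0.1404, 0.0636]
orientation: [-1.331, 0.996, -0.995]
contact_force: [0.4, -0.2, -0.8]
grip_width: 0.012
```

```bash
python3 pl.py w53
```

```text
t 53.37 tcp [ 0.6853 -0.1404  0.0636] ax x [ 0.283 -0.959 -0.   ] y [ 0.  0. -1.] z [0.959 0.283 0.   ] F [ 0.4 -0.2 -0.8] w 0.012
(array([205,  31, 114, 116], dtype=int32), array([663.3, -65.7]), array([60. , 59.9]), 16.2, 'disc', array([663.5, -65.1])) tool rel [-0.0778  0.      0.    ] tool x yaw -73.58
```

View pics/w53.png

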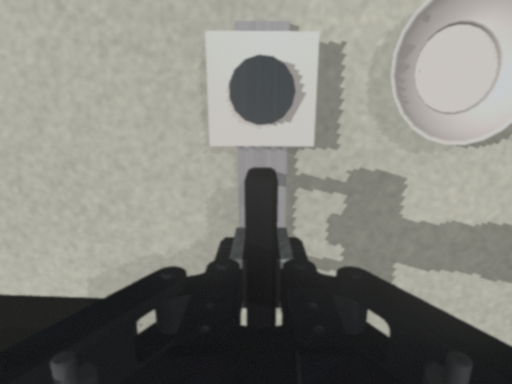

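Emit:
{"name": "jog_arm", "arguments": {"motion": [[0,[0,-0.003,0],[0,0,0]],[0,[0,-0.003,0],[0,0,0]],[0,[0,-0.005,0],[0,0,0]],[0,[0,-0.01,0],[0,0,0]],[0,[0,-0.015,0],[0,0,0]],[0,[0,-0.02,0],[0,0,0]],[0,[0,-0.014,0],[0,0,0]],[0,[0,0,0],[0,2,0]],[0,[0,0,0],[0,3.5,0]],[0,[0,0,0],[0,4.5,0]]]}}

```text
clock: 54.25
tcp_pos: [0.6858, -0.1422, 0.1356]
orientation: [-1.256, 1.128, -1.131]
contact_force: [0.0, 0.2, -1.4]
grip_width: 0.0121
```

Emit:
{"name": "jog_arm", "arguments": {"motion": [[0,[0,0,0],[0,5,0]],[0,[0,0,0],[0,5,0]],[0,[0,0,0],[0,3.5,0]],[0,[0,0,0],[0,2.6,0]],[0,[-0.007,0,-0.0021],[0,0,0]],[0,[-0.013,0,-0.004],[0,0,0]],[0,[-0.017,0,-0.0052],[0,0,0]],[0,[-0.017,0,-0.0052],[0,0,0]],[0,[-0.017,0,-0.0052],[0,0,0]],[0,[-0.017,0,-0.0052],[0,0,0]]]}}

```text
clock: 55.08
tcp_pos: [0.6735, -0.0479, 0.134]
orientation: [-1.124, 1.333, -1.331]
contact_force: [0.1, -0.2, -1.8]
grip_width: 0.0115
```

Emit:
{"name": "jog_arm", "arguments": {"motion": [[0,[-0.017,0,-0.0052],[0,0,0]],[0,[-0.017,0,-0.0052],[0,0,0]],[0,[-0.017,0,-0.0052],[0,0,0]],[0,[-0.014,0,-0.0043],[0,0,0]],[0,[-0.01,0,-0.003],[0,0,0]],[0,[-0.006,0,-0.0018],[0,0,0]],[0,[0,0,0],[0,0,0]],[0,[0,0,0],[0,0,0]]]}}

```text
clock: 55.75
tcp_pos: [0.6631, 0.0331, 0.1337]
orientation: [-1.124, 1.334, -1.334]
contact_force: [0.3, 0.1, -3.2]
grip_width: 0.0118
```

```bash
python3 dp.py w54 .067 .03
```

```text
t 55.75 tcp [0.6631 0.0331 0.1337] ax x [-0.17  -0.985  0.   ] y [ 0. -0. -1.] z [ 0.985 -0.17   0.   ] F [ 0.3  0.1 -3.2] w 0.0118
z 0.067 [206  27 112 113] (array([676.9, 112.7]), array([58.8, 59.6]), 80.2) dryer 0.078 -0.0058 tool rel [-0.0808 -0.      0.0001] toolx yaw -99.79
z 0.03 [ 0 43 86 94] (array([525.4, 138.2]), array([59.7, 60.8]), 80.2) dryer -0.0757 -0.0061 tool rel [-8.020e-02 -1.000e-04 -1.535e-01] toolx yaw -99.79
z 0.03 [96 42 99 95] (array([600. , 125.5]), array([60.1, 60.8]), 80.9) dryer 0.0 -0.0061 tool rel [-0.0804 -0.0001 -0.0779] toolx yaw -99.79
```

View pics/w54.png

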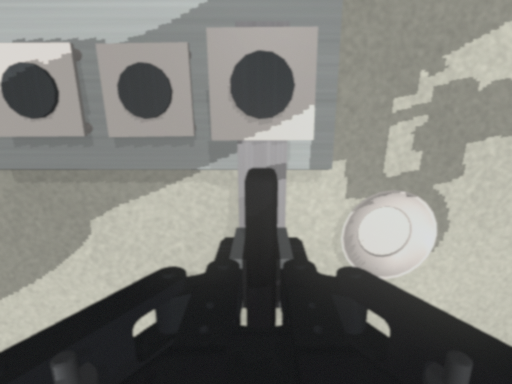

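Emit:
{"name": "jog_arm", "arguments": {"motion": [[0,[0,0.008,-0.001],[0,0,0]],[0,[0,0.01,0],[0,0,0]],[0,[0,0.008,0],[0,0,0]],[0,[0,0.005,0],[0,0,0]],[0,[0,0.003,0],[0,0,0]],[0,[0,0.003,0],[0,0,0]],[0,[0,0.0025,0],[0,0,0]],[0,[0,0,0],[0,0,0]],[0,[0,0,0],[0,0,0]]]}}

```text
clock: 56.55
tcp_pos: [0.6623, 0.0336, 0.0942]
orientation: [-1.123, 1.334, -1.334]
contact_force: [-0.3, 0.4, -1.6]
grip_width: 0.0115
```

```bash
python3 dp.py w55 .03
python3 - <<'E'
from h import *
f=r.grab_frame("wrist");P=dep(f)
print("blade rear",np.median(P[148:160,245:282].reshape(-1,3),0))
crop(f,180,0,400,220,"w55c",2.7)
E
```

```text
t 56.55 tcp [0.6623 0.0336 0.0942] ax x [-0.17  -0.985 -0.   ] y [ 0.  0. -1.] z [ 0.985 -0.17   0.   ] F [-0.3  0.4 -1.6] w 0.0115
z 0.03 [ 57  26 125 117] (array([600.1, 125.5]), array([60. , 61.1]), 81.0) dryer 0.0001 -0.0061 tool rel [-0.08   -0.     -0.0769] toolx yaw -99.8
z 0.03 [202  26 115 116] (array([674.8, 112.9]), array([59.6, 60.3]), 80.2) dryer 0.0759 -0.006 tool rel [-0.0803  0.     -0.0011] toolx yaw -99.8
blade rear [0.67053435 0.07507652 0.03615942]
```

View pics/w55c.png

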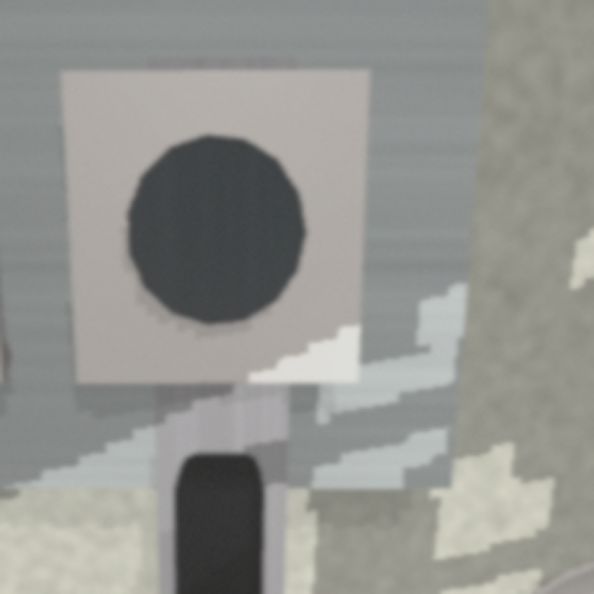

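Emit:
{"name": "jog_arm", "arguments": {"motion": [[0,[0.008,0,0],[0,0,0]],[0,[0.012,0,0],[0,0,0]],[0,[0.015,0,0],[0,0,0]],[0,[0.015,0,0],[0,0,0]],[0,[0.015,0,0],[0,0,0]],[0,[0.015,0,0],[0,0,0]],[0,[0.015,0,0],[0,0,0]],[0,[0,-0.02,0],[0,0,0]],[0,[0,-0.02,0],[0,0,0]],[0,[0,0,0],[0,0,0]]]}}

```text
clock: 57.48
tcp_pos: [0.6478, -0.0626, 0.1377]
orientation: [-1.118, 1.331, -1.338]
contact_force: [0.1, -1.0, -0.6]
grip_width: 0.0118
```

Run:
```python
from h import *
o,M=st();T=np.array(o["tcp_pos"]);print((np.array([.5645,-.4166,T[2]])-T)@M)
f=r.grab_frame("side");crop(f,210,150,350,255,"d56");f=r.grab_frame("scene");crop(f,180,160,360,295,"s56")
```

```text
t 57.48 tcp [ 0.6478 -0.0626  0.1377] ax x [-0.172 -0.985 -0.   ] y [ 0.006 -0.001 -1.   ] z [ 0.985 -0.172  0.006] F [ 0.1 -1.  -0.6] w 0.0118
[ 3.63078200e-01 -2.81033100e-04 -2.11040528e-02]
```

View pics/d56.png

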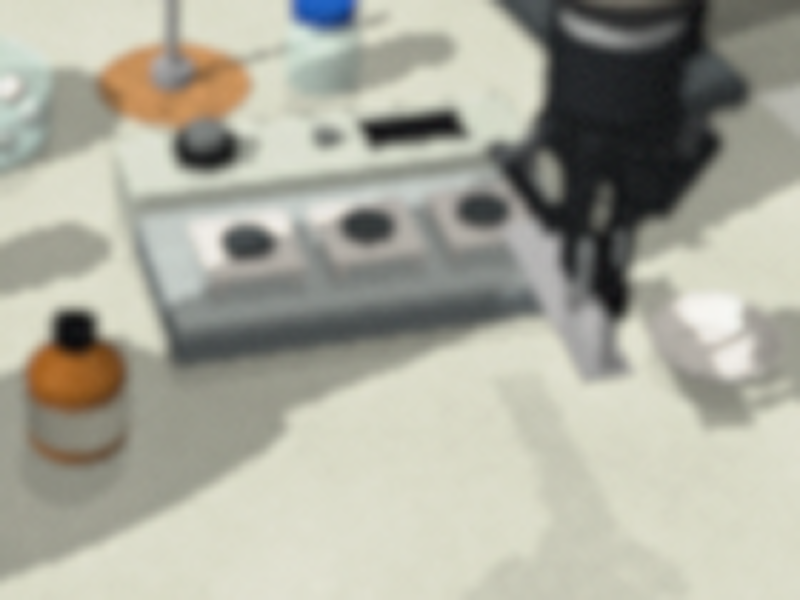

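View pics/s56.png

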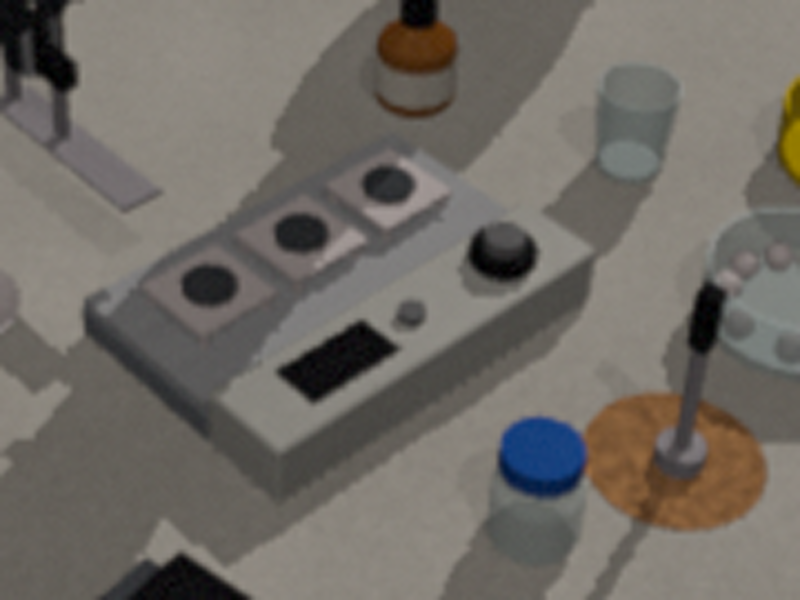

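Emit:
{"name": "jog_arm", "arguments": {"motion": [[0,[0.02,0,-0.0021],[0,0,0]],[0,[0.038,0,-0.0021],[0,0,0]],[0,[0.039,0,-0.0021],[0,0,0]],[0,[0.039,0,-0.0021],[0,0,0]],[0,[0.039,0,-0.0021],[0,0,0]],[0,[0.039,0,-0.0021],[0,0,0]],[0,[0.039,0,-0.0021],[0,0,0]],[0,[0.039,0,-0.0021],[0,0,0]],[0,[0.039,0,-0.0021],[0,0,0]],[0,[0.032,0,-0.0021],[0,0,0]]]}}

```text
clock: 58.42
tcp_pos: [0.5613, -0.4169, 0.1325]
orientation: [-1.124, 1.337, -1.334]
contact_force: [-0.1, -0.7, -1.2]
grip_width: 0.0118
```

Emit:
{"name": "jog_arm", "arguments": {"motion": [[0,[0,0,0],[0,-5.7,0]],[0,[0,0,0],[0,-5.7,0]],[0,[0,0,0],[0,-5.7,0]],[0,[0,0,0],[0,-5.7,0]],[0,[0,0,0],[0,0,0]],[0,[0,0,0],[0,0,0]]]}}

```text
clock: 58.92
tcp_pos: [0.5629, -0.4138, 0.1328]
orientation: [-1.306, 1.044, -1.041]
contact_force: [-0.8, -0.4, -1.5]
grip_width: 0.0121
```

Run:
```python
from h import *
o,M=st();T=np.array(o["tcp_pos"]);print((np.array([.5645,-.4166,T[2]])-T)@M)
f=r.grab_frame("wrist");save(f,"w57")
```

```text
t 58.92 tcp [ 0.5629 -0.4138  0.1328] ax x [ 0.222 -0.975 -0.002] y [-0.001  0.001 -1.   ] z [ 0.975  0.222 -0.001] F [-0.8 -0.4 -1.5] w 0.0121
[ 3.08028020e-03 -5.86892576e-06  9.57024147e-04]
```

View pics/w57.png

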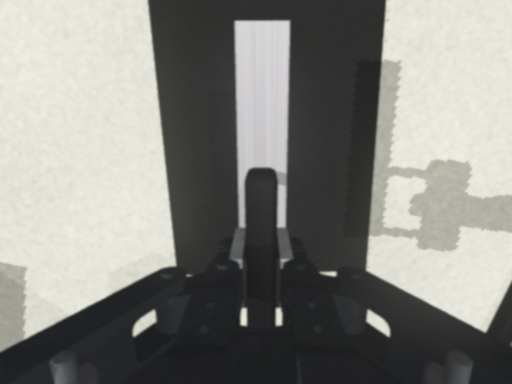

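Emit:
{"name": "jog_arm", "arguments": {"motion": [[0,[0.002,0.022,0.001],[0,0,0]],[0,[0,0.022,0],[0,0,0]],[0,[0,0.015,0],[0,0,0]],[0,[0,0.006,0],[0,0,0]],[0,[0,0.003,0],[0,0,0]],[0,[0,0.002,0],[0,0,0]],[0,[0,0.001,0],[0,0,0]],[0,[0,0,0],[0,0,0]],[0,[0,0,0],[0,0,0]]]}}

```text
clock: 59.72
tcp_pos: [0.5653, -0.4163, 0.064]
orientation: [-1.308, 1.039, -1.042]
contact_force: [-0.8, -0.4, -1.1]
grip_width: 0.0119
```

Run:
```python
from h import *
st()
f=r.grab_frame("wrist");P=dep(f)
print("blade tip top",np.median(P[25:45,245:282].reshape(-1,3),0),"blade rear",np.median(P[140:160,245:282].reshape(-1,3),0),"mat",np.median(P[40:140,180:220].reshape(-1,3),0))
```

```text
t 59.72 tcp [ 0.5653 -0.4163  0.064 ] ax x [ 0.225 -0.974  0.001] y [ 0.001 -0.001 -1.   ] z [0.974 0.225 0.001] F [-0.8 -0.4 -1.1] w 0.0119
blade tip top [ 0.54209989 -0.31092075  0.00566379] blade rear [ 0.55637326 -0.37236107  0.0056988 ] mat [ 0.51210915 -0.34710624  0.00163298]
```

Emit:
{"name": "jog_arm", "arguments": {"motion": [[0,[0,0.0015,0],[0,0,0]],[0,[0,0,0],[0,0,0]],[0.15,[0,0,0],[0,0,0]],[0.25,[0,0,0],[0,0,0]],[0.4,[0,0,0],[0,0,0]],[0.4,[0,0,0],[0,0,0]],[0.4,[0,0,0],[0,0,0]]], "force": 40}}

```text
clock: 60.35
tcp_pos: [0.5648, -0.4158, 0.0614]
orientation: [-1.308, 1.041, -1.04]
contact_force: [0.5, 0.2, -0.9]
grip_width: 0.0341
```

Run:
```python
from h import *
st()
f=r.grab_frame("wrist");save(f,"w58")
```

```text
t 60.35 tcp [ 0.5648 -0.4158  0.0614] ax x [ 0.225 -0.974 -0.   ] y [-0.  0. -1.] z [ 0.974  0.225 -0.   ] F [ 0.5  0.2 -0.9] w 0.0341
```

View pics/w58.png

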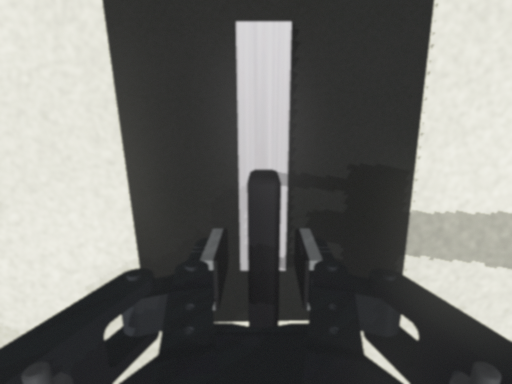

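Emit:
{"name": "jog_arm", "arguments": {"motion": [[0.4,[0,-0.03,0],[0,0,0]],[0.4,[0,-0.035,0],[0,0,0]],[0.4,[0,-0.035,0],[0,0,0]],[0.4,[0,-0.035,0],[0,0,0]],[0.4,[0,-0.035,0],[0,0,0]],[0,[0,-0.02,0],[0,0,0]],[0,[-0.038,0,0.009],[0,0,0]],[0,[-0.039,0,0.0094],[0,0,0]],[0,[-0.039,0,0.0094],[0,0,0]],[0,[-0.039,0,0.0094],[0,0,0]]]}}

```text
clock: 61.23
tcp_pos: [0.5659, -0.2549, 0.2515]
orientation: [-1.307, 1.041, -1.041]
contact_force: [0.8, -0.4, 0.1]
grip_width: -0.0001
```

Emit:
{"name": "jog_arm", "arguments": {"motion": [[0,[-0.039,0,0.0094],[0,0,0]],[0,[-0.039,0,0.0094],[0,0,0]],[0,[-0.039,0,0.0094],[0,0,0]],[0,[-0.039,0,0.0094],[0,0,0]],[0,[-0.039,0,0.0094],[0,0,0]],[0,[-0.039,0,0.0094],[0,0,0]],[0,[-0.039,0,0.0094],[0,0,0]],[0,[-0.039,0,0.0094],[0,0,0]],[0,[-0.039,0,0.0094],[0,0,0]],[0,[-0.039,0,0.0094],[0,0,0]]]}}

```text
clock: 62.07
tcp_pos: [0.5697, 0.1466, 0.2518]
orientation: [-1.308, 1.04, -1.04]
contact_force: [0.4, -0.9, -0.4]
grip_width: -0.0004
```

Emit:
{"name": "jog_arm", "arguments": {"motion": [[0,[-0.03,0,0.007],[0,0,0]],[0,[-0.02,0,0.004],[0,0,0]],[0,[0,0,0],[0,0,0]],[0,[0,0,0],[0,0,0]]]}}

```text
clock: 62.4
tcp_pos: [0.5692, 0.1973, 0.2512]
orientation: [-1.31, 1.038, -1.038]
contact_force: [0.4, -0.3, 1.1]
grip_width: 0.0001
```

```bash
python3 dp.py w59 .03
```

```text
t 62.4 tcp [0.5692 0.1973 0.2512] ax x [ 0.228 -0.974  0.   ] y [-0. -0. -1.] z [ 0.974  0.228 -0.   ] F [ 0.4 -0.3  1.1] w 0.0001
z 0.03 [181 181  64  63] (array([523.8, 138.9]), array([61.1, 60. ]), 80.6) dryer -0.0773 -0.0056 tool rel [ 0.0465  0.     -0.0575] toolx yaw -76.83
z 0.03 [300 231  62  45] (array([674. , 114.1]), array([59.4, 61.2]), 80.5) dryer 0.0749 -0.0049 tool rel [ 0.1049 -0.      0.0831] toolx yaw -76.83
```

View pics/w59.png

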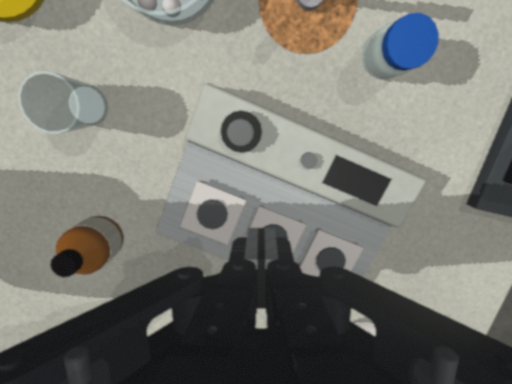

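Candidates on the control box: a large grey cap in a black ring at (241,132) and a small grey disc at (312,160); measuring both diameters in an enlarged crop.

Run:
```python
from h import *
f=r.grab_frame("wrist");P=dep(f);crop(f,200,80,360,200,"w60",5)
g=cv2.cvtColor(f["image"],cv2.COLOR_RGB2GRAY).astype(int)
print(P[132,200:285,2].round(4)[::3]);print(g[132,215:268])
print(P[160,296:330,2].round(4)[::2]);print(g[160,296:330])
for lo,hi,c in ((.060,.075,(241,132)),(.0485,.056,(312,160))):
    m=(P[...,2]>lo)&(P[...,2]<hi);v,u=np.mgrid[0:384,0:512];m&=np.hypot(u-c[0],v-c[1])<30
    w=P[m];print(len(w),np.median(w,0).round(4),w[:,2].max(),cv2.minEnclosingCircle(w[:,:2].astype(np.float32)*1000),cv2.minAreaRect(w[:,:2].astype(np.float32)*1000))
```

```text
[0.0462 0.0453 0.0461 0.0451 0.0448 0.0469 0.0465 0.058  0.0578 0.0654
 0.0679 0.0677 0.067  0.0671 0.066  0.0682 0.066  0.0663 0.0556 0.0572
 0.057  0.0459 0.0447 0.0449 0.0449 0.0452 0.0451 0.0453 0.0436]
[186 185 181 174 163 137  98  68  58  56  57  69  93 110 116 116 116 118
 116 116 117 115 116 116 115 115 116 116 116 116 116 115 116 114 114 113
 108  97  80  63  54  53  53  52  55  70  95 122 135 138 139 139 140]
[0.0446 0.0438 0.0445 0.0524 0.051  0.0501 0.052  0.0512 0.0519 0.0496
 0.0514 0.0448 0.045  0.0444 0.0454 0.0453 0.045 ]
[184 181 176 168 152 134 121 118 119 118 118 117 118 118 118 118 118 117
 117 118 122 129 136 138 139 141 148 163 177 184 185 186 187 185]
581 [0.5372 0.2388 0.0669] 0.06921323886296588 ((537.1142578125, 238.56690979003906), 13.782556533813477) ((537.2080688476562, 238.87554931640625), (26.489845275878906, 26.997745513916016), 11.735328674316406)
218 [0.6158 0.2247 0.0511] 0.053240247542256924 ((629.6365966796875, 220.32638549804688), 23.688112258911133) ((629.8910522460938, 223.52960205078125), (17.27739143371582, 46.22193145751953), 84.51863098144531)
```

View pics/w60.png

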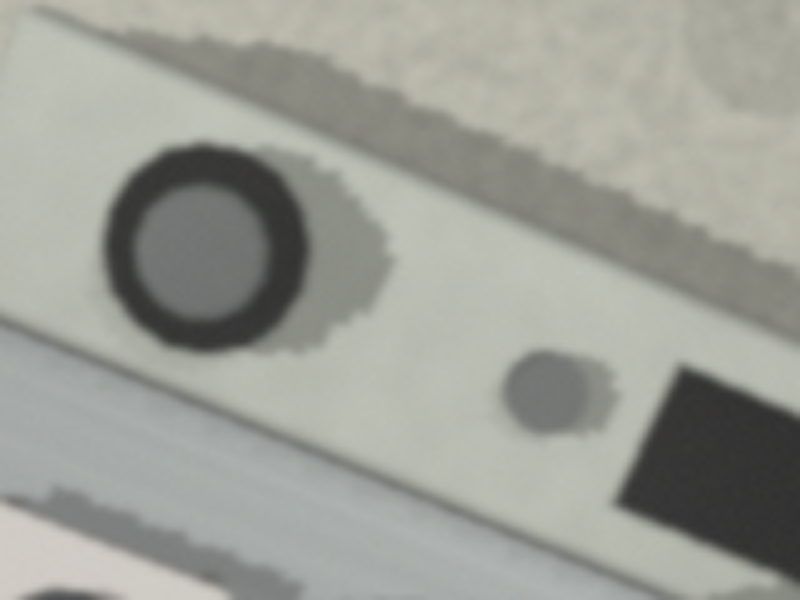

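Emit:
{"name": "jog_arm", "arguments": {"motion": [[0,[-0.024,0,-0.011],[0,0,0]],[0,[-0.0236,0,-0.0107],[0,0,0]],[0,[0,0.035,0],[0,0,0]],[0,[0,0.035,0],[0,0,0]],[0,[0,0.035,0],[0,0,0]],[0,[0,0.03,0],[0,0,0]],[0,[0,0.014,0],[0,0,0]],[0,[0,0,0],[0,0,0]],[0,[0,0,0],[0,0,0]]]}}

```text
clock: 63.25
tcp_pos: [0.5381, 0.2355, 0.1026]
orientation: [-1.308, 1.042, -1.043]
contact_force: [0.3, 0.1, 0.3]
grip_width: -0.0002
```

Run:
```python
from h import *
st()
f=r.grab_frame("wrist");save(f,"w61");f=r.grab_frame("side");crop(f,200,130,320,220,"d61",6)
```

```text
t 63.25 tcp [0.5381 0.2355 0.1026] ax x [ 0.222 -0.975  0.001] y [-0.001 -0.001 -1.   ] z [ 0.975  0.222 -0.001] F [0.3 0.1 0.3] w -0.0002
```

View pics/w61.png

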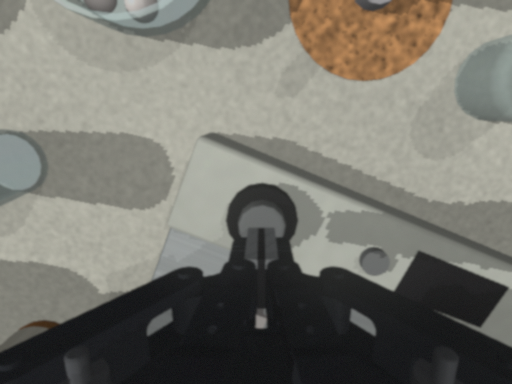

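View pics/d61.png

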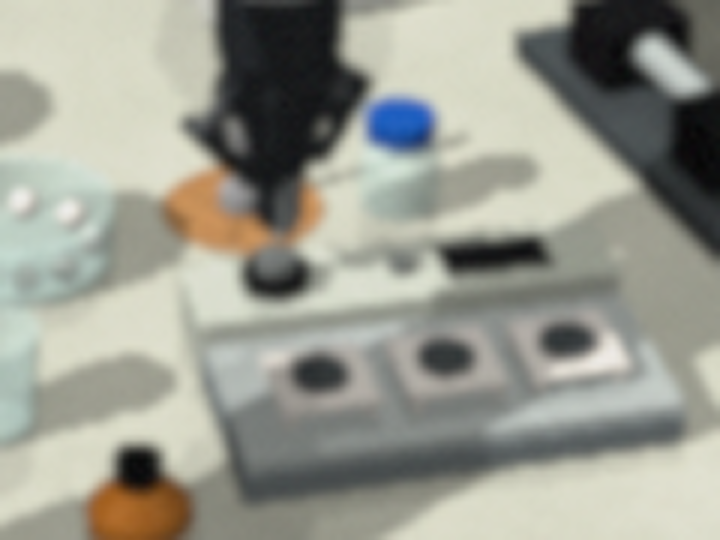

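Emit:
{"name": "jog_arm", "arguments": {"motion": [[0,[-0.003,0.012,0],[0,0,0]],[0,[0,0.006,0],[0,0,0]],[0,[0,0.004,0],[0,0,0]],[0,[0,0.004,0],[0,0,0]],[0,[0,0,0],[0,0,0]]]}}

```text
clock: 63.77
tcp_pos: [0.5376, 0.2413, 0.0797]
orientation: [-1.306, 1.042, -1.038]
contact_force: [-9.2, -0.8, 29.5]
grip_width: 0.0001
```

Emit:
{"name": "jog_arm", "arguments": {"motion": [[0,[0,-0.002,0],[0,0,0]],[0,[0,-0.01,0],[0,0,0]],[0,[0,-0.03,0],[0,0,0]],[0,[0,-0.035,0],[0,0,0]],[0,[0,-0.035,0],[0,0,0]],[0,[0,-0.035,0],[0,0,0]],[0,[0,-0.02,0],[0,0,0]],[0,[0.03,0,-0.01],[0,0,0]],[0,[0.03,0,0],[0,0,0]],[0,[0,0,0],[0,0,0]]]}}

```text
clock: 64.6
tcp_pos: [0.5417, 0.1725, 0.2446]
orientation: [-1.306, 1.044, -1.048]
contact_force: [0.2, -1.4, 0.1]
grip_width: 0.0002
```

```bash
python3 dp.py w62 .03
python3 - <<'E'
from h import *
f=r.grab_frame("wrist");P=dep(f)
m=(np.hypot(P[...,0]-.5372,P[...,1]-.2387)<.010)&(P[...,2]>.05)&(P[...,2]<.08);print("button top z",np.median(P[m],0),m.sum())
f=r.grab_frame("side");save(f,"d62");f=r.grab_frame("scene");save(f,"s62")
E
```

```text
t 64.6 tcp [0.5417 0.1725 0.2446] ax x [ 0.218 -0.976  0.003] y [ 0.001 -0.002 -1.   ] z [0.976 0.218 0.001] F [ 0.2 -1.4  0.1] w 0.0002
z 0.03 [206 167  68  62] (array([523.8, 138.9]), array([60.8, 60. ]), 80.6) dryer -0.0773 -0.0056 tool rel [ 0.0289  0.0001 -0.0248] toolx yaw -77.43
z 0.03 [273 192  62  63] (array([599.1, 125.8]), array([60.6, 60.7]), 80.9) dryer -0.0009 -0.0059 tool rel [0.0581 0.0002 0.0459] toolx yaw -77.43
z 0.03 [327 216  67  60] (array([673.7, 113.3]), array([60.7, 61.5]), 80.5) dryer 0.0747 -0.0058 tool rel [0.0865 0.0003 0.116 ] toolx yaw -77.43
button top z [0.53733061 0.23871436 0.06714199] 336
```

View pics/s62.png

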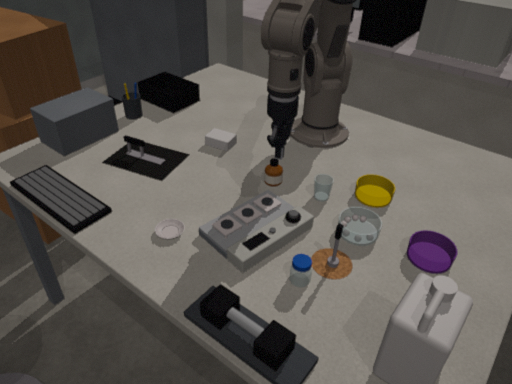

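View pics/d62.png

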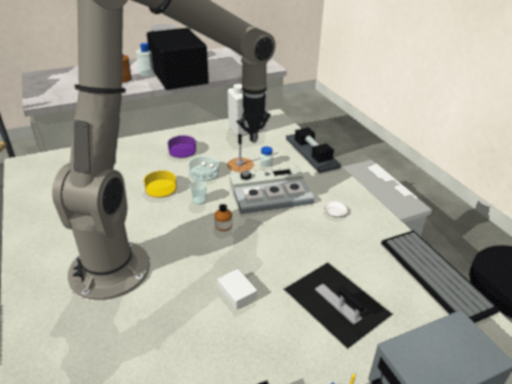

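View pics/w62.png

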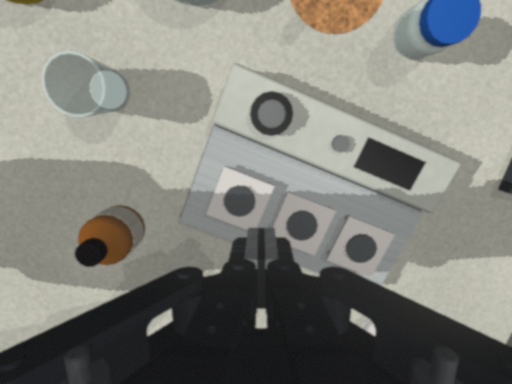

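Run:
```python
from h import *
g=r.grab_frame("scene");crop(g,90,130,200,185,"sA9",7);crop(g,290,190,400,290,"sB9",6)
f=r.grab_frame("side");crop(f,270,250,400,350,"dA9",6)
P=dep(g);m=(np.hypot(P[...,0]-.58,P[...,1]-.395)<.04)&(P[...,2]>.1)&(P[...,2]<.15);print("rod grip",P[m].mean(0),m.sum())
m=(np.hypot(P[...,0]-.58,P[...,1]-.395)<.04)&(P[...,2]>.03)&(P[...,2]<.08);print("rod shaft",P[m].mean(0),m.sum())
```

```text
rod grip [0.58121698 0.39785721 0.12182651] 95
rod shaft [0.58079389 0.39777784 0.05628603] 56
```

View pics/sB9.png

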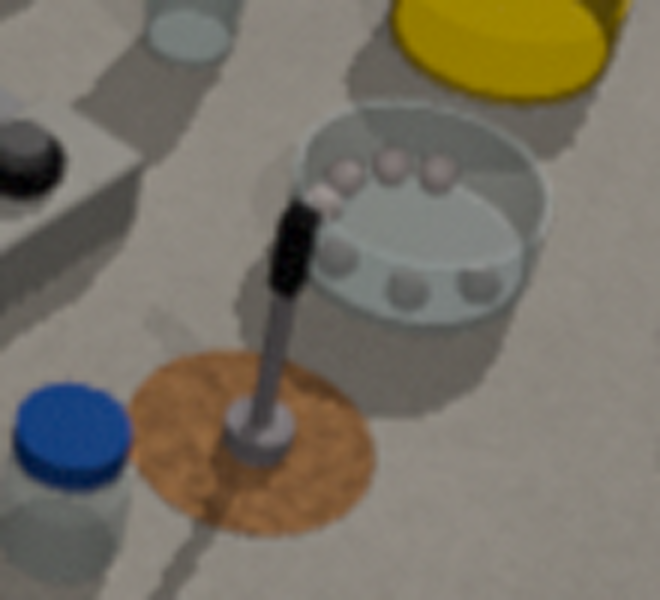

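View pics/dA9.png

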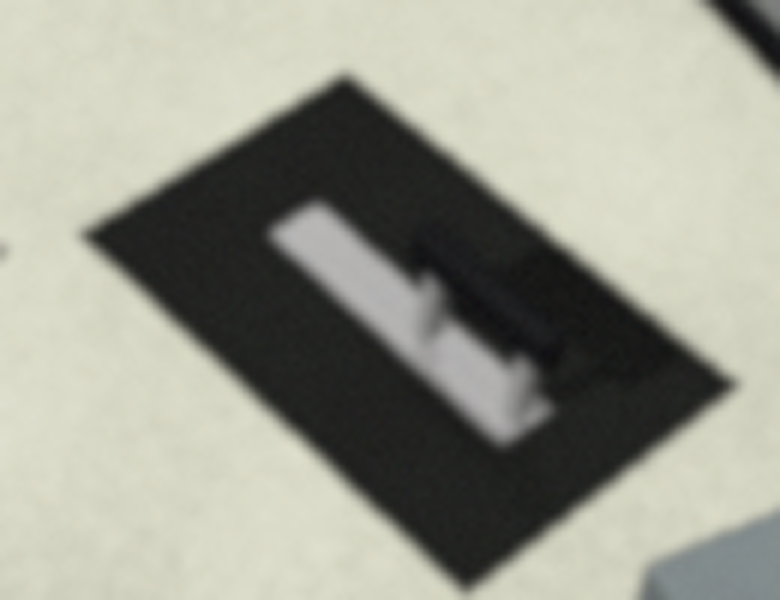

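Run:
```python
from h import *
g=r.grab_frame("scene")
A=np.array([[406.1,357.8],[387.7,382.9],[393.,410.],[417.7,422.3],[453.3,412.5],[459.6,380.4],[439.,357.1]])
B=np.array([onz(g,290+(a+.5)/6-.5,190+(b+.5)/6-.5,.015)[:2] for a,b in [(345,175),(392,163),(438,170),(480,282),(405,290),(335,256),(322,197)]])*1000
print(B.round(1),np.hypot(*(A-B).T).round(1))
r.hand_in()
```

```text
[[409.8 347. ]
 [387.  360.5]
 [377.3 380.3]
 [436.7 431.3]
 [463.8 406.9]
 [464.1 370.9]
 [431.2 346.2]] [11.4 22.4 33.6 21.  11.9 10.5 13.4]
the job is handed in; nothing more can be done
```

I finished the whole job and handed it in at about 65 s of the 210 s limit; the hand-in reports no verdict.

**What I did:**
- **Stirring:** I stirred the beads in wide rounds with the rod's foot 5 to 7 mm above the bowl floor. The beads jammed against the wall, so I added single strokes to shift each one. Two clean rounds followed, then I set the rod back on its coaster.
- **Plates:** I lifted all three sample plates from underneath with the spatula and set them side by side on the drying plate. The spatula then went back flat on its mat.
- **Start button:** I pressed the 28 mm grey cap in the black ring right down, with about 30 N at the bottom.

**Last checks:**
- **Plates:** they stand at x = −77, −1 and +75 mm and y ≈ −6 mm in the dryer's frame, flat on the metal top.
- **Button:** it is back up, with its top at 67 mm.
- **Rod:** it is upright, about 9 mm from the coaster's centre.
- **Beads:** all seven are in the bowl. They had moved about 10.5 to 34 mm from where they began, taking their order round the bowl as unchanged.
- **Spatula and bystanders:** the spatula lies wholly on the mat, and the bystanders look undisturbed in the pictures.

**Where checks disagreed:**
- **Bead shift:** a wrist-camera reading taken before I put the rod down gave only 5.8 mm for one bead, below the required 8 mm. That view was off by 4 to 7 mm against the scene camera, which gave 9.9 mm then and 11.9 mm at the end. I trusted the scene camera. If any check fails, the bead-shift one is the most likely.
- **Wide rounds:** the rod tilted in the grip while pushing, so the foot's real path was narrower than I commanded, about 15 to 25 mm from the centre in most rounds.

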